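# Fit the circlip on the platen roller

## Task

Take the circlip pliers from the yellow rack, put both tips through the eyes of the retaining ring that hangs on the nose of the tilted roller shaft, spread the ring, slide it down over the shaft until it lies on the gear's hub and let it contract fully into the groove, lying square. Then stand the pliers back in their pocket in the rack and let go; do not touch the ring with the gripper and leave the other things on the bench where they are.

Things in the scene. Friction and masses are not known exactly. Their poses are not given: they have to be found in the camera images.
- shaft: Roller shaft leaning 30 deg from vertical in a fixed blue stand (cheeks 126 mm high). Origin on its axis at the hub face of the white gear; z up along the shaft, x to the uphill side. Along z, in mm: hub face 0 (hub 53 diameter; gear rim 87 to 104 diameter at the same level, its web 7.5 lower), dark groove 0-7 (40 diameter), journal 7-17 (43.4 diameter), nose 17-28 (34 diameter).
- ring: Black steel external retaining ring, 67 mm over the lugs, 5 mm thick, 40.4 mm inside, band 7 mm. Origin at the centre of its inside circle, on the underside; z up along the shaft, x to the gap between the eyes. Starts round the nose, flat on the journal's top (z 17 mm), 4 mm downhill of the axis, eyes uphill. Seated, it is centred, its underside 0-2 mm above the hub face.
- eye_left (a point): Centre of the ring's left (+y) eye at mid thickness: a through hole of 10 mm diameter in a grey lug of 16 mm diameter, 32 mm from the ring's centre in x. Relaxed, the eyes stand 25 mm apart; held fully open, 48 mm.
- eye_right (a point): Centre of the right (-y) eye, likewise.
- ring_left (a joint): How far the ring's left half is sprung open, rad: 0 relaxed, 0.24 with the pliers squeezed to their stop (9 N at each eye), which clears the journal by some 1.5 mm if the eyes keep their starting place along the shaft's x. Pushed down before it is open it cocks, so keep the tips at the ring's height while squeezing, even if the fingers move forward as they close.
- ring_right (a joint): The same for the right half.
- pliers: External circlip pliers, 150 mm long, about 0.12 kg, standing tips down in the rack. Origin midway between the two pivots, in the steel joint block (26 x 42 x 18 mm); z points up to the red handles; handles and tips lie side by side along y. Squeezing the handles spreads the tips.
- pliers_grip (a point): Point between the handles, 40 mm above the pliers' origin: grip here across y, fingers along -z. Handles 14 mm thick, flat outside from 22 to 55 mm above the origin; outside width here 60 mm at rest, 37 mm at the stop (faces then parallel); ends 80 mm above the origin; widest 69 mm at rest. Their spring gives 12 to 17 N here, a light squeeze carries them; about 40 N spreads the ring to the stop.
- lever_left (a joint): Turn of the left lever, rad: 0 at rest (handles open, tips together), 0.06 when the tips match the relaxed eyes, 0.295 at the stop (handles squeezed). The right lever mirrors it.
- tip_left (a point): Point on the left (+y) brass pin, 4 mm below the shoulder that bears on the ring (1.5 mm below the eye's centre when the shoulder touches the ring). Pins are 5.4 mm in diameter and reach 12 mm below the shoulder, tapered at the end. At rest the two points stand 18 mm apart, squeezed to the stop 55 mm, always 62 to 64 mm below the pliers' origin.
- tip_right (a point): The same on the right (-y) pin.
- rack_mouth (a point): Centre of the pliers' pocket in the yellow rack, at the rack's top face, 75 mm above the bench. The pocket is 17 mm (x) by 40 mm (y) and 69 mm deep; the pliers' joint block rests on its rim, so that their origin stands 9 mm above this point. The rack is 60 x 160 mm. The frame has the rack's axes.
- drive: Bystander: 2.5 inch hard drive 100 x 70 x 10 mm, origin under its centre.
- screwdriver: Bystander: screwdriver 170 mm long.
- idler: Bystander: small white gear, 52 mm diameter, 20 mm high.
- flux: Bystander: white bottle, 44 mm diameter, 100 mm high.
- cutters: Bystander: black-handled diagonal cutters, 125 mm long.
- magdish: Bystander: steel dish, 110 mm diameter, 16 mm high.
Things that resemble listed ones, but are neither listed nor needed, are in the scene too. What is meant by the ring is not blue, orange or white, and is the smaller of those in its own colour.

How it is judged (in metres and radians):
On the way, in this order (a step that is already met when the one before it is completed fails the run):
1. Both plier tips are in the ring's two eyes (((distance between tip_left and eye_left below 0.007 m and distance between tip_right and eye_right below 0.007 m) or (distance between tip_left and eye_right below 0.007 m and distance between tip_right and eye_left below 0.007 m))), for 0.1 s.
2. The ring, held open on the plier tips, has been brought down to the groove (value of joint each of ring_left, ring_right above 0.1 rad and z of ring in the frame of shaft below 0.004 m and contact force between pliers and ring above 1 N), for 0.05 s.
At the end, for the whole second after the job is handed in: Ring in the groove: underside -2 to 3 mm from the hub face, centred within 3 mm, square within 4 degrees, both halves below 0.05 rad; pliers upright (within 0.2 rad) in their pocket, origin within 10 mm of its centre and at most 16 mm above the rack; both at rest, fingers off (z of ring in the frame of shaft between -0.002 and 0.003 m and x of ring in the frame of shaft between -0.003 and 0.003 m and y of ring in the frame of shaft between -0.003 and 0.003 m and angle between the z axis of ring and the z axis of shaft, either way round below 0.07 rad and value of joint each of ring_left, ring_right below 0.05 rad and horizontal distance between pliers and rack_mouth below 0.01 m and z of pliers in the frame of rack_mouth below 0.016 m and angle between pliers's own z axis and vertical below 0.2 rad and linear speed of each of pliers, ring below 0.02 m/s); the robot touches nothing.
It fails at once if the gripper's fingers touch the ring (contact force between the fingers and ring above 1 N).
It fails at once if a bystander is moved by more than 25 mm (distance of any of drive, screwdriver, idler, flux, cutters, magdish from where it was at the start of the episode above 0.025 m).
It also fails if it takes over 51 s, if anything falls off the work surface, if the arm or the gripper's body presses on something with over 40 N, if the wrist force passes 120 N, or if a joint passes its speed limit or range.

## Robot

A 6-joint arm with a two-finger parallel gripper is mounted at the origin on the work surface. World frame = base frame: x ahead of the robot, y to its left, z up, the work surface at z = 0. Lengths are in mm, angles in rad, forces in N, time in s.
With the tool pointing down it reaches from about 300 to 875 mm from the base axis. Payload 4.2 kg.
Tool frame: the origin (TCP) lies at the very end of the fingers, on their centre line; the grasp point (between the pads) lies 19 mm behind it; z points along the fingers, y is the direction in which the jaws open and shut (so a half turn about z gives the same grasp; the last joint's range is limited). The gripper opens to 85 mm and grips with 20 to 120 N. Pads are 22 mm wide; open, the fingers measure 114 mm over their backs; the gripper's body (76 mm by 85 mm) begins 54 mm behind the grasp point. The pads swing forward as they close: fully open they stand 13 mm farther back than shut.
Start: joints at [1.327, 0.32, 1.565, -0, 1.257, -0.02], TCP at [127.615, 560.676, 211.038] pointing down, gripper open.
Joint ranges: [-3.11, 3.11], [-0.84, 2.01], [0.21, 2.61], [-1.34, 4.49], [0.05, 2.63], [-2.56, 2.56]. Speed limits (rad/s): [2.57, 2.57, 3.14, 3.14, 3.14, 3.14].

## Interface

Orientations are given as a unit quaternion [x, y, z, w].
In Python, from workcell import * gives the robot as it stands.
- The arm moves only by the tool jog_arm, never from a script. Its argument "moves" is a list of rows, each an object of numbers: "fingers": the finger opening in mm, from 0 to 85.4; "dx", "dy", "dz": the shift along the tool's x, y, z in mm; "turn": the turn about the tool's z in degrees. In form: [{"fingers": .., "dx": .., "dy": .., "dz": .., "turn": ..}, ...]. A call has 1 to 20 rows; each row shifts and turns the commanded pose from where the row before left it, along the tool's axes as they then stand; what a row does not reach is not made up. A row lasts 1/12 s, in which the tool goes at most 41.7 mm and 7.16 degrees, less where a joint would pass 70% of its speed; a pose out of reach is approached as far as the arm can. A call with a gripper value outside its range is refused whole. The fingers move at their own pace and stop on an object; the grip force is fixed at half the most. Time passes only in rows, so rows that do not move let the fingers close. It gives the time, the measured TCP pose, the force and the opening at its end, in the units of the state.
- get_obs(): the state, without advancing time (a new reading comes with each control period).
- capture(name): name is "scene" or "top"; returns (picture, depth): 400x640x3 uint8, red, green, blue; 400x640 float32, mm along the optical axis (not along the pixel's ray), 0 where there is no reading.
- get_calibration(name): a dict with "K" (3x3 intrinsics, pixels), "dist" ([k1, k2, p1, p2, k3] as OpenCV has them; the pictures are not rectified), "view" (4x4, takes a point from world to camera coordinates). Camera axes: x right, y down, z forward; pixel columns grow to the right and rows downward; lengths in mm; the calibration is good to about 2 mm. A picture is of the moment at which its call begins. get_calibration takes no time and is no camera call.
- finish_job(): hands the job in, once; it reports no verdict.
The state is a dict: "time_s": time; "joint_positions": joint angles; "dq": joint speeds; "tau": joint torques, N m; "tcp_pos": TCP position; "tool_rot": TCP orientation; "wrist_force": force on the tool from outside, world axes, zero at the start; "torque": the same for the moment, N m; "gripper_width": finger opening in mm.
Only numpy, scipy, OpenCV 4.12 (cv2) and the standard library are available. Lean on these libraries where they do the work, as an engineer would, in place of code of your own. Each camera call takes 0.05 s, during which the arm holds its last target.

## Working session

There is one attempt and no reset: what is moved stays moved. The work goes in short steps, Python scripts to look and compute and a tool call to move; the robot and the scene stay as the last step left them, time stands still between calls to the robot, and variables do not carry over. Pictures are saved under pics/ and viewed, and the job is handed in when it is done.

Besides the shell and the picture viewer there is one more tool, called after "Emit:" as name(argument=value, ...), one argument or row to a line, values as JSON. jog_arm: Moves the arm, as the interface text tells. Its arguments: {"type":"object","properties":{"moves":{"type":"array"}},"required":["moves"]}

```bash
ls; mkdir -p pics; cat > h.py <<'E'
from workcell import *
import numpy as np, cv2
from scipy.spatial.transform import Rotation as R
E
python3 - <<'E'
from h import *
print(get_obs())
for n in ["scene","top"]:
    p,d=capture(n); c=get_calibration(n)
    cv2.imwrite(f"pics/{n}0.png",p[:,:,::-1]); np.savez(f"{n}0.npz",p=p,d=d)
    print(n,c)
E
```

```text
pics
{'time_s': 0.0, 'joint_positions': array([ 1.32700803e+00,  3.20265911e-01,  1.56569344e+00,  2.71478024e-05,
        1.25737431e+00, -2.00056738e-02]), 'dq': array([-7.51043267e-04,  2.64683378e-05,  6.27691862e-04,  1.14166664e-03,
        2.76544444e-04,  4.66287904e-04]), 'tau': array([ 2.20252296e-04, -4.15523350e+01, -2.34171331e+01, -3.04714419e-06,
        8.20610498e-03,  3.73232197e-06]), 'tcp_pos': array([127.4733763 , 560.16426119, 210.19161375]), 'tool_rot': array([ 1.11662110e-01,  9.93745850e-01, -8.61245258e-04, -1.27281098e-04]), 'wrist_force': array([-1.09881393,  0.17139988, -0.42910663]), 'torque': array([-0.01241369,  0.02644566,  0.03100474]), 'gripper_width': 85.6010379052581}
scene {'K': array([[464.48963285,   0.        , 321.09640792],
       [  0.        , 464.48963285, 197.40911036],
       [  0.        ,   0.        ,   1.        ]]), 'dist': array([-0.11663858,  0.        ,  0.        ,  0.        ,  0.        ]), 'view': array([[ 7.16952158e-01,  6.97044900e-01, -1.03928019e-02,
        -4.08925347e+02],
       [ 5.85941529e-01, -6.10618851e-01, -5.32744914e-01,
        -2.53813337e+02],
       [-3.77693166e-01,  3.75863041e-01, -8.46212058e-01,
         1.76206332e+03],
       [ 0.00000000e+00,  0.00000000e+00,  0.00000000e+00,
         1.00000000e+00]])}
top {'K': array([[516.87472258,   0.        , 325.82406824],
       [  0.        , 516.87472258, 200.78089735],
       [  0.        ,   0.        ,   1.        ]]), 'dist': array([0.0326294, 0.       , 0.       , 0.       , 0.       ]), 'view': array([[ 2.11836078e-02, -9.99775425e-01,  5.94574146e-04,
         7.36982119e+00],
       [-9.79942321e-01, -2.08812384e-02, -1.98184314e-01,
         5.88649153e+02],
       [ 1.98152222e-01,  3.61561040e-03, -9.80164590e-01,
         1.28765984e+03],
       [ 0.00000000e+00,  0.00000000e+00,  0.00000000e+00,
         1.00000000e+00]])}
```

View pics/scene0.png

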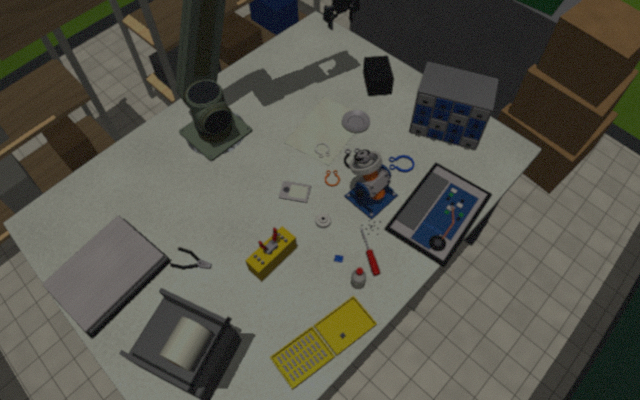

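View pics/top0.png

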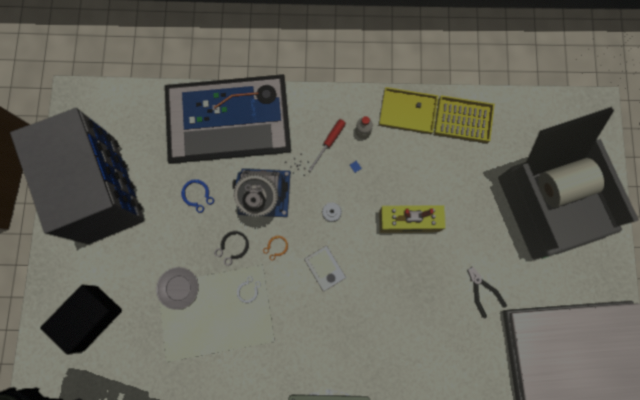

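The scene view shows the rack with red handles near (272,250) and the shaft near (370,170). In the top view the rack is at (412,218), the shaft at (260,193), and a decoy black ring at (234,245). I'll zoom in on both.

```bash
python3 - <<'E'
from h import *
s=np.load("scene0.npz")['p'];t=np.load("top0.npz")['p']
def crop(im,x,y,w,h,f): return cv2.resize(im[y:y+h,x:x+w],None,fx=f,fy=f,interpolation=cv2.INTER_CUBIC)
a=np.hstack([crop(s,330,135,80,80,5),crop(t,220,155,80,80,5)])
b=np.hstack([crop(s,237,215,80,70,5),crop(t,372,185,80,70,5)])
im=np.vstack([a,b])[:,:,::-1]
im=np.clip(im.astype(float)*1.6,0,255).astype(np.uint8)
cv2.imwrite("pics/z0.png",im[:600] if 0 else cv2.resize(im,None,fx=.8,fy=.8))
E
```

```text
(no output)
```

View pics/z0.png

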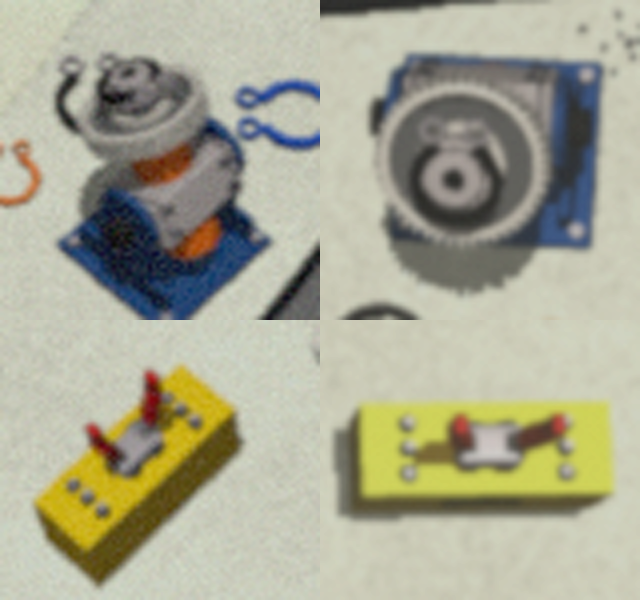

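```bash
cat >> h.py <<'E'
C={n:get_calibration(n) for n in ("scene","top")}
def ray(n,px):
    c=C[n]; u=cv2.undistortPoints(np.array(px,float).reshape(-1,1,2),c["K"],c["dist"]).reshape(-1,2)
    d=np.c_[u,np.ones(len(u))]; V=c["view"]; Rm=V[:3,:3]; o=-Rm.T@V[:3,3]
    d=d@Rm; return o,d/np.linalg.norm(d,axis=1)[:,None]
def onz(n,px,z):
    o,d=ray(n,px); return o+d*((z-o[2])/d[:,2])[:,None]
def tri(ps,pt):
    o1,d1=ray("scene",ps);o2,d2=ray("top",pt); out=[];gap=[]
    for a,b in zip(d1,d2):
        A=np.c_[a,-b]; s=np.linalg.lstsq(A,o2-o1,rcond=None)[0]
        p,q=o1+s[0]*a,o2+s[1]*b; out.append((p+q)/2); gap.append(np.linalg.norm(p-q))
    return np.array(out),np.array(gap)
def proj(n,P):
    c=C[n]; V=c["view"]; return cv2.projectPoints(np.array(P,float).reshape(-1,1,3),cv2.Rodrigues(V[:3,:3])[0],V[:3,3],c["K"],c["dist"])[0].reshape(-1,2)
def snap(n,k):
    ps=[];ds=[]
    for i in range(k):
        p,d=capture(n); ps.append(p.astype(float)); ds.append(np.where(d>0,d,np.nan))
    return np.mean(ps,0),np.nanmedian(ds,0)
def zoom(im,x,y,w,h,f,g=1.7):
    o=cv2.resize(im[y:y+h,x:x+w].astype(np.float32),None,fx=f,fy=f,interpolation=cv2.INTER_CUBIC)
    o=np.clip(255*(np.clip(o,0,255)/255)**(1/g),0,255).astype(np.uint8)[:,:,::-1].copy()
    st=10
    for X in range((x//st+1)*st,x+w,st): cv2.putText(o,str(X),(int((X-x+.5)*f),8),0,.3,(0,0,255)); cv2.line(o,(int((X-x+.5)*f),9),(int((X-x+.5)*f),14),(0,0,255))
    for Y in range((y//st+1)*st,y+h,st): cv2.putText(o,str(Y),(0,int((Y-y+.5)*f)+3),0,.3,(0,0,255)); cv2.line(o,(22,int((Y-y+.5)*f)),(27,int((Y-y+.5)*f)),(0,0,255))
    return o
E
python3 - <<'E'
from h import *
for n in ("scene","top"):
    p,d=snap(n,6); np.savez(f"{n}1.npz",p=p,d=d)
s=np.load("scene1.npz")['p'];t=np.load("top1.npz")['p']
cv2.imwrite("pics/s1.png",zoom(s,338,140,62,50,12)); cv2.imwrite("pics/t1.png",zoom(t,225,160,66,60,10))
cv2.imwrite("pics/r1.png",np.vstack([zoom(s,240,222,66,60,5),zoom(t,380,195,66,60,5)]))
hsv=cv2.cvtColor(t.astype(np.uint8),cv2.COLOR_RGB2HSV)
m=cv2.inRange(hsv,(20,120,60),(38,255,255)); m[:, :370]=0;m[:195]=0;m[245:]=0
cs=max(cv2.findContours(m,cv2.RETR_EXTERNAL,cv2.CHAIN_APPROX_NONE)[0],key=cv2.contourArea)
r=cv2.minAreaRect(cs);print(r)
P=onz("top",cv2.boxPoints(r),75);print(P)
print(P.mean(0),[np.linalg.norm(P[i]-P[i-1]) for i in range(4)])
E
```

```text
((412.4999694824219, 217.5), (62.99999237060547, 22.999996185302734), -0.0)
[[ 514.86242267 -122.09323757   75.        ]
 [ 574.45763118 -122.10407313   75.        ]
 [ 577.91248288 -283.43585468   75.        ]
 [ 518.36004542 -281.97688849   75.        ]]
[ 546.39814553 -202.40251347   75.        ] [np.float64(159.92190343280387), np.float64(59.59520949069112), np.float64(161.36876940165857), np.float64(59.57030627600889)]
```

View pics/s1.png

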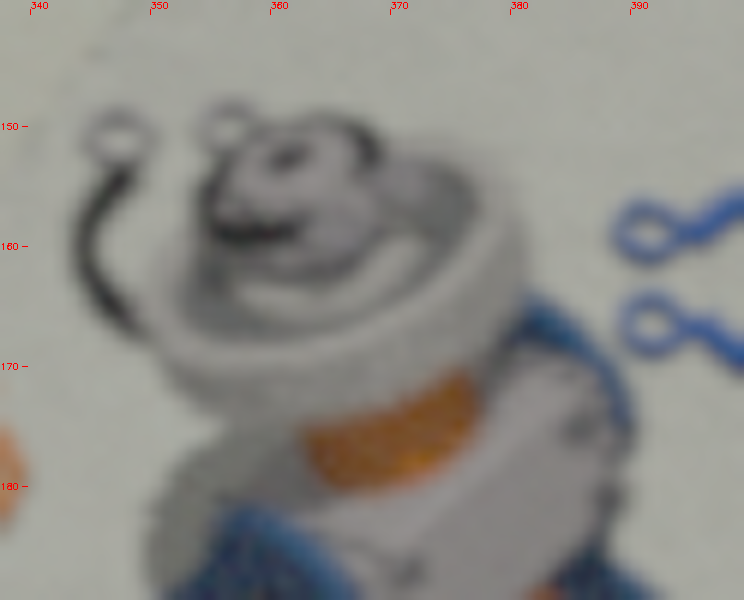

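View pics/t1.png

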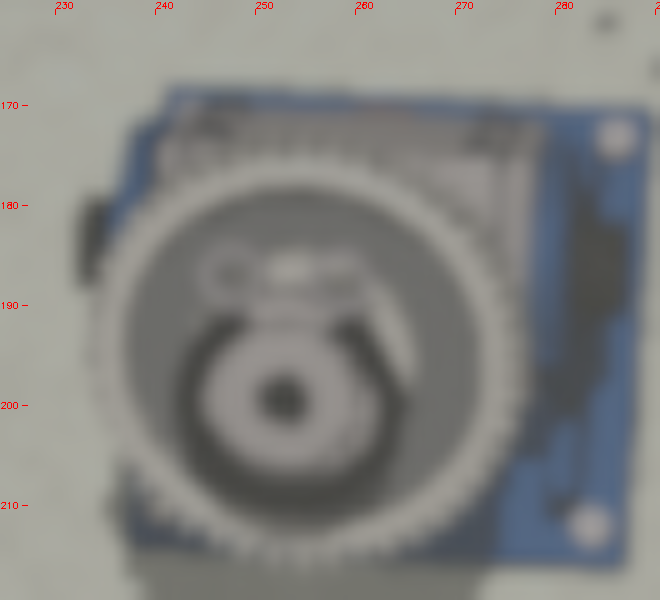

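View pics/r1.png

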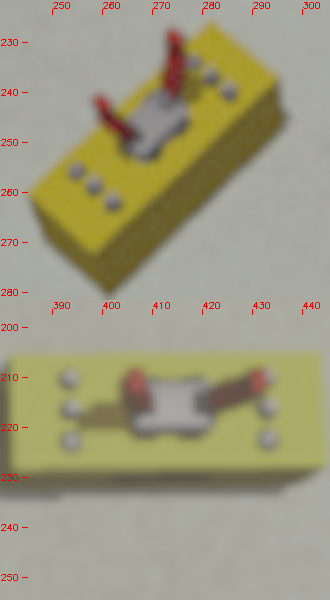

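The scene view shows the nose bore at (361,152), the ring's black arcs around it, and the decoy ring at the left (346,158). In the top view the bore is at (252.5,199.5), the ring's eyes at about (247,187) and (259,187), and the rack block at about (414.5,216). Next I'll check depth.

```bash
python3 - <<'E'
from h import *
def cloud(n):
    z=np.load(n+"1.npz"); d=z['d']; v,u=np.mgrid[0:400,0:640]; c=C[n]
    un=cv2.undistortPoints(np.c_[u.ravel(),v.ravel()].astype(float).reshape(-1,1,2),c["K"],c["dist"]).reshape(-1,2)
    P=np.c_[un,np.ones(len(un))]*d.ravel()[:,None]; V=c["view"]
    return ((P-V[:3,3])@V[:3,:3]).reshape(400,640,3)
for n in("scene","top"):
    Q=cloud(n); np.save(n+"Q.npy",Q)
T=np.load("topQ.npy");S=np.load("sceneQ.npy")
np.set_printoptions(precision=0,suppress=True,linewidth=220)
print("bench top z",np.nanmedian(T[280:300,350:400,2]),"scene",np.nanmedian(S[225:245,330:340,2]), "rack", np.nanmedian(T[224:227,390:440,2]))
print(T[172:216:2,236:276:2,2])
for n,px in(("top",(252.5,199.5)),("scene",(361,152))):
    Q=np.load(n+"Q.npy"); print(n,Q[int(px[1]),int(px[0])])
for pt in [(252.5,199.5)]:
    print(tri([(361.2,152.3)],[pt]))
E
```

```text
bench top z -0.5122560982259381 scene -1.2238568174937123 rack 74.60564976653873
[[ -0. 112. 111. 110. 112. 119. 108. 107. 107. 104. 106. 106. 103. 100. 102.  99.  98.  99.  98.  99.]
 [ -0. 119. 118. 125. 124. 174. 123. 178. 189. 189. 180. 186. 118. 179. 116. 117. 116. 115. 121. 113.]
 [  1. 124. 115. 123. 180. 189. 187. 189. 188. 189. 190. 190. 190. 176. 184. 124. 124. 124. 125. 123.]
 [125. 124. 111. 177. 185. 185. 189. 188. 181. 181. 187. 187. 190. 186. 186. 187. 122. 170. 119. 122.]
 [127. 125. 173. 182. 184. 178. 179. 177. 178. 177. 178. 179. 180. 178. 185. 185. 182. 164. 165. 121.]
 [126. 171. 182. 181. 175. 175. 175. 176. 173. 175. 174. 175. 176. 175. 175. 184. 185. 177. 175. 119.]
 [169. 179. 179. 173. 172. 202. 203. 196. 172. 174. 171. 201. 199. 174. 175. 174. 181. 179. 172. 169.]
 [175. 179. 169. 170. 170. 172. 170. 202. 177. 178. 200. 180. 201. 170. 172. 171. 170. 178. 178. 166.]
 [173. 166. 167. 169. 167. 196. 177. 199. 185. 186. 199. 173. 177. 173. 170. 170. 170. 168. 175. 176.]
 [171. 165. 164. 164. 163. 171. 195. 188. 189. 193. 190. 197. 196. 173. 172. 167. 166. 164. 
[... 634 characters left out ...]
. 155. 153. 149. 178. 178. 173. 182. 184. 186. 184. 175. 155. 177. 150. 148. 150. 147. 155. 156.]
 [ -1.   8. 151. 148. 174. 175. 171. 145. 171. 170. 173. 144. 176. 176. 145. 146. 144. 152. 153.  11.]
 [ -2.  10. 151. 148. 146. 173. 175. 171. 169. 169. 172. 173. 173. 144. 144. 143. 151. 151.  10.   9.]
 [  1.  10.  13.  14. 146. 145. 142. 170. 170. 171. 171. 170. 141. 142. 145. 148. 148.  10.  10.  10.]
 [ -1.   8.  10.   9.  11. 144. 143. 144. 145. 142. 140. 142. 142. 144. 145. 146.  10.  10.   9.  11.]
 [  1.   6.   7.   8.  10.   9. 141.   8. 144. 142. 142. 141. 142.   9. 140.  10.   9.  11.  11.  10.]]
top [562. 192. 194.]
scene [560. 194. 187.]
(array([[562., 192., 188.]]), array([1.]))
```

```bash
python3 - <<'E'
from h import *
np.set_printoptions(precision=3,suppress=True,linewidth=160)
T=np.load("topQ.npy")[160:222,225:292].reshape(-1,3);S=np.load("sceneQ.npy")[138:182,340:386].reshape(-1,3)
n0=np.array([-.5,0,.866]); c0=np.array([562,192,192])-28*n0
def fit(P,n,c,lo,hi,r0,r1):
    for k in range(15):
        q=P-c; h=q@n; r=np.linalg.norm(q-np.outer(h,n),axis=1)
        s=P[(h>lo)&(h<hi)&(r>r0)&(r<r1)]; m=np.median(s,0) if k<1 else s.mean(0)
        nn=np.linalg.svd(s-s.mean(0))[2][2]; nn*=np.sign(nn[2]); n=nn
    return n,s.mean(0),len(s),np.std((s-s.mean(0))@n)
for nm,P in(("top",T),("scene",S),):
    for lab,a in(("web",(-11,-4.5,31,41)),("rim",(-3,4,44,52)),("ringtop",(18,25,20,28)),("nosetop",(25.5,31,6,15))):
        try:
            n,m,k,sd=fit(P,n0,c0,*a)
            print(nm,lab,n,"tilt",np.degrees(np.arccos(n[2])),"yaw",np.degrees(np.arctan2(-n[1],-n[0])),"mean",m,"h rel c0",(m-c0)@n0,k,sd)
        except Exception as e: print(nm,lab,e)
E
```

```text
top web [-0.503  0.015  0.864] tilt 30.225506627241547 yaw -1.7137838849031544 mean [587.606 189.374 164.446] h rel c0 -8.666112545834517 281 1.0202511726980208
top rim [-0.498  0.014  0.867] tilt 29.879430033653758 yaw -1.6440368846044418 mean [577.142 187.268 166.515] h rel c0 -1.642274314413015 248 0.8084364474011514
top ringtop [-0.519  0.018  0.854] tilt 31.310652520662355 yaw -1.973083740063746 mean [564.436 192.048 184.543] h rel c0 20.322948841892515 123 0.9482429597989146
top nosetop [-0.487  0.055  0.871] tilt 29.37888751350166 yaw -6.432659193999794 mean [563.109 193.538 190.949] h rel c0 26.53460012168621 79 0.634724996657101
scene web [-0.486 -0.027  0.874] tilt 29.109701861784995 yaw 3.2062642195048277 mean [587.043 182.998 162.457] h rel c0 -10.1066498748732 48 0.9368314328281159
scene rim [-0.504  0.001  0.864] tilt 30.266371968289253 yaw -0.12803622933953313 mean [593.513 186.623 174.755] h rel c0 -2.691770816640191 9 0.19752189636432152
scene ringtop [-0.532 -0.013  0.847] tilt 32.12254247166194 yaw 1.374978507886792 mean [562.901 185.651 181.787] h rel c0 18.704338215406725 33 0.7405850597205231
scene nosetop [ 0.353 -0.431  0.83 ] tilt 33.88754153987184 yaw 129.30279174139037 mean [578.616 179.198 193.057] h rel c0 20.606412724626445 14 0.9196584104167022
```

```bash
cat >> h.py <<'E'
def onplane(n,px,p0,nn):
    o,d=ray(n,px); return o+d*(((p0-o)@nn)/(d@nn))[:,None]
def ang(a): return np.degrees(a)
yaw=np.radians(-1.7)
sx=np.array([np.cos(yaw)*np.cos(np.pi/6),np.sin(yaw)*np.cos(np.pi/6),.5]); sy=np.array([-np.sin(yaw),np.cos(yaw),0]); sz=np.cross(sx,sy)
E
python3 - <<'E'
from h import *
np.set_printoptions(precision=2,suppress=True,linewidth=160)
n0=np.array([-.5,0,.866]); c0=np.array([562,192,192])-28*n0
org=c0-1.5*n0
t=np.load("top1.npz")['p']; g=t.mean(2)
# plane through rim mean
rm=np.array([577.142,187.268,166.515])
org=org  # provisional
def sf(P,o): return (P-o)@np.c_[sx,sy,sz]
print("rim h",sf(rm,org))
b=onplane("top",[(252.8,199.5)],org+28*sz,sz); print("bore",b,sf(b,org))
# outer rim by radial sampling of depth
T=np.load("topQ.npy")[160:222,225:292].reshape(-1,3)
q=sf(T,org); k=(abs(q[:,2]-q[0,2]*0)<4)&(np.hypot(q[:,0],q[:,1])<56)&(np.hypot(q[:,0],q[:,1])>38)
s=q[k]
from scipy.optimize import least_squares
# rim annulus: mean radius ~47.9; robust fit circle
f=least_squares(lambda p:np.hypot(s[:,0]-p[0],s[:,1]-p[1])-p[2],[0,0,48],loss="soft_l1");print("rim fit",f.x,len(s))
# angular-binned outer/inner
a=np.arctan2(s[:,1]-f.x[1],s[:,0]-f.x[0]);r=np.hypot(s[:,0]-f.x[0],s[:,1]-f.x[1])
print([ (round(r[(a>x)&(a<x+.785)].min(),1),round(r[(a>x)&(a<x+.785)].max(),1)) for x in np.arange(-np.pi,np.pi,.785) if ((a>x)&(a<x+.785)).any()])
# rectified top-down view of plane z=19.5 (eyes) & z=28
cam="top"
for nm,cam,z in(("e",'top',22),("es",'scene',22)):
    im=(t if cam=='top' else np.load("scene1.npz")['p']).astype(np.float32)
    X,Y=np.meshgrid(np.arange(-60,60,.25),np.arange(60,-60,-.25))  # cols = x, rows = y
    P=org+X.ravel()[:,None]*sx+Y.ravel()[:,None]*sy+z*sz
    uv=proj(cam,P).astype(np.float32).reshape(X.shape+(2,))
    o=cv2.remap(im,uv[...,0],uv[...,1],cv2.INTER_CUBIC)
    o=(255*(np.clip(o,0,255)/255)**.55).astype(np.uint8)[:,:,::-1].copy()
    for v in range(-60,60,10): 
        i=(v+60)*4; cv2.line(o,(i,0),(i,5 if v else 12),(0,0,255)); cv2.line(o,(0,480-i),(5 if v else 12,480-i),(0,0,255))
    cv2.imwrite(f"pics/rect_{nm}.png",o)
E
python3 -c "
import cv2,numpy as np
cv2.imwrite('pics/rect.png',cv2.resize(np.hstack([cv2.imread('pics/rect_e.png'),cv2.imread('pics/rect_es.png')]),(800,400)))"
```

```text
rim h [ 0.49 -4.72 -0.21]
bore [[561.3  190.74 189.89]] [[-1.63 -1.72 28.  ]]
rim fit [-0.02 -1.67 47.25] 411
[(np.float64(43.2), np.float64(52.8)), (np.float64(43.3), np.float64(52.5)), (np.float64(42.4), np.float64(52.2)), (np.float64(42.9), np.float64(52.2)), (np.float64(42.6), np.float64(51.7)), (np.float64(43.3), np.float64(52.8)), (np.float64(43.4), np.float64(53.6)), (np.float64(43.3), np.float64(53.3))]
```

View pics/rect.png

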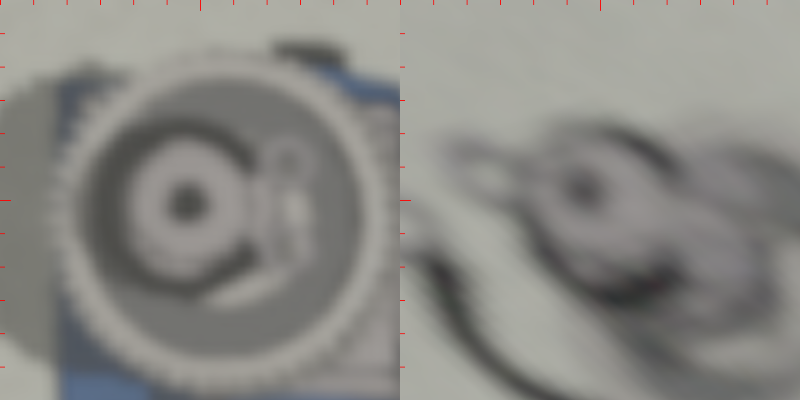

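```bash
cat >> h.py <<'E'
n0_=np.array([-.5,0,.866]); ORG=np.array([562,192,192])-29.5*n0_-1.7*sy-.7*sx
def sf(P,o=ORG): return (P-o)@np.c_[sx,sy,sz]
def wf(p): return ORG+np.asarray(p)@np.array([sx,sy,sz])
E
python3 - <<'E'
from h import *
np.set_printoptions(precision=1,suppress=True,linewidth=160)
print("ORG",ORG)
T=np.load("topQ.npy")[160:222,225:292].reshape(-1,3);q=sf(T)
k=(q[:,2]>18.5)&(q[:,2]<25)&(q[:,0]>18)&(q[:,0]<40)&(abs(q[:,1])<26)
for s in(1,-1):
    z=q[k&(q[:,1]*s>3)]; print(z[np.argsort(z[:,0])]); 
    print((z[:,:2].max(0)+z[:,:2].min(0))/2, z[:,2].mean())
for nm,cam,z in(("e",'top',22),("e",'top',19.5)):
    im=np.load("top1.npz")['p'].astype(np.float32)
    X,Y=np.meshgrid(np.arange(10,45,.0875),np.arange(25,-25,-.0875))
    uv=proj(cam,ORG+X.ravel()[:,None]*sx+Y.ravel()[:,None]*sy+z*sz).astype(np.float32).reshape(X.shape+(2,))
    o=cv2.remap(im,uv[...,0],uv[...,1],cv2.INTER_CUBIC)
    o=(o-o.min())/(o.max()-o.min()); o=(255*np.clip(o,0,1)**.7).astype(np.uint8)[:,:,::-1].copy()
    for v in range(10,45,5): i=int((v-10)/.0875); cv2.line(o,(i,0),(i,8),(0,0,255)); cv2.putText(o,str(v),(i,18),0,.35,(0,0,255))
    for v in range(-25,25,5): i=int((25-v)/.0875); cv2.line(o,(0,i),(8,i),(0,0,255)); cv2.putText(o,str(v),(10,i),0,.35,(0,0,255))
    cv2.imwrite(f"pics/eye{z}.png",o)
E
```

```text
ORG [576.1 190.3 166.1]
[[19.6 14.6 21.4]
 [19.9 12.2 21.8]
 [20.6  9.6 23.5]
 [22.1 16.9 21.8]
 [22.3 12.2 21.7]
 [22.6  9.8 22.4]
 [22.8 14.2 23.6]
 [22.9  7.4 22.7]
 [24.1 17.1 20.6]
 [24.4 19.2 21.9]
 [24.9  5.3 20.9]
 [25.6  7.2 23.6]
 [26.8 19.3 21.6]
 [27.2  7.6 21.1]
 [27.5  5.2 21.4]
 [28.8 19.5 20.1]
 [30.   5.2 21.6]
 [30.4  7.2 23.4]
 [31.8 14.6 21.2]
 [32.1  9.9 21.2]
 [32.3 18.9 23.7]
 [32.4 16.5 23.6]
 [32.7  7.3 22.8]
 [34.  10.2 19.5]
 [34.3 16.9 21.6]
 [34.8 12.  22.6]
 [35.3 14.1 24.4]]
[27.4 12.3] 22.054300600037298
[[ 18.  -15.6  19.2]
 [ 18.9 -11.4  22.5]
 [ 19.5 -13.9  23.9]
 [ 21.1  -9.   22.3]
 [ 21.4 -16.   22. ]
 [ 21.7 -11.5  23.6]
 [ 22.2 -14.1  24.9]
 [ 22.6 -10.8  18.7]
 [ 23.2  -6.5  21.3]
 [ 23.4  -8.9  21.7]
 [ 24.  -18.3  22.1]
 [ 24.1 -16.1  22.9]
 [ 26.2  -6.8  23.3]
 [ 26.3 -18.2  21.5]
 [ 27.8  -4.1  20.9]
 [ 28.  -20.2  18.9]
 [ 28.5  -6.7  22.7]
 [ 28.7 -18.2  21.3]
 [ 30.5  -6.5  21.3]
 [ 31.3 -16.   22.2]
 [ 31.8 -18.5  23.4]
 [ 32.5  -6.2  19.9]
 [ 32.7  -8.6  20. ]
 [ 33.4 -13.5  21.7]
 [ 33.5 -15.8  21.4]
 [ 33.5 -18.2  21.2]
 [ 33.8 -11.4  23.3]
 [ 35.2 -10.9  20. ]
 [ 35.3 -13.3  19.7]]
[ 26.7 -12.1] 21.647192606987108
```

View pics/eye22.png

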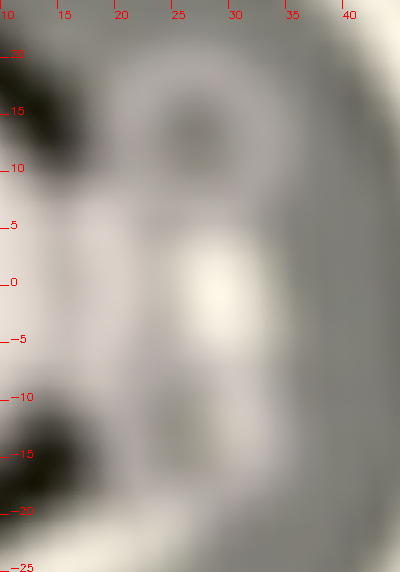

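The eyes sit at shaft-frame x≈27.5, y≈±12.3, which matches the expected 28 and 12.5. Next is the rack and pliers pose.

```bash
python3 - <<'E'
from h import *
np.set_printoptions(precision=2,suppress=True,linewidth=160)
Q=np.load("topQ.npy")[195:245,370:460]; q=Q.reshape(-1,3)
r=q[(q[:,2]>71)&(q[:,2]<79)]
rect=cv2.minAreaRect(r[:,:2].astype(np.float32)); print("rack",rect)
# subpixel edges: long edges of yellow via saturation profile per column
t=np.load("top1.npz")['p'].astype(np.float32); sat=t[:,:,0]-t[:,:,2]  # R-B
hi=np.median(sat[224:227,390:440]); print(hi, sat[250,400])
up=[];lo=[]
for c in range(385,441):
    p=sat[:,c]; 
    for rr in range(198,214):
        if p[rr]<hi/2<=p[rr+1]: up.append((c,rr+(hi/2-p[rr])/(p[rr+1]-p[rr])));break
    for rr in range(236,222,-1):
        if p[rr]<hi/2<=p[rr-1]: lo.append((c,rr-(hi/2-p[rr])/(p[rr-1]-p[rr])));break
for l in(up,lo):
    P=onz("top",l,75); k=np.polyfit(P[:,1],P[:,0],1); print("yaw",-np.degrees(np.arctan(k[0])),"x at y=-202",np.polyval(k,-202),len(l))
e=[]
for rr in range(209,226):
    p=sat[rr]
    a=[c+(hi/2-p[c])/(p[c+1]-p[c]) for c in range(372,388) if p[c]<hi/2<=p[c+1]]
    b=[c-(hi/2-p[c])/(p[c-1]-p[c]) for c in range(452,438,-1) if p[c]<hi/2<=p[c-1]]
    if a and b: e.append((onz("top",[(a[0],rr)],75)[0],onz("top",[(b[0],rr)],75)[0]))
e=np.array(e);print("ends y",e[:,0,1].mean(),e[:,1,1].mean(),"x",e[:,:,0].mean())
b=q[(q[:,2]>86)&(q[:,2]<97)]; print("block",b.mean(0),len(b)); print(cv2.minAreaRect(b[:,:2].astype(np.float32)))
h=q[(q[:,2]>110)]; 
for s in(1,-1):
    hh=h[(h[:,1]+202)*s>0]; print("handle",hh[hh[:,2]>150].mean(0) if len(hh) else 0,hh[:,2].max())
    print(hh[np.argsort(hh[:,2])][::3])
E
```

```text
rack ((549.0726928710938, -204.17259216308594), (60.51926040649414, 162.78639221191406), 1.1561264991760254)
72.66667 12.333328
yaw 1.7067637556893511 x at y=-202 579.2209624646946 56
yaw 1.8789333394109073 x at y=-202 516.8241685953004 56
ends y -122.50438810774625 -284.4355349896115 x 547.6058397700663
block [ 547.37 -202.89   91.81] 142
((550.4153442382812, -203.15797424316406), (31.355335235595703, 104.39359283447266), 1.112841010093689)
handle [ 547.83 -173.85  160.92] 163.1756422133509
[[ 543.04 -187.29  114.45]
 [ 550.28 -187.09  116.19]
 [ 542.17 -181.65  118.84]
 [ 542.91 -182.52  129.09]
 [ 542.08 -177.    133.17]
 [ 541.96 -174.5   133.6 ]
 [ 543.23 -171.11  140.07]
 [ 544.82 -170.41  144.9 ]
 [ 551.74 -170.09  147.43]
 [ 542.43 -173.12  158.67]
 [ 542.28 -175.33  159.8 ]
 [ 551.93 -177.71  160.51]
 [ 554.25 -175.29  160.88]
 [ 544.3  -172.66  161.78]
 [ 546.72 -177.37  162.35]
 [ 551.38 -172.56  162.91]]
handle [ 549.64 -231.3   159.69] 163.8884110279395
[[ 549.21 -217.55  111.72]
 [ 543.94 -219.66  113.28]
 [ 548.61 -219.36  115.32]
 [ 543.31 -226.22  117.78]
 [ 545.38 -220.98  119.67]
 [ 545.04 -223.02  121.89]
 [ 547.07 -222.56  124.53]
 [ 549.22 -222.24  126.44]
 [ 551.28 -224.22  129.12]
 [ 543.73 -231.17  130.43]
 [ 543.41 -233.2   132.51]
 [ 545.53 -228.08  133.97]
 [ 552.62 -225.46  135.59]
 [ 552.17 -227.37  138.29]
 [ 549.15 -226.74  141.28]
 [ 545.74 -228.05  146.71]
 [ 550.18 -227.63  149.25]
 [ 544.39 -231.26  154.71]
 [ 555.79 -232.96  159.27]
 [ 555.67 -230.5   159.62]
 [ 550.65 -230.26  160.37]
 [ 550.58 -232.51  161.02]
 [ 548.04 -234.67  161.88]
 [ 547.87 -232.16  162.54]]
```

```bash
cat >> h.py <<'E'
def goto(W,th):
    o=get_obs(); M=R.from_quat(o["tool_rot"]).as_matrix(); d=M.T@(np.array(W,float)-o["tcp_pos"])
    cur=np.degrees(np.arctan2(-M[0,1],M[1,1])); 
    print("t %.2f"%o["time_s"],"tcp",o["tcp_pos"].round(1),"yaw %.2f"%cur,"tilt %.2f"%np.degrees(np.arccos(-M[2,2])),"F",o["wrist_force"].round(1),"w %.1f"%o["gripper_width"])
    t=np.radians(th-cur); d2=d.copy(); c,s=np.cos(t),np.sin(t)
    # after turn(-): axes rotate by t about world z
    x=M[:,0];y=M[:,1]; Rz=np.array([[c,-s,0],[s,c,0],[0,0,1]]); D=np.array(W,float)-o["tcp_pos"]
    print("turn %.2f"%(-(th-cur)),"then dx %.1f dy %.1f dz %.1f"%((Rz@x)@D,(Rz@y)@D,M[:,2]@D))
E
python3 -c "
from h import *
goto([548.3,-202.8,200],1.8)"
```

```text
t 0.70 tcp [127.6 560.7 211.1] yaw -12.83 tilt 0.01 F [-0.3 -0.2 -0.8] w 85.4
turn -14.63 then dx -396.5 dy -776.3 dz 11.0
```

Emit:
jog_arm(
  moves=[
    {"turn": -4.9},
    {"turn": -4.9},
    {"turn": -4.8},
  ],
)

```text
$.moves[0]: bad value
```

```bash
python3 -c "
from h import *
goto([548.3,-202.8,200],1.8)"
```

```text
t 0.70 tcp [127.6 560.7 211.1] yaw -12.83 tilt 0.01 F [-0.3 -0.2 -0.8] w 85.4
turn -14.63 then dx -396.5 dy -776.3 dz 11.0
```

All fields are needed in each row.

Emit:
jog_arm(
  moves=[
    {"fingers": 85, "dx": 0, "dy": 0, "dz": 0, "turn": -4.9},
    {"fingers": 85, "dx": 0, "dy": 0, "dz": 0, "turn": -4.9},
    {"fingers": 85, "dx": 0, "dy": 0, "dz": 0, "turn": -4.8},
    {"fingers": 85, "dx": -15, "dy": -30, "dz": 0, "turn": 0},
    {"fingers": 85, "dx": -18, "dy": -36, "dz": 0, "turn": 0},
    {"fingers": 85, "dx": -18, "dy": -36, "dz": 0, "turn": 0},
    {"fingers": 85, "dx": -18, "dy": -36, "dz": 0, "turn": 0},
    {"fingers": 85, "dx": -18, "dy": -36, "dz": 0, "turn": 0},
    {"fingers": 85, "dx": -18, "dy": -36, "dz": 0, "turn": 0},
    {"fingers": 85, "dx": -18, "dy": -36, "dz": 0, "turn": 0},
    {"fingers": 85, "dx": -18, "dy": -36, "dz": 0, "turn": 0},
    {"fingers": 85, "dx": -18, "dy": -36, "dz": 0, "turn": 0},
    {"fingers": 85, "dx": -18, "dy": -36, "dz": 0, "turn": 0},
    {"fingers": 85, "dx": -18, "dy": -36, "dz": 0, "turn": 0},
    {"fingers": 85, "dx": -18, "dy": -36, "dz": 0, "turn": 0},
  ],
)

```text
time_s: 1.95
tcp_pos: [354.2, 139.7, 211.4]
tool_rot: [-0.016, 1.0, 0.0, 0.001]
wrist_force: [1.4, 0.4, -0.1]
gripper_width: 85.2
```

```bash
python3 -c "
from h import *
goto([548.3,-202.8,200],1.8)"
```

```text
t 1.95 tcp [354.2 139.7 211.4] yaw 1.79 tilt 0.08 F [ 1.4  0.4 -0.1] w 85.2
turn -0.01 then dx -183.2 dy -348.4 dz 11.5
```

Emit:
jog_arm(
  moves=[
    {"fingers": 85, "dx": -18, "dy": -35, "dz": 0, "turn": 0},
    {"fingers": 85, "dx": -18, "dy": -35, "dz": 0, "turn": 0},
    {"fingers": 85, "dx": -18, "dy": -35, "dz": 0, "turn": 0},
    {"fingers": 85, "dx": -18, "dy": -35, "dz": 0, "turn": 0},
    {"fingers": 85, "dx": -18, "dy": -35, "dz": 0, "turn": 0},
    {"fingers": 85, "dx": -18, "dy": -35, "dz": 0, "turn": 0},
    {"fingers": 85, "dx": -18, "dy": -35, "dz": 0, "turn": 0},
    {"fingers": 85, "dx": -18, "dy": -35, "dz": 0, "turn": 0},
    {"fingers": 85, "dx": -18, "dy": -35, "dz": 0, "turn": 0},
    {"fingers": 85, "dx": -11, "dy": -20, "dz": 5, "turn": 0},
    {"fingers": 85, "dx": 0, "dy": 0, "dz": 0, "turn": 0},
    {"fingers": 85, "dx": 0, "dy": 0, "dz": 0, "turn": 0},
  ],
)

```text
time_s: 2.95
tcp_pos: [537.0, -188.8, 205.1]
tool_rot: [-0.015, 1.0, 0.0, -0.001]
wrist_force: [-0.0, 0.2, 1.2]
gripper_width: 84.9
```

```bash
python3 -c "
from h import *
goto([548.3,-202.8,105],1.8)"
```

```text
t 2.95 tcp [ 537.  -188.8  205.1] yaw 1.67 tilt 0.10 F [-0.   0.2  1.2] w 84.9
turn -0.13 then dx -11.0 dy -14.5 dz 100.1
```

Emit:
jog_arm(
  moves=[
    {"fingers": 85, "dx": -11, "dy": -14.5, "dz": 0, "turn": 0},
    {"fingers": 85, "dx": 0, "dy": 0, "dz": 0, "turn": 0},
    {"fingers": 85, "dx": 0, "dy": 0, "dz": 25, "turn": 0},
    {"fingers": 85, "dx": 0, "dy": 0, "dz": 25, "turn": 0},
    {"fingers": 85, "dx": 0, "dy": 0, "dz": 25, "turn": 0},
    {"fingers": 85, "dx": 0, "dy": 0, "dz": 20, "turn": 0},
    {"fingers": 85, "dx": 0, "dy": 0, "dz": 8, "turn": 0},
    {"fingers": 85, "dx": 0, "dy": 0, "dz": 0, "turn": 0},
    {"fingers": 85, "dx": 0, "dy": 0, "dz": 0, "turn": 0},
  ],
)

```text
time_s: 3.7
tcp_pos: [548.7, -201.5, 103.8]
tool_rot: [-0.016, 1.0, -0.0, 0.0]
wrist_force: [0.7, -0.5, 0.7]
gripper_width: 85.1
```

```bash
python3 -c "
from h import *
goto([548.3,-202.8,102],1.8)"
```

```text
t 3.70 tcp [ 548.7 -201.5  103.8] yaw 1.82 tilt 0.04 F [ 0.7 -0.5  0.7] w 85.1
turn 0.02 then dx 0.4 dy -1.3 dz 1.8
```

Emit:
jog_arm(
  moves=[
    {"fingers": 85, "dx": 0, "dy": -1, "dz": 1.5, "turn": 0},
    {"fingers": 65, "dx": 0, "dy": 0, "dz": 0, "turn": 0},
    {"fingers": 55.5, "dx": 0, "dy": 0, "dz": 0, "turn": 0},
    {"fingers": 55.5, "dx": 0, "dy": 0, "dz": 0, "turn": 0},
    {"fingers": 55.5, "dx": 0, "dy": 0, "dz": 0, "turn": 0},
    {"fingers": 55.5, "dx": 0, "dy": 0, "dz": 0, "turn": 0},
    {"fingers": 55.5, "dx": 0, "dy": 0, "dz": 0, "turn": 0},
    {"fingers": 55.5, "dx": 0, "dy": 0, "dz": 0, "turn": 0},
  ],
)

```text
time_s: 4.37
tcp_pos: [550.6, -205.0, 105.9]
tool_rot: [-0.016, 1.0, -0.002, 0.003]
wrist_force: [-2.2, -1.4, 13.9]
gripper_width: 55.7
```

```bash
python3 -c "
from h import *
goto([548.3,-202.8,102],1.8)
t,_=snap('top',2);s,_=snap('scene',2)
cv2.imwrite('pics/g1.png',np.vstack([zoom(s,235,200,80,60,6),zoom(t,375,170,80,60,6)][:]) [:720])
"
python3 -c "
import cv2;i=cv2.imread('pics/g1.png');cv2.imwrite('pics/g1.png',cv2.resize(i,None,fx=.8,fy=.8))"
```

```text
t 4.37 tcp [ 550.6 -205.   105.9] yaw 1.80 tilt 0.47 F [-2.2 -1.4 13.9] w 55.7
turn -0.00 then dx 2.3 dy 2.3 dz 3.9h.py:23: RuntimeWarning: All-NaN slice encountered
  return np.mean(ps,0),np.nanmedian(ds,0)
```

View pics/g1.png

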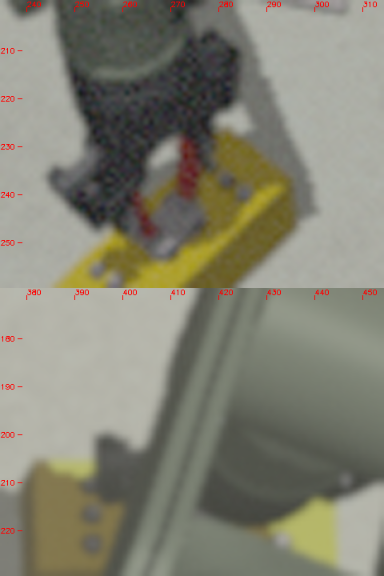

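The fingers straddle the handles and the grip width is 55.7. The 14 N upward force is the pads dragging the pliers onto the rim. I'll lift straight up.

Emit:
jog_arm(
  moves=[
    {"fingers": 55.5, "dx": 0, "dy": 0, "dz": -4, "turn": 0},
    {"fingers": 55.5, "dx": 0, "dy": 0, "dz": -6, "turn": 0},
    {"fingers": 55.5, "dx": 0, "dy": 0, "dz": -10, "turn": 0},
    {"fingers": 55.5, "dx": 0, "dy": 0, "dz": -15, "turn": 0},
    {"fingers": 55.5, "dx": 0, "dy": 0, "dz": -20, "turn": 0},
    {"fingers": 55.5, "dx": 0, "dy": 0, "dz": -25, "turn": 0},
    {"fingers": 55.5, "dx": 0, "dy": 0, "dz": -25, "turn": 0},
    {"fingers": 55.5, "dx": 0, "dy": 0, "dz": -25, "turn": 0},
    {"fingers": 55.5, "dx": 0, "dy": 0, "dz": -25, "turn": 0},
    {"fingers": 55.5, "dx": 0, "dy": 0, "dz": -25, "turn": 0},
    {"fingers": 55.5, "dx": 0, "dy": 0, "dz": -20, "turn": 0},
    {"fingers": 55.5, "dx": 0, "dy": 0, "dz": 0, "turn": 0},
    {"fingers": 55.5, "dx": 0, "dy": 0, "dz": 0, "turn": 0},
  ],
)

```text
time_s: 5.65
tcp_pos: [548.8, -202.5, 303.1]
tool_rot: [-0.016, 1.0, 0.0, 0.001]
wrist_force: [0.2, -0.3, -1.6]
gripper_width: 56.3
```

```bash
python3 -c "
from h import *
goto([548.3,-202.8,302],1.8)
print(wf([27.6,0,19.5]),wf([32,0,2.5]),wf([0,0,28]))
t,_=snap('top',2);s,_=snap('scene',2)
np.savez('lift.npz',s=s,t=t)
p=proj('scene',[548,-203,220])[0].astype(int);q=proj('top',[548,-203,220])[0].astype(int);print(p,q)
a=zoom(s,p[0]-40,p[1]-35,80,70,5);b=zoom(t,q[0]-40,q[1]-35,80,70,5)
cv2.imwrite('pics/l1.png',np.hstack([a,b]))
"
```

```text
t 5.65 tcp [ 548.8 -202.5  303.1] yaw 1.79 tilt 0.17 F [ 0.2 -0.3 -1.6] w 56.3
turn -0.01 then dx 0.5 dy -0.3 dz 1.1
[590.23968858 189.89888682 196.79049537] [602.544782   189.53368018 184.26806351] [562.09977838 190.73405986 190.35171131]
[263 223] [423 206]h.py:23: RuntimeWarning: All-NaN slice encountered
  return np.mean(ps,0),np.nanmedian(ds,0)
```

View pics/l1.png

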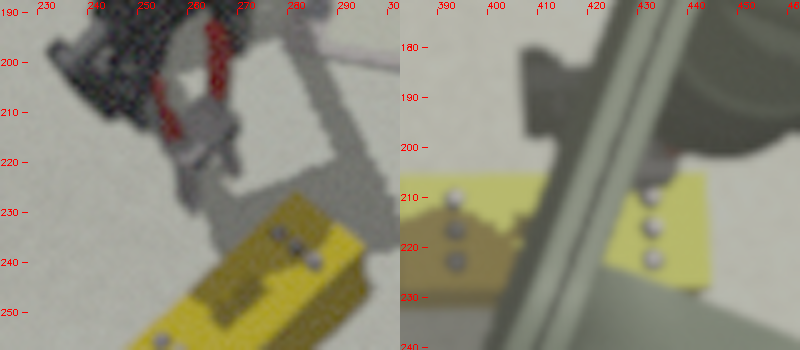

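```bash
python3 -c "
from h import *
np.set_printoptions(precision=1,suppress=True)
s=np.load('lift.npz')['s']
c=np.array([548.8,-202.5,281]); th=np.radians(1.8); y=np.array([-np.sin(th),np.cos(th),0])
P=[c+np.array([0,0,9]),c+np.array([0,0,-9])]
for k in(1,-1): P+=[c+k*12.5*y+[0,0,-59],c+k*12.5*y+[0,0,-71]]
q=proj('scene',P);print(q)
x0,y0=235,190;o=zoom(s,x0,y0,50,50,12)
for p in q: cv2.drawMarker(o,tuple(((p-[x0,y0]+.5)*12).astype(int)),(0,255,255),0,8,1)
cv2.imwrite('pics/l2.png',o)
"
```

```text
[[261.1 211.3]
 [261.9 214.7]
 [267.2 220.8]
 [267.7 222.9]
 [260.8 226.6]
 [261.3 228.6]]
```

View pics/l2.png

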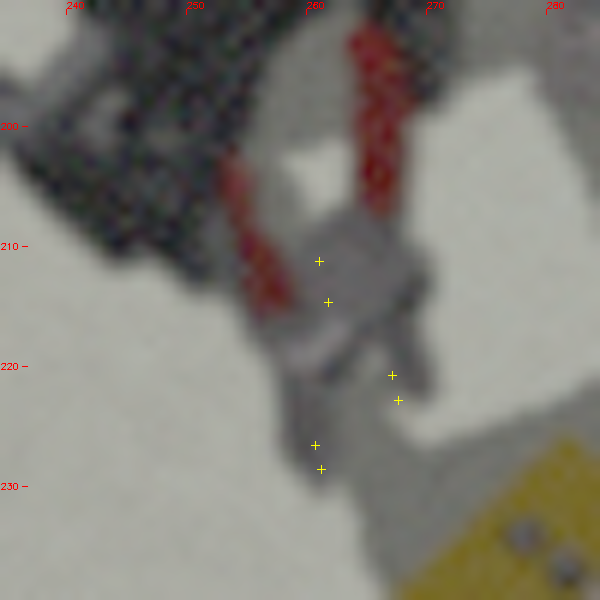

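```bash
cat >> h.py <<'E'
def cloud(n,d):
    v,u=np.mgrid[0:400,0:640]; c=C[n]
    un=cv2.undistortPoints(np.c_[u.ravel(),v.ravel()].astype(float).reshape(-1,1,2),c["K"],c["dist"]).reshape(-1,2)
    P=np.c_[un,np.ones(len(un))]*d.ravel()[:,None]; V=c["view"]
    return ((P-V[:3,3])@V[:3,:3]).reshape(400,640,3)
E
python3 -W ignore -c "
from h import *
np.set_printoptions(precision=1,suppress=True,linewidth=150)
goto([0,0,0],0)
s,d=snap('scene',5); Q=cloud('scene',d)[195:240,245:285].reshape(-1,3)
k=(Q[:,2]>195)&(Q[:,2]<300)&(abs(Q[:,0]-548)<40)&(abs(Q[:,1]+203)<45)
q=Q[k]; q=q[np.argsort(q[:,2])]; print(q[q[:,2]<245])
b=q[(q[:,2]>268)&(q[:,2]<292)];print('blk',b.mean(0),b.min(0),b.max(0))
"
```

```text
t 5.85 tcp [ 547.8 -202.6  299.7] yaw 1.78 tilt 0.21 F [ 0.2  1.  -0.9] w 55.8
turn 1.78 then dx 546.8 dy 202.0 dz 301.9
[[ 551.7 -188.7  205.8]
 [ 552.8 -222.2  216.4]
 [ 558.3 -222.9  218.6]
 [ 555.6 -190.4  218.8]
 [ 555.1 -182.3  219.1]
 [ 557.6 -184.5  219.3]
 [ 558.  -188.7  219.3]
 [ 558.  -215.1  219.5]
 [ 552.2 -190.8  220.7]
 [ 548.  -190.7  221. ]
 [ 559.3 -219.7  221.3]
 [ 557.7 -221.8  222.2]
 [ 551.5 -223.7  222.6]
 [ 557.6 -218.   222.8]
 [ 547.4 -223.7  223.1]
 [ 555.7 -189.8  223.7]
 [ 557.9 -187.9  224.1]
 [ 555.6 -181.9  224.8]
 [ 554.9 -222.5  225.4]
 [ 550.8 -222.5  225.9]
 [ 557.1 -216.9  226.4]
 [ 557.7 -221.1  227. ]
 [ 553.1 -190.6  227.3]
 [ 557.3 -186.9  227.7]
 [ 548.9 -190.6  227.7]
 [ 547.4 -222.9  227.8]
 [ 545.5 -190.9  229.6]
 [ 556.3 -185.6  230.3]
 [ 557.5 -220.2  231.4]
 [ 551.4 -222.   231.8]
 [ 557.4 -190.2  232. ]
 [ 547.6 -222.2  232.9]
 [ 555.6 -188.4  233.2]
 [ 555.3 -184.3  233.2]
 [ 558.1 -216.7  233.2]
 [ 556.5 -218.9  234.1]
 [ 557.2 -223.1  234.8]
 [ 555.3 -187.4  237.1]
 [ 547.5 -221.3  237.4]
 [ 551.5 -191.4  237.6]
 [ 558.  -215.9  237.8]
 [ 555.2 -183.6  237.8]
 [ 556.4 -221.8  237.9]
 [ 552.2 -221.7  238. ]
 [ 556.3 -191.9  238.6]
 [ 556.5 -214.3  239.6]
 [ 555.6 -220.6  240.9]
 [ 557.8 -218.8  241.3]
 [ 555.9 -191.   242.4]
 [ 552.3 -221.   243. ]
 [ 555.7 -183.2  243.4]]
blk [ 557.2 -202.9  282.3] [ 535.6 -223.2  269.9] [ 567.2 -180.7  290.8]
```

```bash
python3 -W ignore -c "
from h import *
goto([0,0,0],0)
s,d=snap('scene',6); np.savez('lift2.npz',s=s,d=d)
o=zoom(s,252,208,24,26,22,1.3); o=cv2.normalize(o,None,0,255,cv2.NORM_MINMAX); cv2.imwrite('pics/l3.png',o)
"
```

```text
t 6.10 tcp [ 548.4 -203.   300.9] yaw 1.78 tilt 0.07 F [ 0.4 -0.4 -0.3] w 55.9
turn 1.78 then dx 548.0 dy 202.8 dz 301.6
```

View pics/l3.png

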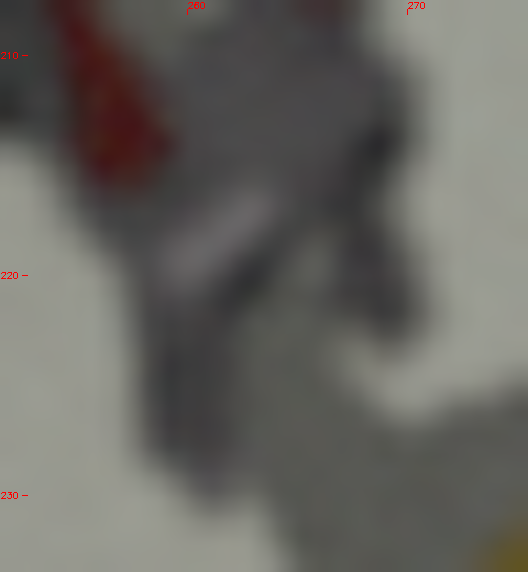

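The scene view shows the leg ends at (261,230) and (269.3,223.3). That puts the tips about 31 mm apart, wider than the 25 mm between the eyes, so I'll ease the grip a little and measure again.

Emit:
jog_arm(
  moves=[
    {"fingers": 57.5, "dx": 0, "dy": 0, "dz": 0, "turn": 0},
    {"fingers": 58.5, "dx": 0, "dy": 0, "dz": 0, "turn": 0},
    {"fingers": 58.5, "dx": 0, "dy": 0, "dz": 0, "turn": 0},
    {"fingers": 58.5, "dx": 0, "dy": 0, "dz": 0, "turn": 0},
  ],
)

```text
time_s: 6.73
tcp_pos: [548.5, -203.1, 301.5]
tool_rot: [-0.016, 1.0, 0.0, 0.0]
wrist_force: [0.0, 0.3, -0.7]
gripper_width: 58.5
```

```bash
cat > legs.py <<'E'
from h import *
# leg measure: call legs(cx,cy,zorigin) in scene view depth + image
def legs(c,z0,k=6,win=None):
    s,d=snap('scene',k); Q=cloud('scene',d).reshape(-1,3)
    m=(abs(Q[:,0]-c[0])<16)&(abs(Q[:,1]-c[1])<45)&(Q[:,2]>z0-58)&(Q[:,2]<z0-38); q=Q[m]
    for sgn in(1,-1):
        L=q[(q[:,1]-c[1])*sgn>0]
        f=L[L[:,1]<L[:,1].min()+2.5]  # -y face
        print("leg",sgn,"n",len(L),"y faces %.1f"%np.median(f[:,1]),"min/max y %.1f %.1f"%(L[:,1].min(),L[:,1].max()),"mean %.1f"%L[:,1].mean(),"x 90pct %.1f"%np.percentile(L[:,0],90),'minz %.1f'%L[:,2].min())
    return s,d
E
python3 -W ignore -c "
from legs import *
goto([0,0,0],0)
s,d=legs((548.4,-202.8),278.5)
z=np.load('lift2.npz')
Q=cloud('scene',z['d']).reshape(-1,3)
m=(abs(Q[:,0]-548)<16)&(abs(Q[:,1]+202.8)<45)&(Q[:,2]>220.5)&(Q[:,2]<240.5)
for sg in(1,-1):
    L=Q[m&((Q[:,1]+202.8)*sg>0)]; print('before',np.median(L[L[:,1]<L[:,1].min()+2.5][:,1]),L[:,1].mean())
o=zoom(s,252,208,24,26,22,1.3); o=cv2.normalize(o,None,0,255,cv2.NORM_MINMAX); cv2.imwrite('pics/l4.png',o)
"
```

```text
t 6.73 tcp [ 548.5 -203.1  301.5] yaw 1.78 tilt 0.00 F [ 0.   0.3 -0.7] w 58.5
turn 1.78 then dx 548.5 dy 203.1 dz 301.5
leg 1 n 15 y faces -192.5 min/max y -193.3 -184.8 mean -190.4 x 90pct 557.7 minz 223.9
leg -1 n 20 y faces -221.6 min/max y -222.5 -212.8 mean -219.2 x 90pct 558.7 minz 222.6
before -191.59751781374268 -188.67052471730966
before -222.9173117288124 -221.00959067982222
```

View pics/l4.png

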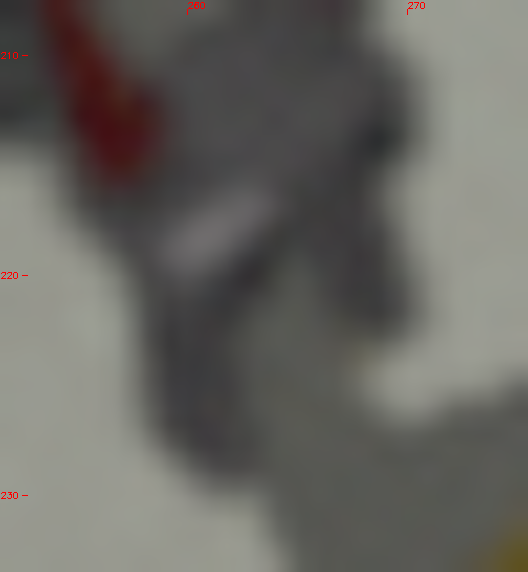

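```bash
python3 -W ignore -c "
from legs import *
np.set_printoptions(precision=0,suppress=True,linewidth=170)
s,d=snap('scene',8); np.savez('lift3.npz',s=s,d=d)
print('cols 256..273'); a=s[:,:,0]-s[:,:,2]
for r in range(219,234): print(r,a[r,256:274])
a2=np.load('lift2.npz')['s'];a2=a2[:,:,0]-a2[:,:,2];print('before')
for r in range(219,234): print(r,a2[r,256:274])
"
```

```text
cols 256..273
219 [ 6.  4.  1.  3.  2.  1.  0.  1. -0.  1.  2. -1.  0.  2.  4.  8.  9.  9.]
220 [ 8.  4.  3.  0.  1. -0. -1. -1.  3.  4.  3.  1.  0.  2.  5.  8.  9.  8.]
221 [ 8.  6.  2.  0.  1.  0.  0.  2.  2.  5.  3.  0. -0.  2.  3.  7.  9.  9.]
222 [8. 6. 2. 2. 1. 1. 1. 4. 2. 3. 4. 5. 5. 3. 5. 7. 8. 8.]
223 [ 7.  6.  4.  0.  0.  1.  1.  4.  4.  3.  5.  8. 10.  7.  5.  8.  9.  9.]
224 [ 9.  8.  4.  1.  0.  1.  2.  5.  3.  4.  4.  7. 12. 10.  9.  9.  8.  9.]
225 [10.  8.  5.  1.  0.  1.  2.  4.  4.  4.  4.  5.  7.  9.  9.  8.  8.  8.]
226 [10.  8.  5.  0.  0.  0.  3.  4.  4.  3.  4.  5.  6.  7.  8.  7.  6.  6.]
227 [9. 8. 6. 4. 2. 2. 1. 3. 6. 5. 6. 5. 5. 5. 5. 6. 4. 5.]
228 [9. 9. 9. 5. 2. 0. 1. 2. 4. 4. 4. 5. 4. 4. 4. 3. 4. 4.]
229 [ 9. 10. 10.  7.  5.  3.  2.  3.  4.  4.  4.  3.  4.  4.  4.  5.  5.  5.]
230 [10. 10.  8. 10.  8.  6.  6.  6.  5.  4.  4.  4.  4.  5.  4.  3.  5.  5.]
231 [10.  9.  8.  9.  8.  9.  8.  8.  4.  4.  4.  4.  5.  5.  3.  4.  4.  4.]
232 [ 9. 10.  9. 10. 10. 10. 10.  9.  6.  3.  4.  5.  4.  4.  4.  4.  4.  8.]
233 [ 9.  9. 10.  9. 10.  9.  9.  8.  7.  5.  4.
[... 452 characters left out ...]
.  6.  6.  9.  9.  7.  9.  9.  9.]
225 [ 9.  8.  3. -1.  0.  0.  2.  4.  5.  4.  6.  6.  8.  9.  8.  8.  8.  9.]
226 [ 8.  8.  4. -0. -0.  2.  3.  4.  4.  5.  4.  5.  4.  7.  8.  6.  6.  6.]
227 [8. 8. 6. 1. 3. 0. 2. 3. 4. 5. 5. 4. 5. 5. 5. 5. 4. 4.]
228 [9. 8. 5. 1. 0. 3. 2. 2. 4. 4. 5. 3. 4. 5. 4. 4. 4. 4.]
229 [11. 10.  7.  5.  2.  0.  3.  4.  4.  4.  3.  5.  4.  2.  5.  6.  4.  5.]
230 [ 9. 10.  8.  8.  6.  3.  4.  6.  4.  3.  5.  3.  5.  4.  4.  5.  5.  4.]
231 [ 9. 10.  9. 10.  9.  8.  8.  8.  4.  4.  5.  4.  4.  4.  4.  3.  4.  3.]
232 [10.  8.  9. 10. 10. 10. 10.  8.  7.  4.  4.  4.  5.  4.  4.  3.  4.  7.]
233 [ 8.  8. 10.  9. 10. 10. 11.  9.  7.  5.  6.  4.  6.  4.  4.  2.  6. 17.]
```

```bash
python3 -W ignore -c "
from h import *
goto([590.6,189.9,325],-1.7)
"
```

```text
t 7.43 tcp [ 548.5 -203.1  301.5] yaw 1.78 tilt 0.01 F [-0.2  0.4 -1.1] w 58.8
turn 3.48 then dx -30.4 dy 394.1 dz -23.5
```

Emit:
jog_arm(
  moves=[
    {"fingers": 59, "dx": 0, "dy": 0, "dz": -11.5, "turn": 1.8},
    {"fingers": 59.5, "dx": 0, "dy": 0, "dz": -12, "turn": 1.7},
    {"fingers": 60, "dx": -1, "dy": 14, "dz": 0, "turn": 0},
    {"fingers": 60, "dx": -2, "dy": 26, "dz": 0, "turn": 0},
    {"fingers": 60, "dx": -3, "dy": 33, "dz": 0, "turn": 0},
    {"fingers": 60, "dx": -3, "dy": 33, "dz": 0, "turn": 0},
    {"fingers": 60, "dx": -3, "dy": 33, "dz": 0, "turn": 0},
    {"fingers": 60, "dx": -3, "dy": 33, "dz": 0, "turn": 0},
    {"fingers": 60, "dx": -3, "dy": 33, "dz": 0, "turn": 0},
    {"fingers": 60, "dx": -3, "dy": 33, "dz": 0, "turn": 0},
    {"fingers": 60, "dx": -3, "dy": 33, "dz": 0, "turn": 0},
    {"fingers": 60, "dx": -2, "dy": 33, "dz": 0, "turn": 0},
    {"fingers": 60, "dx": -2, "dy": 33, "dz": 0, "turn": 0},
    {"fingers": 60, "dx": -1, "dy": 28, "dz": 0, "turn": 0},
    {"fingers": 60, "dx": -1, "dy": 18, "dz": 0, "turn": 0},
    {"fingers": 60, "dx": 0, "dy": 11, "dz": 0, "turn": 0},
    {"fingers": 60, "dx": 0, "dy": 0, "dz": 0, "turn": 0},
    {"fingers": 60, "dx": 0, "dy": 0, "dz": 0, "turn": 0},
  ],
)

```text
time_s: 8.93
tcp_pos: [589.9, 189.8, 324.6]
tool_rot: [0.014, 1.0, -0.0, -0.0]
wrist_force: [0.6, -0.6, -1.8]
gripper_width: 59.7
```

```bash
python3 -W ignore -c "
from legs import *
goto([590.6,189.9,304],-1.7)
s,d=snap('scene',4); t,_=snap('top',1)
p=proj('scene',wf([27.6,0,19.5]))[0].astype(int); print(p, proj('scene',[wf([27.6,12.3,22]),wf([27.6,-12.3,22])]),proj('top',[wf([27.6,12.3,22]),wf([27.6,-12.3,22])]))
a=zoom(s,p[0]-35,p[1]-45,55,60,10,1.6);cv2.imwrite('pics/e1.png',a); cv2.imwrite('pics/e1t.png',zoom(t,220,160,70,60,6))
"
```

```text
t 8.93 tcp [589.9 189.8 324.6] yaw -1.66 tilt 0.06 F [ 0.6 -0.6 -1.8] w 59.7
turn 0.04 then dx -0.7 dy 0.1 dz 20.6
[367 156] [[369.93306433 153.23039833]
 [364.56680759 157.63631425]] [[247.93969689 186.87311999]
 [258.44068612 187.39819706]]
```

View pics/e1.png

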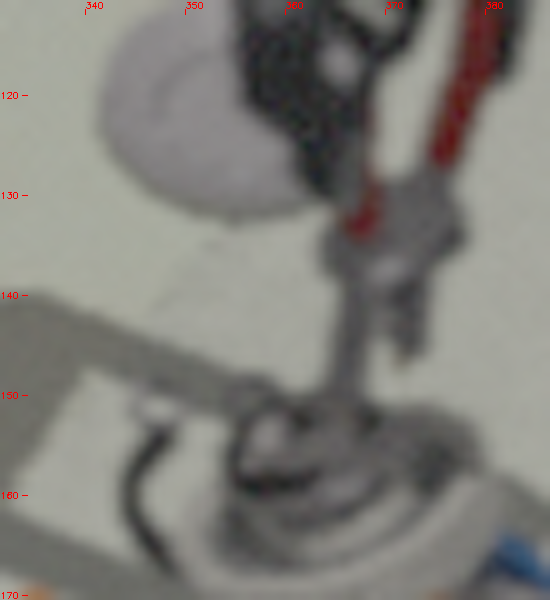

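View pics/e1t.png

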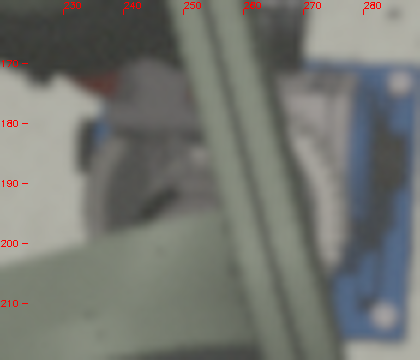

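```bash
python3 -W ignore -c "
from legs import *
np.set_printoptions(precision=1,suppress=True,linewidth=170)
s,d=legs((590,189.8),302.6,5)
c=np.array([590,189.85,302.6])
for z in(-9,-59,-71): print(z,proj('scene',[c+13*sy+[0,0,z],c-13*sy+[0,0,z]]))
o=zoom(s,352,132,32,32,18,1.5)
for z in(-59,-71):
  for q in proj('scene',[c+13*sy+[0,0,z],c-13*sy+[0,0,z]]): cv2.drawMarker(o,tuple(((q-[352,132]+.5)*18).astype(int)),(0,255,255),0,8,1)
for q in proj('scene',[wf([27.6,12.3,22]),wf([27.6,-12.3,22])]): cv2.drawMarker(o,tuple(((q-[352,132]+.5)*18).astype(int)),(0,255,0),0,8,1)
cv2.imwrite('pics/e2.png',o)
a=s[:,:,0]-s[:,:,2]
for r in range(142,160): print(r,a[r,358:380].round())
"
```

```text
leg 1 n 20 y faces 197.5 min/max y 196.3 205.5 mean 199.3 x 90pct 598.5 minz 244.7
leg -1 n 21 y faces 169.3 min/max y 168.6 178.0 mean 171.6 x 90pct 598.3 minz 245.6
-9 [[372.8 133.7]
 [366.8 138.5]]
-59 [[371.5 144.3]
 [365.6 149. ]]
-71 [[371.1 146.8]
 [365.4 151.5]]
142 [ 9.  9. 10.  9.  8.  9.  8.  6.  3.  1.  1.  0.  3. -0. -0.  0.  3.  6.  9.  8.  9.  9.]
143 [ 9.  8.  9.  9.  9.  8.  7.  4.  3. -0.  1.  4.  3.  2.  1. -1.  4.  6. 10. 10.  8.  8.]
144 [ 9.  9. 10.  9.  9.  9.  8.  4.  1. -1.  2.  4.  3.  2.  0. -0.  4.  7. 10. 10.  9.  8.]
145 [ 8.  9.  8.  9.  9.  8.  7.  3.  1. -1.  3.  6.  7.  6.  4.  1.  3.  7.  9. 10.  9. 10.]
146 [10.  8.  8. 10.  9.  9.  7.  2.  2.  0.  3.  7.  9.  9.  7.  5.  5.  8.  9. 10.  9.  8.]
147 [ 8.  8. 10. 10.  9.  9.  6.  3.  1.  0.  4.  8.  9. 11. 11. 10.  8.  9. 10.  9.  9.  9.]
148 [ 4.  7.  8.  8.  8.  8.  6.  3. -1.  3.  4.  7. 10. 11. 12. 10.  9. 11. 10.  9.  8. 11.]
149 [ 3.  3.  7.  8.  7.  6.  3. -0.  0.  3.  3.  7.  9. 10. 10.  9.  9.  9.  9. 10.  9. 10.]
150 [ 3.  2.  5.  3.  4.  3.  2.  2.  0.  0.  2.  6.  8.  9.  9. 10.  9.  8.  9.  9.  9.  9.]
151 [1. 1. 0. 1. 2. 3. 2. 6. 5. 2. 1. 3. 6. 8. 7. 6. 5. 7. 7. 9. 9. 9.]
152 [ 5.  4.  1.  1. -1.  1.  3.  5.  7.  3.  1.  2.  2.  3.  4.  3.  3.  4.  4.  7.  7. 10.]
153 [ 4.  4.  4.  1.  0.  1.  3.  5.  4.  3. -1.  3.  2.  0. -0.  2.  4.  4.  4.  5.  6.  7.]
154 [ 4.  3.  4.  1.  1.  4.  3.  4.  3.  3.  2. -1.  3.  1.  3.  2.  2.  1.  4.  4.  3.  6.]
155 [ 5.  4.  2.  2.  3.  3.  2.  3.  4.  5.  2.  0.  0.  0.  0. -1. -1.  1.  2.  3.  5.  5.]
156 [ 3.  5.  3.  3.  5.  3.  3.  3.  2.  5.  3. -1.  2.  1.  1. -0. -1.  2. -0.  1.  4.  6.]
157 [ 2.  3.  5.  4.  2.  0.  3.  1. -0.  3.  4.  3.  2.  4.  4.  2.  1.  1.  0.  2.  3.  5.]
158 [ 2.  1.  2.  2. -2.  2.  0.  1.  1.  2.  3.  2.  1.  4.  2.  3. -3. -1.  1.  3.  4.  6.]
159 [-4. -2. -0.  3.  2.  4.  0.  1.  2.  1.  0.  1.  2.  3.  3.  4.  1. -1.  3.  6.  8.  8.]
```

View pics/e2.png

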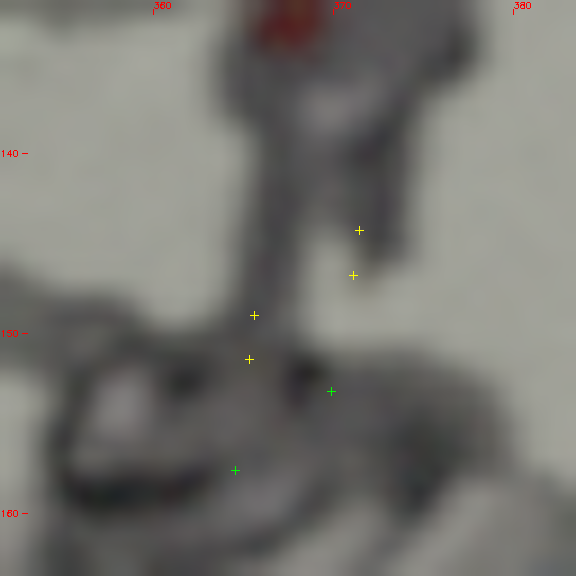

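Pin positions in the scene view, (371.7,147.5) and (365.8,151.5), fit about 26–27 mm of separation. They are offset from prediction by the same small amount as the lugs. I'll go down to just above the eyes.

Emit:
jog_arm(
  moves=[
    {"fingers": 60, "dx": -0.5, "dy": 0, "dz": 10, "turn": 0},
    {"fingers": 60, "dx": 0, "dy": 0, "dz": 10, "turn": 0},
    {"fingers": 60, "dx": 0, "dy": 0, "dz": 8, "turn": 0},
    {"fingers": 60, "dx": 0, "dy": 0, "dz": 0, "turn": 0},
    {"fingers": 60, "dx": 0, "dy": 0, "dz": 0, "turn": 0},
    {"fingers": 60, "dx": 0, "dy": 0, "dz": 0, "turn": 0},
  ],
)

```text
time_s: 9.93
tcp_pos: [590.9, 189.8, 297.0]
tool_rot: [0.015, 1.0, 0.0, 0.0]
wrist_force: [-0.3, -0.1, -1.2]
gripper_width: 59.9
```

```bash
python3 -W ignore -c "
from legs import *
goto([590.6,189.9,292],-1.7)
s,d=snap('scene',6)
o=zoom(s,352,137,32,32,18,1.5)
cv2.imwrite('pics/e3.png',o)
"
```

```text
t 9.93 tcp [590.9 189.8 297. ] yaw -1.72 tilt 0.00 F [-0.3 -0.1 -1.2] w 59.9
turn -0.02 then dx 0.3 dy 0.1 dz 5.0
```

View pics/e3.png

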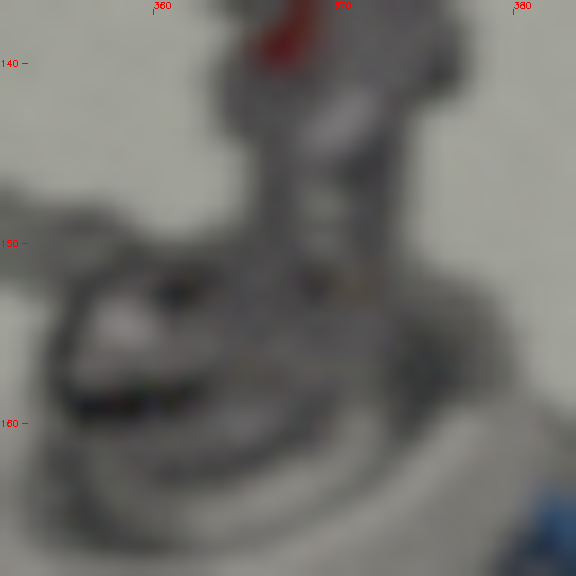

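The brass pins are now at (371,152.5) and (365.3,157), right above the eyes. I'll descend in small steps and watch the force.

Emit:
jog_arm(
  moves=[
    {"fingers": 60, "dx": 0, "dy": 0, "dz": 2.5, "turn": 0},
    {"fingers": 60, "dx": 0, "dy": 0, "dz": 2.5, "turn": 0},
    {"fingers": 60, "dx": 0, "dy": 0, "dz": 2, "turn": 0},
    {"fingers": 60, "dx": 0, "dy": 0, "dz": 0, "turn": 0},
    {"fingers": 60, "dx": 0, "dy": 0, "dz": 0, "turn": 0},
  ],
)

```text
time_s: 10.65
tcp_pos: [590.7, 189.7, 289.7]
tool_rot: [0.015, 1.0, -0.0, -0.0]
wrist_force: [0.1, 0.2, -1.3]
gripper_width: 60.0
```

Emit:
jog_arm(
  moves=[
    {"fingers": 60, "dx": 0, "dy": 0, "dz": 1.5, "turn": 0},
    {"fingers": 60, "dx": 0, "dy": 0, "dz": 1.5, "turn": 0},
    {"fingers": 60, "dx": 0, "dy": 0, "dz": 0, "turn": 0},
    {"fingers": 60, "dx": 0, "dy": 0, "dz": 0, "turn": 0},
  ],
)

```text
time_s: 10.98
tcp_pos: [590.8, 189.8, 286.9]
tool_rot: [0.015, 1.0, 0.0, -0.0]
wrist_force: [0.3, 0.1, -1.9]
gripper_width: 60.3
```

Emit:
jog_arm(
  moves=[
    {"fingers": 60, "dx": 0, "dy": 0, "dz": 1, "turn": 0},
    {"fingers": 60, "dx": 0, "dy": 0, "dz": 1, "turn": 0},
    {"fingers": 60, "dx": 0, "dy": 0, "dz": 0, "turn": 0},
    {"fingers": 60, "dx": 0, "dy": 0, "dz": 0, "turn": 0},
  ],
)

```text
time_s: 11.32
tcp_pos: [590.8, 189.8, 284.9]
tool_rot: [0.015, 1.0, 0.0, -0.0]
wrist_force: [0.0, -0.1, -1.4]
gripper_width: 59.9
```

```bash
python3 -W ignore -c "
from legs import *
goto([590.6,189.9,283],-1.7)
s,d=snap('scene',6)
np.savez('ins.npz',s=s,d=d)
o=zoom(s,350,137,36,32,18,1.5)
cv2.imwrite('pics/e4.png',o)
"
```

```text
t 11.32 tcp [590.8 189.8 284.9] yaw -1.72 tilt 0.01 F [ 0.  -0.1 -1.4] w 59.9
turn -0.02 then dx 0.2 dy 0.1 dz 1.9
```

View pics/e4.png

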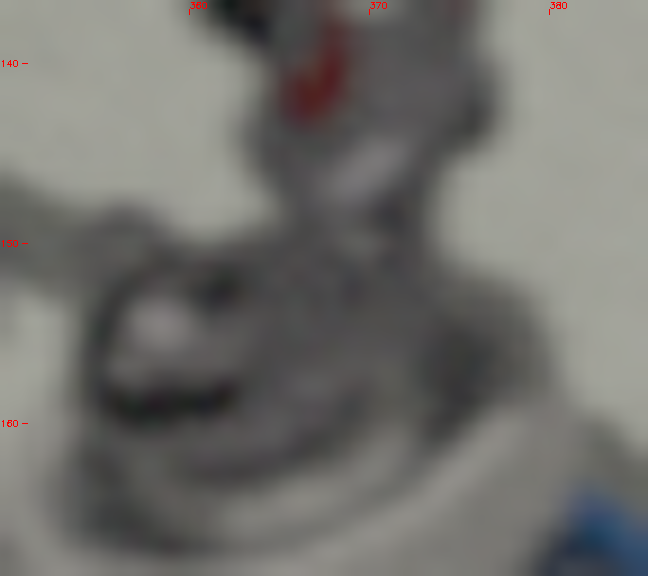

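Emit:
jog_arm(
  moves=[
    {"fingers": 60, "dx": 0, "dy": 0, "dz": 1, "turn": 0},
    {"fingers": 60, "dx": 0, "dy": 0, "dz": 0, "turn": 0},
    {"fingers": 60, "dx": 0, "dy": 0, "dz": 0, "turn": 0},
  ],
)

```text
time_s: 11.87
tcp_pos: [590.9, 189.8, 284.1]
tool_rot: [0.015, 1.0, 0.0, 0.0]
wrist_force: [0.6, -0.2, -0.8]
gripper_width: 60.2
```

Emit:
jog_arm(
  moves=[
    {"fingers": 60, "dx": 0, "dy": 0, "dz": 1, "turn": 0},
    {"fingers": 60, "dx": 0, "dy": 0, "dz": 0, "turn": 0},
    {"fingers": 60, "dx": 0, "dy": 0, "dz": 0, "turn": 0},
  ],
)

```text
time_s: 12.12
tcp_pos: [590.9, 189.8, 283.0]
tool_rot: [0.015, 1.0, 0.0, 0.0]
wrist_force: [-0.0, -0.5, -0.2]
gripper_width: 60.1
```

Contact is about 1 N at TCP 283, so the shoulders are at the lugs. Now I'll squeeze, raising the tool to cancel the pads' forward swing.

Emit:
jog_arm(
  moves=[
    {"fingers": 58, "dx": 0, "dy": 0, "dz": -0.4, "turn": 0},
    {"fingers": 56, "dx": 0, "dy": 0, "dz": -0.4, "turn": 0},
    {"fingers": 54, "dx": 0, "dy": 0, "dz": -0.4, "turn": 0},
    {"fingers": 52, "dx": 0, "dy": 0, "dz": -0.4, "turn": 0},
    {"fingers": 52, "dx": 0, "dy": 0, "dz": 0, "turn": 0},
    {"fingers": 52, "dx": 0, "dy": 0, "dz": 0, "turn": 0},
  ],
)

```text
time_s: 12.62
tcp_pos: [590.8, 189.5, 284.6]
tool_rot: [0.015, 1.0, -0.0, -0.0]
wrist_force: [-1.1, -0.5, -1.0]
gripper_width: 52.3
```

```bash
python3 -W ignore -c "
from legs import *
goto([590.6,189.9,283],-1.7)
s,d=snap('scene',4)
o=zoom(s,350,137,36,32,18,1.5)
cv2.imwrite('pics/e5.png',o)
"
```

```text
t 12.62 tcp [590.8 189.5 284.6] yaw -1.73 tilt 0.02 F [-1.1 -0.5 -1. ] w 52.3
turn -0.03 then dx 0.2 dy 0.3 dz 1.6
```

View pics/e5.png

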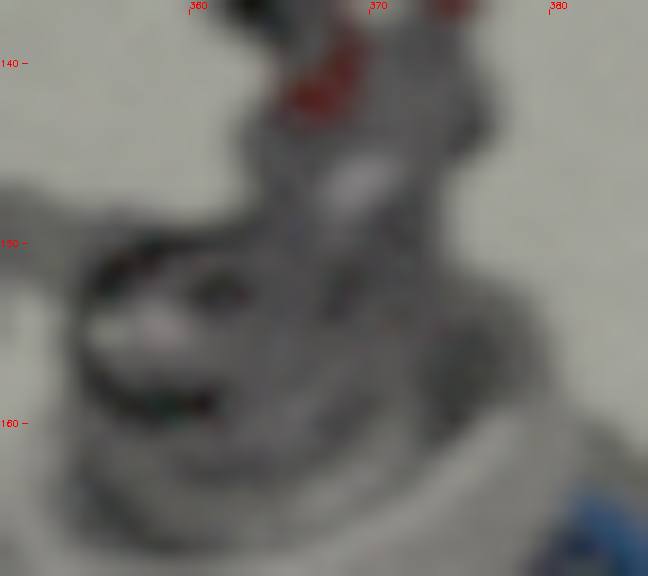

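Emit:
jog_arm(
  moves=[
    {"fingers": 50, "dx": 0, "dy": 0, "dz": -0.4, "turn": 0},
    {"fingers": 48, "dx": 0, "dy": 0, "dz": -0.3, "turn": 0},
    {"fingers": 46, "dx": 0, "dy": 0, "dz": -0.3, "turn": 0},
    {"fingers": 44, "dx": 0, "dy": 0, "dz": -0.3, "turn": 0},
    {"fingers": 42, "dx": 0, "dy": 0, "dz": -0.3, "turn": 0},
    {"fingers": 42, "dx": 0, "dy": 0, "dz": 0, "turn": 0},
    {"fingers": 42, "dx": 0, "dy": 0, "dz": 0, "turn": 0},
  ],
)

```text
time_s: 13.4
tcp_pos: [590.9, 189.8, 286.2]
tool_rot: [0.015, 1.0, 0.0, 0.0]
wrist_force: [-0.9, 0.1, -2.0]
gripper_width: 42.4
```

```bash
python3 -W ignore -c "
from legs import *
goto([590.6,189.9,283],-1.7)
s,d=snap('scene',4)
o=zoom(s,345,132,45,36,16,1.5)
cv2.imwrite('pics/e6.png',o)
"
```

```text
t 13.40 tcp [590.9 189.8 286.2] yaw -1.72 tilt 0.01 F [-0.9  0.1 -2. ] w 42.4
turn -0.02 then dx 0.3 dy 0.1 dz 3.2
```

View pics/e6.png

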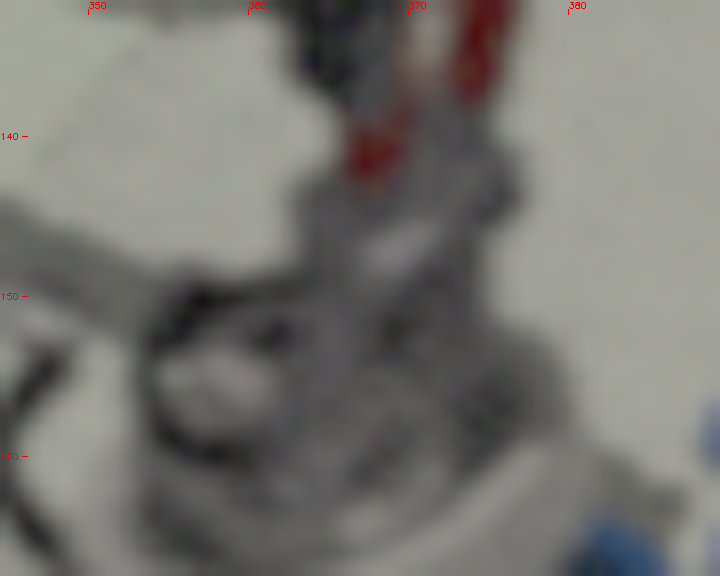

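The ring is visibly wider, with arcs from (355,150) round to (360,160). I'll continue to the stop.

Emit:
jog_arm(
  moves=[
    {"fingers": 40, "dx": 0, "dy": 0, "dz": -0.2, "turn": 0},
    {"fingers": 38, "dx": 0, "dy": 0, "dz": -0.2, "turn": 0},
    {"fingers": 36, "dx": 0, "dy": 0, "dz": -0.1, "turn": 0},
    {"fingers": 36, "dx": 0, "dy": 0, "dz": 0, "turn": 0},
    {"fingers": 36, "dx": 0, "dy": 0, "dz": 0, "turn": 0},
    {"fingers": 36, "dx": 0, "dy": 0, "dz": 0, "turn": 0},
  ],
)

```text
time_s: 14.1
tcp_pos: [590.8, 189.8, 286.7]
tool_rot: [0.015, 1.0, 0.0, 0.0]
wrist_force: [-1.1, 0.4, -1.1]
gripper_width: 36.4
```

```bash
python3 -W ignore -c "
from legs import *
np.set_printoptions(precision=1,suppress=True,linewidth=170)
goto([590.6,189.9,283],-1.7)
s,d=snap('scene',6); np.savez('open.npz',s=s,d=d)
o=zoom(s,345,132,45,36,16,1.5)
cv2.imwrite('pics/e7.png',o)
t,dt=snap('top',2); cv2.imwrite('pics/e7t.png',zoom(t,225,160,66,60,10))
Q=cloud('scene',d)[135:175,345:390].reshape(-1,3);q=sf(Q)
k=(q[:,0]<-5)&(np.hypot(q[:,0],q[:,1])<36)&(np.hypot(q[:,0],q[:,1])>18)&(q[:,2]>2)
print(q[k][np.argsort(q[k][:,1])])
"
```

```text
t 14.10 tcp [590.8 189.8 286.7] yaw -1.72 tilt 0.01 F [-1.1  0.4 -1.1] w 36.4
turn -0.02 then dx 0.2 dy 0.1 dz 3.7
[[-10.8 -26.6  25.3]
 [ -6.9 -25.6  25.5]
 [ -5.3 -23.2  24.2]
 [-15.7 -22.2  25. ]
 [-11.2 -21.5  25.5]
 [-15.9 -20.7  27.8]
 [-10.5 -18.5  23.6]
 [-14.7 -18.   26.2]
 [-20.9 -16.1  27.4]
 [-12.8 -15.7  25.1]
 [-19.9 -13.3  25.7]
 [-17.2 -11.5  25.1]
 [-21.9 -10.6  27.3]
 [-18.7  -9.2  27. ]
 [-22.8  -5.2  27.3]
 [-17.8  -4.9  28.2]
 [-21.9  -3.6  22.5]
 [-23.5   0.1  27.4]
 [-20.4   0.3  24.1]
 [-19.5   1.1  27.7]
 [-19.4   4.6  25.3]
 [-24.    5.4  27.7]
 [-16.9   6.4  24.6]
 [-21.4   7.2  27. ]
 [-17.3   8.1  27.3]
 [-17.7  11.9  24.6]
 [-22.5  12.9  26.8]
 [-14.3  13.2  24.5]
 [-18.3  13.6  27.3]
 [-14.6  14.8  27.3]
 [-12.3  15.5  23.4]
 [-12.6  17.   26.2]
 [-12.7  20.7  23.7]
 [-13.5  22.5  26.2]]
```

View pics/e7.png

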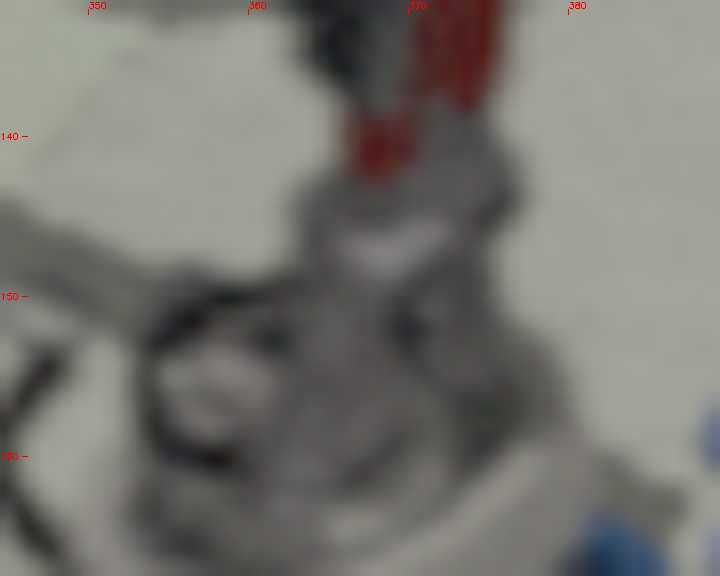

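View pics/e7t.png

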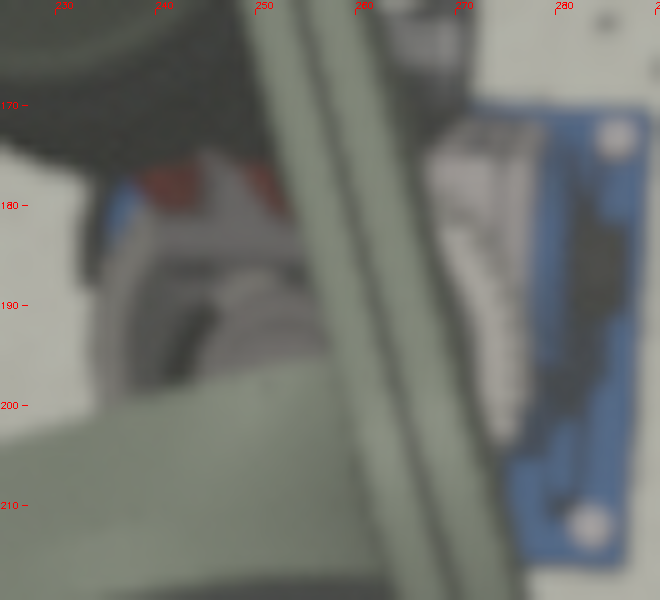

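```bash
python3 -W ignore -c "
from legs import *
np.set_printoptions(precision=1,suppress=True,linewidth=170)
z0=np.load('scene1.npz')
for f in('scene1.npz','ins.npz','open.npz'):
    z=np.load(f); s=z['p'] if 'p' in z.files else z['s']
    Q=cloud('scene',z['d'])[135:175,345:390]; im=s[135:175,345:390]
    q=sf(Q.reshape(-1,3)); g=im.mean(2).ravel()
    k=(q[:,0]<0)&(np.hypot(q[:,0],q[:,1])<36)&(q[:,2]>2)&(g<45)
    w=q[k]; w=w[np.argsort(np.arctan2(w[:,1],w[:,0])%(2*np.pi))]
    print(f,len(w)); print(np.c_[w,g[k][np.argsort(np.arctan2(q[k][:,1],q[k][:,0])%(2*np.pi))]])
"
```

```text
scene1.npz 12
[[-21.9  -5.   19.5  39.6]
 [-19.4  -8.   18.2  41. ]
 [-21.9  -9.9  18.9  33.5]
 [-19.1  -9.6  15.4  44.9]
 [-17.4 -14.1  19.   29.9]
 [-11.  -19.6  20.4  33.8]
 [ -6.1 -17.7   4.5  40.4]
 [ -7.4 -24.6  16.9  31.3]
 [ -6.5 -23.8  20.4  28.7]
 [ -4.1 -24.6  13.7  31.2]
 [ -2.9 -22.6  20.5  29.3]
 [ -0.9 -25.2  18.9  15.5]]
ins.npz 28
[[ -0.7   5.   25.3  21.7]
 [ -2.4  11.   24.7  37.9]
 [ -5.1   9.3  25.3  37.8]
 [ -7.2   7.2  26.3  41.1]
 [ -3.2   3.1  26.   30.3]
 [-11.6   6.5  25.7  42.8]
 [-26.3  12.6  18.4  35.4]
 [ -7.    2.2  25.8  36.4]
 [-22.2   5.   20.5  38. ]
 [-26.8   4.5  19.8  32.6]
 [-11.7   1.7  25.1  41.2]
 [-23.5   0.9  19.1  41. ]
 [-26.   -1.   19.8  29.2]
 [-22.1  -4.9  19.4  32.9]
 [-25.4  -6.3  19.7  34. ]
 [-21.3  -6.8  17.   38.5]
 [-20.5 -10.8  19.9  27. ]
 [-17.6 -10.5  16.5  44.1]
 [-18.2 -13.6  18.5  31.3]
 [-13.  -18.3  19.   34.6]
 [-10.6 -21.2  17.7  28.8]
 [ -7.8 -19.5  17.2  30.1]
 [ -7.2 -24.7  17.   29.8]
 [ -4.7 -18.6   5.5  41.9]
 [ -0.5  -3.5  27.2  37.3]
 [ -3.3 -25.1  14.3  29.2]
 [ -2.3 -24.3  17.9  16.1]
 [ -1.  -20.4  19.4  
[... 264 characters left out ...]
-10.2   9.2  24.2  38.1]
 [-17.7  11.9  24.6  21.2]
 [-13.3   7.7  24.6  34.9]
 [-17.3   8.1  27.3  14.9]
 [-16.9   6.4  24.6  27.8]
 [-21.4   7.2  27.   17.6]
 [ -7.4   2.4  25.6  37.3]
 [-19.4   4.6  25.3  24.6]
 [-24.    5.4  27.7  27.2]
 [-12.8   2.4  24.4  41.4]
 [-19.5   1.1  27.7  14.7]
 [-20.4   0.3  24.1  18.8]
 [-23.5   0.1  27.4  16.7]
 [-21.9  -3.6  22.5  30.4]
 [-22.8  -5.2  27.3  19.6]
 [-17.8  -4.9  28.2  13.3]
 [ -3.5  -1.5  25.2  39.8]
 [-21.9 -10.6  27.3  22.8]
 [-18.7  -9.2  27.   18.3]
 [-19.9 -13.3  25.7  34.3]
 [-14.7 -18.   26.2  43.1]
 [-11.2 -21.5  25.5  34.7]
 [ -6.9 -25.6  25.5  29.6]
 [ -5.3 -23.2  24.2  43.6]
 [ -2.9 -29.5  25.3  23.2]
 [ -0.4 -27.7  24.6  31.6]]
```

The depth check shows the ring's back has risen about 7 mm, while its eyes kept their height. The vertical pins in the 30° holes turn the ring to line up with themselves. The jog cannot tilt the tool, so I'll relax the ring, let it settle, and swivel the pliers in the light grip by carrying the grip round an arc about the eyes. Then I'll spread it again.

Emit:
jog_arm(
  moves=[
    {"fingers": 40, "dx": 0, "dy": 0, "dz": 0.3, "turn": 0},
    {"fingers": 44, "dx": 0, "dy": 0, "dz": 0.5, "turn": 0},
    {"fingers": 48, "dx": 0, "dy": 0, "dz": 0.6, "turn": 0},
    {"fingers": 52, "dx": 0, "dy": 0, "dz": 0.7, "turn": 0},
    {"fingers": 56, "dx": 0, "dy": 0, "dz": 0.7, "turn": 0},
    {"fingers": 58, "dx": 0, "dy": 0, "dz": 0.4, "turn": 0},
    {"fingers": 60, "dx": 0, "dy": 0, "dz": 0, "turn": 0},
    {"fingers": 60, "dx": 0, "dy": 0, "dz": 0, "turn": 0},
    {"fingers": 60, "dx": 0, "dy": 0, "dz": 0, "turn": 0},
  ],
)

```text
time_s: 15.25
tcp_pos: [590.8, 189.7, 283.6]
tool_rot: [0.015, 1.0, -0.0, 0.0]
wrist_force: [-0.5, -0.3, -0.2]
gripper_width: 60.3
```

```bash
cat > ringh.py <<'E'
from legs import *
np.set_printoptions(precision=1,suppress=True,linewidth=170)
def ringh(s,d,show=False):
    Q=cloud('scene',d)[135:178,345:390]; q=sf(Q.reshape(-1,3)); g=s[135:178,345:390].mean(2).ravel()
    r=np.hypot(q[:,0],q[:,1]); k=(q[:,0]<-3)&(r<33)&(r>19)&(q[:,2]>-3)&(g<45)
    w=q[k]
    for a,b,l in((-40,-18,'back'),(-18,-9,'mid'),(-9,-3,'side')):
        v=w[(w[:,0]>=a)&(w[:,0]<b)]
        for sg,n in((1,'+y'),(-1,'-y')):
            x=v[v[:,1]*sg>0]
            if len(x): print(l,n,len(x),'x %.1f y %.1f'%tuple(x[:,:2].mean(0)),'h',np.sort(x[:,2])[::-1][:8], 'minx %.1f'%x[:,0].min())
E
python3 -W ignore -c "
from ringh import *
goto([590.6,189.9,283],-1.7)
s,d=snap('scene',5); ringh(s,d)
o=zoom(s,345,132,45,36,16,1.5)
cv2.imwrite('pics/e8.png',o)
"
```

```text
t 15.25 tcp [590.8 189.7 283.6] yaw -1.72 tilt 0.01 F [-0.5 -0.3 -0.2] w 60.3
turn -0.02 then dx 0.2 dy 0.2 dz 0.6
back +y 9 x -23.9 y 8.6 h [22.9 22.4 22.  22.  22.  21.5 21.  20.5] minx -29.5
back -y 6 x -22.3 y -4.9 h [22.9 22.7 21.  20.4 20.1 17. ] minx -25.3
mid +y 1 x -16.6 y 18.3 h [20.5] minx -16.6
mid -y 3 x -13.6 y -16.5 h [23.1 20.9 20.7] minx -15.7
side -y 3 x -5.9 y -23.1 h [22.3 20.9 17. ] minx -7.2
```

View pics/e8.png

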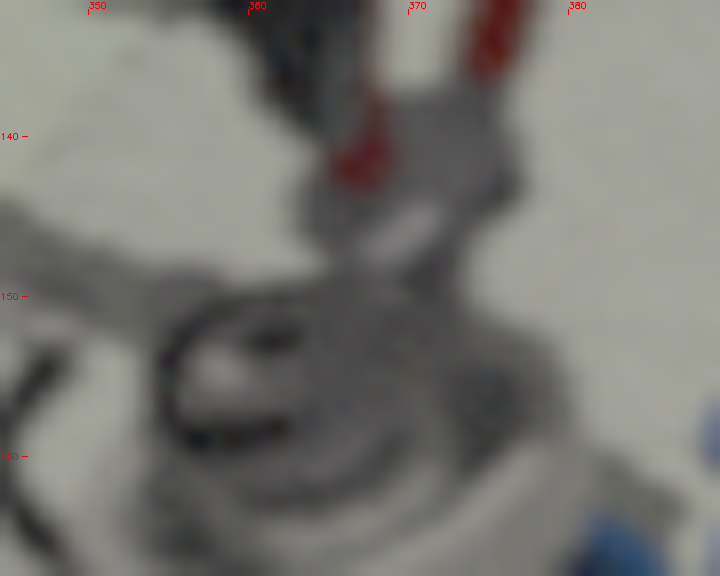

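The ring's back is down again, about 2 mm above its start. Now I'll swivel the pliers, 10° first.

Emit:
jog_arm(
  moves=[
    {"fingers": 60, "dx": 3, "dy": 0, "dz": 0, "turn": 0},
    {"fingers": 60, "dx": 3, "dy": 0, "dz": 0.1, "turn": 0},
    {"fingers": 60, "dx": 3.4, "dy": 0, "dz": 0.3, "turn": 0},
    {"fingers": 60, "dx": 3, "dy": 0, "dz": 0.3, "turn": 0},
    {"fingers": 60, "dx": 3, "dy": 0, "dz": 0.4, "turn": 0},
    {"fingers": 60, "dx": 3.4, "dy": 0, "dz": 0.5, "turn": 0},
    {"fingers": 60, "dx": 0, "dy": 0, "dz": 0, "turn": 0},
  ],
)

```text
time_s: 16.08
tcp_pos: [571.3, 190.3, 282.1]
tool_rot: [0.015, 1.0, 0.0, -0.0]
wrist_force: [0.5, 0.8, 0.4]
gripper_width: 60.1
```

```bash
python3 -W ignore -c "
from ringh import *
goto([590.6,189.9,283],-1.7)
s,d=snap('scene',4); ringh(s,d)
o=zoom(s,340,112,50,50,12,1.5)
cv2.imwrite('pics/e9.png',o)
"
```

```text
t 16.08 tcp [571.3 190.3 282.1] yaw -1.71 tilt 0.01 F [0.5 0.8 0.4] w 60.1
turn -0.01 then dx -19.3 dy 0.1 dz -0.9
back +y 4 x -24.3 y 5.5 h [20.5 20.4 19.6 18.2] minx -29.3
back -y 6 x -22.4 y -5.3 h [19.4 18.9 18.8 17.7 17.  14.2] minx -26.6
mid -y 2 x -14.3 y -16.8 h [20.2 19. ] minx -15.6
side -y 5 x -6.1 y -22.5 h [20.6 20.6 18.8 17.2 13.2] minx -7.1
```

View pics/e9.png

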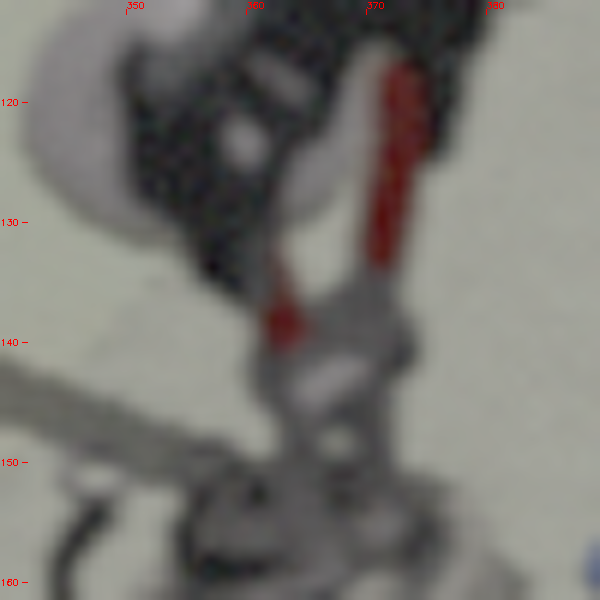

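The pliers are swivelling, the ring lies flat again, and forces are near zero. I'll continue to about 30°.

Emit:
jog_arm(
  moves=[
    {"fingers": 60, "dx": 3, "dy": 0, "dz": 0.6, "turn": 0},
    {"fingers": 60, "dx": 3, "dy": 0, "dz": 0.7, "turn": 0},
    {"fingers": 60, "dx": 3.2, "dy": 0, "dz": 0.8, "turn": 0},
    {"fingers": 60, "dx": 3, "dy": 0, "dz": 0.9, "turn": 0},
    {"fingers": 60, "dx": 3, "dy": 0, "dz": 0.9, "turn": 0},
    {"fingers": 60, "dx": 3, "dy": 0, "dz": 1, "turn": 0},
    {"fingers": 60, "dx": 0, "dy": 0, "dz": 0, "turn": 0},
  ],
)

```text
time_s: 16.87
tcp_pos: [553.1, 190.9, 276.8]
tool_rot: [0.015, 1.0, -0.0, -0.0]
wrist_force: [0.7, 0.7, -0.7]
gripper_width: 60.1
```

Emit:
jog_arm(
  moves=[
    {"fingers": 60, "dx": 3, "dy": 0, "dz": 1.1, "turn": 0},
    {"fingers": 60, "dx": 3, "dy": 0, "dz": 1.2, "turn": 0},
    {"fingers": 60, "dx": 2.7, "dy": 0, "dz": 1.3, "turn": 0},
    {"fingers": 60, "dx": 2.7, "dy": 0, "dz": 1.3, "turn": 0},
    {"fingers": 60, "dx": 3, "dy": 0, "dz": 1.5, "turn": 0},
    {"fingers": 60, "dx": 2.7, "dy": 0, "dz": 1.5, "turn": 0},
    {"fingers": 60, "dx": 0, "dy": 0, "dz": 0, "turn": 0},
  ],
)

```text
time_s: 17.45
tcp_pos: [536.0, 191.4, 268.8]
tool_rot: [0.015, 1.0, -0.0, -0.0]
wrist_force: [0.5, 0.7, 0.1]
gripper_width: 60.2
```

```bash
python3 -W ignore -c "
from ringh import *
goto([590.6,189.9,283],-1.7)
s,d=snap('scene',4); ringh(s,d)
o=zoom(s,335,112,50,55,11,1.5)
cv2.imwrite('pics/e10.png',o)
"
```

```text
t 17.45 tcp [536.  191.4 268.8] yaw -1.71 tilt 0.05 F [0.5 0.7 0.1] w 60.2
turn -0.01 then dx -54.6 dy 0.1 dz -14.2
back +y 5 x -26.4 y 5.1 h [19.4 18.6 18.5 17.7 15.5] minx -29.1
back -y 7 x -22.3 y -8.4 h [20.1 19.4 19.3 18.9 17.8 17.5 16.1] minx -25.9
mid -y 3 x -14.8 y -16.7 h [20.2 18.8 -2.5] minx -17.7
side -y 5 x -5.6 y -22.5 h [20.5 18.1 16.6 13.8  6.6] minx -7.8
```

View pics/e10.png

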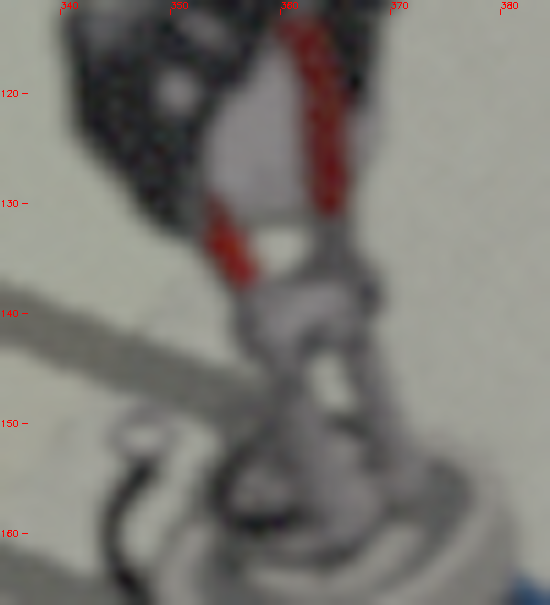

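The pliers now lean with the shaft (block at (362,139), legs ending at (365,157) and (372,155)) and the ring lies flat. Squeezing again.

Emit:
jog_arm(
  moves=[
    {"fingers": 58, "dx": 0, "dy": 0, "dz": -0.4, "turn": 0},
    {"fingers": 56, "dx": 0, "dy": 0, "dz": -0.4, "turn": 0},
    {"fingers": 54, "dx": 0, "dy": 0, "dz": -0.4, "turn": 0},
    {"fingers": 52, "dx": 0, "dy": 0, "dz": -0.4, "turn": 0},
    {"fingers": 50, "dx": 0, "dy": 0, "dz": -0.4, "turn": 0},
    {"fingers": 48, "dx": 0, "dy": 0, "dz": -0.3, "turn": 0},
    {"fingers": 48, "dx": 0, "dy": 0, "dz": 0, "turn": 0},
  ],
)

```text
time_s: 18.23
tcp_pos: [536.8, 191.4, 271.5]
tool_rot: [0.015, 1.0, 0.0, 0.0]
wrist_force: [0.3, -0.5, -0.2]
gripper_width: 48.3
```

```bash
python3 -W ignore -c "
from ringh import *
goto([590.6,189.9,283],-1.7)
s,d=snap('scene',4); ringh(s,d)
o=zoom(s,335,117,50,50,11,1.5)
cv2.imwrite('pics/e11.png',o)
"
```

```text
t 18.23 tcp [536.8 191.4 271.5] yaw -1.73 tilt 0.01 F [ 0.3 -0.5 -0.2] w 48.3
turn -0.03 then dx -53.8 dy 0.1 dz -11.5
back +y 6 x -24.6 y 5.9 h [22.6 22.5 21.1 20.1 19.2 18.6] minx -27.4
back -y 9 x -23.7 y -7.8 h [23.6 23.  22.5 21.3 20.9 20.9 20.3 18.9] minx -27.3
mid -y 5 x -14.3 y -20.7 h [22.2 22.1 21.4 21.  18.8] minx -17.7
side +y 1 x -4.7 y 21.1 h [21.3] minx -4.7
side -y 3 x -5.6 y -23.8 h [21.  19.7  5.7] minx -6.7
```

View pics/e11.png

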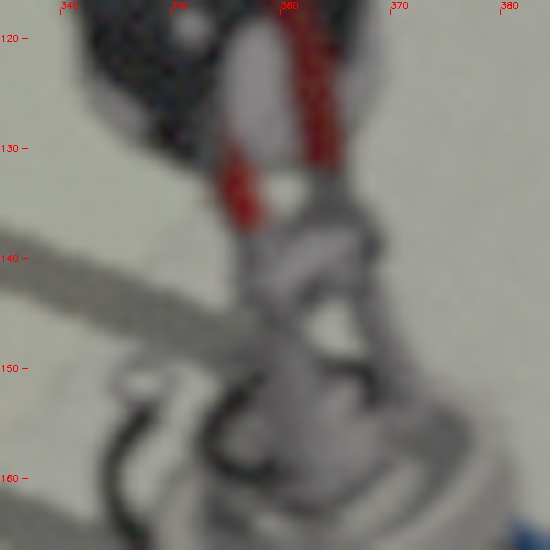

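Emit:
jog_arm(
  moves=[
    {"fingers": 46, "dx": 0, "dy": 0, "dz": -0.2, "turn": 0},
    {"fingers": 44, "dx": 0, "dy": 0, "dz": -0.2, "turn": 0},
    {"fingers": 42, "dx": 0, "dy": 0, "dz": -0.2, "turn": 0},
    {"fingers": 40, "dx": 0, "dy": 0, "dz": -0.2, "turn": 0},
    {"fingers": 38, "dx": 0, "dy": 0, "dz": -0.1, "turn": 0},
    {"fingers": 35, "dx": 0, "dy": 0, "dz": 0, "turn": 0},
    {"fingers": 35, "dx": 0, "dy": 0, "dz": 0, "turn": 0},
    {"fingers": 35, "dx": 0, "dy": 0, "dz": 0, "turn": 0},
  ],
)

```text
time_s: 19.1
tcp_pos: [536.6, 191.4, 272.1]
tool_rot: [0.015, 1.0, 0.0, -0.0]
wrist_force: [0.8, 0.3, -1.8]
gripper_width: 35.8
```

```bash
python3 -W ignore -c "
from ringh import *
goto([590.6,189.9,283],-1.7)
s,d=snap('scene',6); ringh(s,d)
np.savez('open2.npz',s=s,d=d)
o=zoom(s,335,117,50,50,11,1.5)
cv2.imwrite('pics/e12.png',o)
t,dt=snap('top',2); cv2.imwrite('pics/e12t.png',zoom(t,225,160,66,60,10))
"
```

```text
t 19.10 tcp [536.6 191.4 272.1] yaw -1.72 tilt 0.02 F [ 0.8  0.3 -1.8] w 35.8
turn -0.02 then dx -54.0 dy 0.1 dz -10.9
back +y 3 x -29.3 y 2.2 h [24.4 24.1 21.7] minx -31.7
back -y 10 x -27.1 y -10.0 h [24.1 23.9 23.8 23.7 23.5 23.2 22.9 22.3] minx -31.7
mid +y 2 x -13.0 y 22.6 h [23.1 21.6] minx -15.9
mid -y 5 x -14.5 y -26.0 h [24.  23.7 23.  22.7 22.4] minx -17.6
side +y 3 x -6.3 y 24.2 h [22.8 21.5 19.9] minx -6.9
side -y 4 x -5.1 y -30.4 h [23.3 22.6 21.3 18.6] minx -6.0
```

View pics/e12.png

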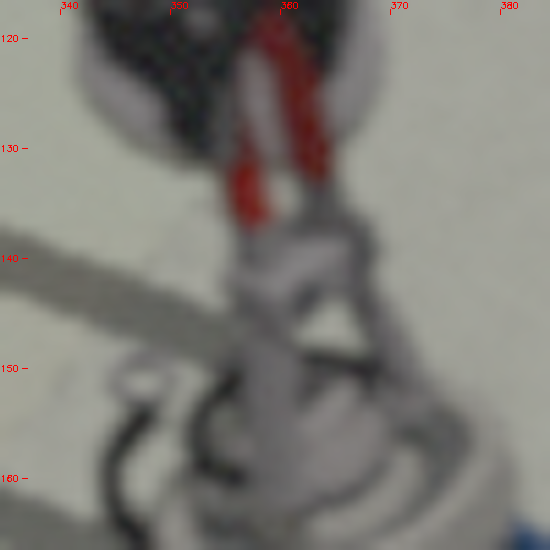

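View pics/e12t.png

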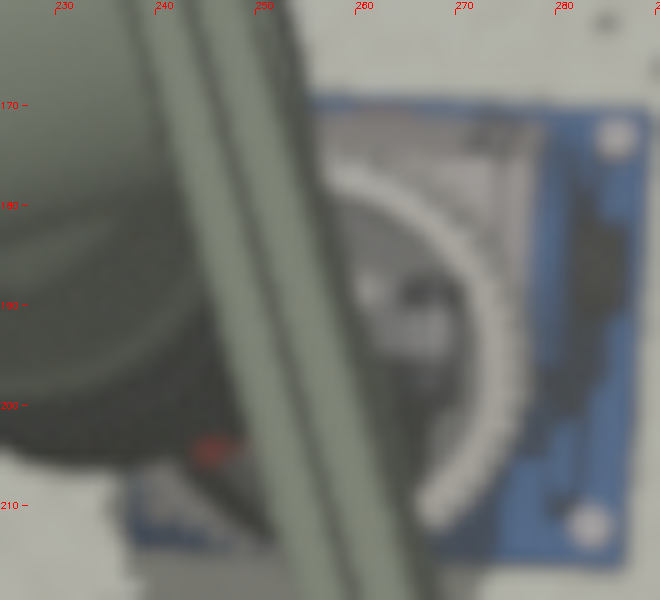

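The ring is spread with its arms wide at (352,157) to (370,149), nearly flat and a few mm above its start. I'll shift it slightly uphill to centre it, then go down along the shaft axis.

Emit:
jog_arm(
  moves=[
    {"fingers": 35, "dx": -1.3, "dy": 0, "dz": -0.7, "turn": 0},
    {"fingers": 35, "dx": -1, "dy": 0, "dz": 1.7, "turn": 0},
    {"fingers": 35, "dx": -1, "dy": 0, "dz": 1.7, "turn": 0},
    {"fingers": 35, "dx": -1, "dy": 0, "dz": 1.7, "turn": 0},
    {"fingers": 35, "dx": 0, "dy": 0, "dz": 0, "turn": 0},
    {"fingers": 35, "dx": 0, "dy": 0, "dz": 0, "turn": 0},
  ],
)

```text
time_s: 20.0
tcp_pos: [541.1, 191.4, 270.5]
tool_rot: [0.015, 1.0, 0.001, 0.001]
wrist_force: [-4.5, -1.3, 9.6]
gripper_width: 35.4
```

```bash
python3 -W ignore -c "
from ringh import *
goto([590.6,189.9,283],-1.7)
s,d=snap('scene',6); ringh(s,d)
"
```

```text
t 20.00 tcp [541.1 191.4 270.5] yaw -1.72 tilt 0.16 F [-4.5 -1.3  9.6] w 35.4
turn -0.02 then dx -49.5 dy 0.0 dz -12.4
back +y 9 x -25.2 y 7.1 h [36.6 36.3 35.7 35.7 35.1 34.3 33.8 32.2] minx -29.0
back -y 7 x -25.9 y -6.4 h [38.6 38.1 37.6 37.  36.7 36.2 33.9] minx -28.0
mid +y 4 x -10.5 y 22.6 h [31.  29.5 27.3 23.1] minx -11.9
mid -y 3 x -12.0 y -26.4 h [31.3 30.  28.6] minx -14.1
side +y 3 x -5.6 y 22.7 h [28.4 27.9 23.1] minx -6.6
side -y 3 x -5.2 y -29.5 h [28.3 26.9 26.6] minx -6.2
```

The last move flipped the ring's back up to about 37 mm. The front arc ends caught on the journal top because the ring was too far downhill. I'll back out the same way and check.

Emit:
jog_arm(
  moves=[
    {"fingers": 35, "dx": 1, "dy": 0, "dz": -1.7, "turn": 0},
    {"fingers": 35, "dx": 1, "dy": 0, "dz": -1.7, "turn": 0},
    {"fingers": 35, "dx": 1, "dy": 0, "dz": -1.7, "turn": 0},
    {"fingers": 35, "dx": 1.3, "dy": 0, "dz": 0.7, "turn": 0},
    {"fingers": 35, "dx": 0, "dy": 0, "dz": 0, "turn": 0},
    {"fingers": 35, "dx": 0, "dy": 0, "dz": 0, "turn": 0},
  ],
)

```text
time_s: 20.8
tcp_pos: [536.8, 191.5, 272.1]
tool_rot: [0.015, 1.0, 0.0, -0.0]
wrist_force: [-0.3, 0.6, 0.7]
gripper_width: 35.7
```

```bash
python3 -W ignore -c "
from ringh import *
goto([590.6,189.9,283],-1.7)
s,d=snap('scene',4); ringh(s,d)
o=zoom(s,335,117,50,50,11,1.5)
cv2.imwrite('pics/e13.png',o)
"
```

```text
t 20.80 tcp [536.8 191.5 272.1] yaw -1.72 tilt 0.01 F [-0.3  0.6  0.7] w 35.7
turn -0.02 then dx -53.9 dy 0.0 dz -10.9
back +y 5 x -28.4 y 6.5 h [27.6 27.4 25.6 23.3 21.9] minx -29.8
back -y 10 x -27.2 y -8.4 h [27.  26.8 26.7 26.2 26.1 25.7 25.2 24.3] minx -31.8
mid +y 2 x -12.1 y 22.0 h [23.2 22.6] minx -14.3
mid -y 5 x -14.4 y -25.5 h [26.7 24.3 24.2 23.7 23.2] minx -17.5
side +y 3 x -6.0 y 24.0 h [22.7 22.6 19.6] minx -7.3
side -y 5 x -4.5 y -27.4 h [22.9 22.7 22.6 19.   6.3] minx -6.4
```

View pics/e13.png

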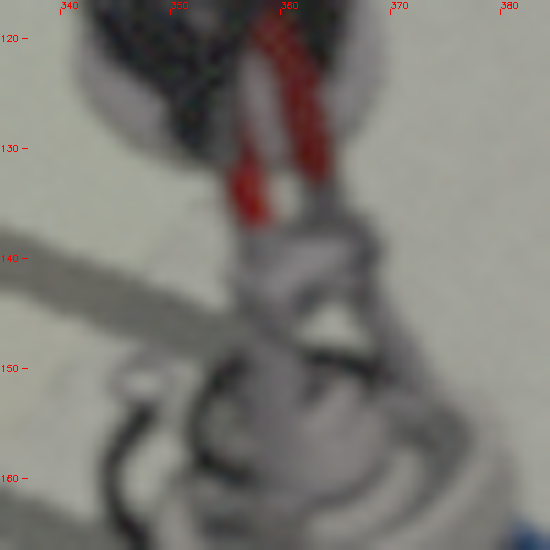

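```bash
python3 -W ignore -c "
from ringh import *
z=np.load('open2.npz'); s,d=z['s'],z['d']; Q=cloud('scene',d)
a=s[:,:,0]-np.maximum(s[:,:,1],s[:,:,2]); m=(a>25); m[:100]=0;m[160:]=0;m[:,:340]=0;m[:,390:]=0
P=Q[m]; P=P[np.isfinite(P[:,2])]; print(len(P))
for sg in(1,-1):
    L=P[(P[:,1]-191)*sg>0]; L=L[abs(L[:,0]-np.median(L[:,0]))<25]
    v=np.linalg.svd(L-L.mean(0))[2][0]; v*=np.sign(v[2]); print(len(L),L.mean(0),v,'tilt',np.degrees(np.arctan2(-v[0],v[2])))
# legs (grey) points between
k=(abs(Q[:,:,0]-575)<40)&(abs(Q[:,:,1]-190)<40)&(Q[:,:,2]>198)&(Q[:,:,2]<262)
L=Q[k]
for z0 in range(200,262,6):
    w=L[(L[:,2]>=z0)&(L[:,2]<z0+6)]
    for sg in(1,-1):
        x=w[(w[:,1]-190)*sg>0]
        if len(x): print(z0,sg,len(x),'y %.1f'%x[:,1].mean(),'x med %.1f max %.1f min %.1f'%(np.median(x[:,0]),x[:,0].max(),x[:,0].min()))
"
```

```text
66
44 [546.4 202.2 296.7] [-0.4 -0.   0.9] tilt 24.599004107956493
22 [552.2 177.7 282.5] [-0.3  0.1  0.9] tilt 19.31462048104131
200 1 6 y 211.0 x med 586.3 max 589.1 min 576.2
200 -1 12 y 162.4 x med 585.3 max 590.8 min 576.4
206 1 7 y 211.1 x med 583.5 max 586.6 min 575.9
206 -1 8 y 164.2 x med 580.2 max 584.2 min 573.9
212 1 8 y 208.6 x med 580.0 max 582.6 min 568.7
212 -1 12 y 166.5 x med 579.8 max 582.8 min 570.6
218 1 7 y 205.4 x med 577.2 max 580.2 min 565.8
218 -1 9 y 168.1 x med 576.9 max 579.4 min 569.0
224 1 7 y 206.9 x med 575.3 max 579.9 min 569.6
224 -1 11 y 170.5 x med 575.1 max 578.1 min 566.3
230 1 5 y 204.6 x med 572.8 max 574.5 min 570.9
230 -1 10 y 174.3 x med 572.3 max 575.5 min 563.4
236 1 1 y 205.0 x med 571.2 max 571.2 min 571.2
236 -1 6 y 172.8 x med 571.2 max 573.6 min 562.1
242 1 2 y 196.3 x med 559.6 max 574.2 min 544.9
242 -1 7 y 173.9 x med 560.5 max 574.2 min 549.7
248 1 8 y 196.4 x med 574.4 max 577.4 min 551.2
248 -1 23 y 175.2 x med 568.8 max 577.6 min 548.6
254 1 34 y 198.9 x med 566.2 max 576.5 min 550.1
254 -1 25 y 179.8 x med 568.2 max 574.1 min 555.6
260 1 2 y 199.3 x med 555.7 max 561.5 min 549.8
260 -1 4 y 178.5 x med 559.6 max 564.5 min 556.2
```

The legs lean only about 24°, and the eyes sit some 5 mm too far downhill. I'll relax the grip, swivel about 7° more, spread again, and then correct uphill before going down.

Emit:
jog_arm(
  moves=[
    {"fingers": 40, "dx": 0, "dy": 0, "dz": 0.3, "turn": 0},
    {"fingers": 44, "dx": 0, "dy": 0, "dz": 0.4, "turn": 0},
    {"fingers": 48, "dx": 0, "dy": 0, "dz": 0.5, "turn": 0},
    {"fingers": 52, "dx": 0, "dy": 0, "dz": 0.7, "turn": 0},
    {"fingers": 56, "dx": 0, "dy": 0, "dz": 0.7, "turn": 0},
    {"fingers": 60, "dx": 0, "dy": 0, "dz": 0.6, "turn": 0},
    {"fingers": 60, "dx": 0, "dy": 0, "dz": 0, "turn": 0},
    {"fingers": 60, "dx": 0, "dy": 0, "dz": 0, "turn": 0},
  ],
)

```text
time_s: 21.67
tcp_pos: [536.6, 191.0, 268.8]
tool_rot: [0.015, 1.0, -0.0, -0.0]
wrist_force: [0.2, -1.0, -0.7]
gripper_width: 60.0
```

```bash
cat >> ringh.py <<'E'
def tips(s,d):
    Q=cloud('scene',d); k=(Q[:,:,0]>530)&(Q[:,:,0]<640)&(abs(Q[:,:,1]-190)<42)&(abs(Q[:,:,1]-190)>6)&(Q[:,:,2]>204)&(Q[:,:,2]<236); L=Q[k]
    for sg in(1,-1):
        w=L[(L[:,1]-190)*sg>0]; xs=[];zs=[]
        for z0 in range(204,236,4):
            b=w[(w[:,2]>=z0)&(w[:,2]<z0+4)]
            if len(b)>2: xs.append(np.percentile(b[:,0],85)); zs.append(np.median(b[:,2]))
        k=np.polyfit(zs,xs,1); a=np.degrees(np.arctan(-k[0])); x=np.polyval(k,195)-8/np.cos(np.radians(a))
        print('leg',sg,'tilt %.1f'%a,'eye x (world) at z197 %.1f'%x,'shaft x,z', sf(np.array([x,190,197]))[[0,2]], 'y %.1f'%np.median(w[w[:,2]<214][:,1]))
E
python3 -W ignore -c "
from ringh import *
goto([590.6,189.9,283],-1.7)
s,d=snap('scene',4); ringh(s,d); tips(s,d)
z=np.load('open2.npz'); print('open2'); tips(z['s'],z['d'])
z=np.load('ins.npz'); print('ins'); tips(z['s'],z['d'])
"
```

```text
t 21.67 tcp [536.6 191.  268.8] yaw -1.73 tilt 0.06 F [ 0.2 -1.  -0.7] w 60.0
turn -0.03 then dx -54.0 dy 0.5 dz -14.2
back +y 5 x -25.1 y 4.5 h [20.4 20.2 19.2 18.8 18.4] minx -28.1
back -y 6 x -21.5 y -7.9 h [20.4 19.6 19.4 18.6 18.2 18. ] minx -25.7
mid -y 4 x -14.0 y -18.9 h [19.6 19.2 18.6 15.3] minx -17.2
side -y 2 x -7.8 y -21.2 h [19.3 17.4] minx -8.2
leg 1 tilt 26.6 eye x (world) at z197 588.6 shaft x,z [26.3 20.5] y 199.7
leg -1 tilt 28.3 eye x (world) at z197 590.3 shaft x,z [27.7 19.7] y 173.6
open2
leg 1 tilt 23.1 eye x (world) at z197 581.6 shaft x,z [20.2 24. ] y 208.4
leg -1 tilt 24.0 eye x (world) at z197 582.5 shaft x,z [21.  23.6] y 162.8
ins
leg 1 tilt 2.6 eye x (world) at z197 591.0 shaft x,z [28.4 19.3] y 198.9
leg -1 tilt 7.0 eye x (world) at z197 593.1 shaft x,z [30.2 18.3] y 172.8
```

With the grip relaxed the ring is flat, the eyes are at x≈27 and the tilt is 27.5°. The pliers swung under gravity while I squeezed slowly. I'll add 4° and squeeze faster.

Emit:
jog_arm(
  moves=[
    {"fingers": 60, "dx": 2.3, "dy": 0, "dz": 1.2, "turn": 0},
    {"fingers": 60, "dx": 2.3, "dy": 0, "dz": 1.2, "turn": 0},
    {"fingers": 60, "dx": 2.2, "dy": 0, "dz": 1.2, "turn": 0},
    {"fingers": 60, "dx": 0, "dy": 0, "dz": 0, "turn": 0},
    {"fingers": 52, "dx": 0, "dy": 0, "dz": -1.4, "turn": 0},
    {"fingers": 44, "dx": 0, "dy": 0, "dz": -1.2, "turn": 0},
    {"fingers": 35, "dx": 0, "dy": 0, "dz": -0.7, "turn": 0},
    {"fingers": 35, "dx": 0, "dy": 0, "dz": 0, "turn": 0},
    {"fingers": 35, "dx": 0, "dy": 0, "dz": 0, "turn": 0},
  ],
)

```text
time_s: 22.62
tcp_pos: [529.8, 191.7, 269.2]
tool_rot: [0.015, 1.0, 0.0, 0.0]
wrist_force: [-1.0, -0.6, 3.6]
gripper_width: 35.6
```

```bash
python3 -W ignore -c "
from ringh import *
goto([590.6,189.9,283],-1.7)
s,d=snap('scene',6); ringh(s,d); tips(s,d); np.savez('open3.npz',s=s,d=d)
o=zoom(s,335,117,50,50,11,1.5)
cv2.imwrite('pics/e14.png',o)
"
```

```text
t 22.62 tcp [529.8 191.7 269.2] yaw -1.72 tilt 0.03 F [-1.  -0.6  3.6] w 35.6
turn -0.02 then dx -60.8 dy 0.0 dz -13.8
back +y 4 x -26.1 y 8.0 h [22.4 21.9 21.9 19.9] minx -31.1
back -y 13 x -26.1 y -11.0 h [24.4 24.1 23.5 23.2 23.  23.  22.5 22.4] minx -32.2
mid +y 3 x -14.5 y 21.4 h [22.1 21.9 20.6] minx -16.5
mid -y 3 x -13.6 y -26.9 h [23.  22.4 21.3] minx -16.8
side +y 1 x -3.1 y 20.0 h [22.4] minx -3.1
side -y 2 x -7.2 y -29.2 h [22.5 21.8] minx -8.1
leg 1 tilt 27.0 eye x (world) at z197 582.2 shaft x,z [20.8 23.7] y 210.7
leg -1 tilt 28.7 eye x (world) at z197 583.8 shaft x,z [22.1 22.9] y 163.2
```

View pics/e14.png

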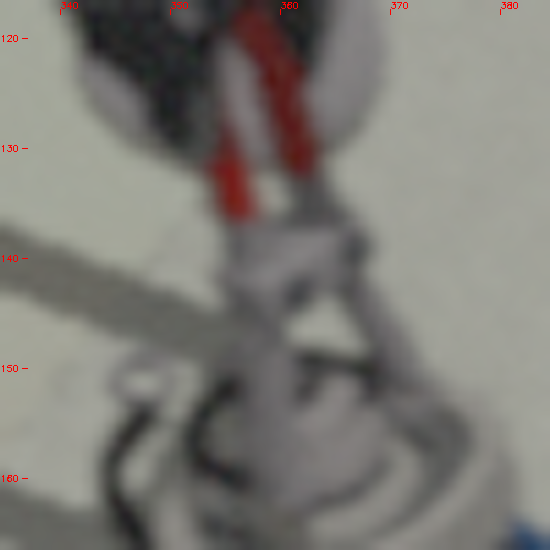

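The tilt is 28° and the ring is flat, but the eyes are at x≈21.5. I'll shift about 5.5 mm uphill with a slight lift.

Emit:
jog_arm(
  moves=[
    {"fingers": 35, "dx": 0.5, "dy": 0, "dz": -0.9, "turn": 0},
    {"fingers": 35, "dx": -1.6, "dy": 0, "dz": -0.9, "turn": 0},
    {"fingers": 35, "dx": -1.6, "dy": 0, "dz": -0.9, "turn": 0},
    {"fingers": 35, "dx": -1.6, "dy": 0, "dz": -0.9, "turn": 0},
    {"fingers": 35, "dx": 0, "dy": 0, "dz": 0, "turn": 0},
    {"fingers": 35, "dx": 0, "dy": 0, "dz": 0, "turn": 0},
  ],
)

```text
time_s: 23.42
tcp_pos: [534.4, 191.5, 271.9]
tool_rot: [0.015, 1.0, -0.0, -0.0]
wrist_force: [-0.4, 0.1, -1.9]
gripper_width: 35.5
```

```bash
python3 -W ignore -c "
from ringh import *
goto([590.6,189.9,283],-1.7)
s,d=snap('scene',6); ringh(s,d); tips(s,d); np.savez('open4.npz',s=s,d=d)
o=zoom(s,335,117,50,50,11,1.5)
cv2.imwrite('pics/e15.png',o)
"
```

```text
t 23.42 tcp [534.4 191.5 271.9] yaw -1.73 tilt 0.03 F [-0.4  0.1 -1.9] w 35.5
turn -0.03 then dx -56.3 dy 0.1 dz -11.1
back +y 4 x -26.7 y 3.9 h [23.4 22.9 20.5 18.2] minx -29.6
back -y 11 x -24.0 y -9.3 h [24.1 23.7 22.9 22.8 22.8 22.6 22.5 22.4] minx -29.7
mid +y 1 x -15.8 y 22.7 h [21.7] minx -15.8
mid -y 6 x -13.1 y -24.3 h [24.1 22.8 22.4 22.3 22.1 21.1] minx -16.2
side +y 1 x -5.8 y 21.8 h [20.6] minx -5.8
side -y 2 x -5.2 y -31.1 h [22.2 21.7] minx -6.6
leg 1 tilt 26.6 eye x (world) at z197 585.2 shaft x,z [23.4 22.2] y 208.7
leg -1 tilt 26.5 eye x (world) at z197 585.7 shaft x,z [23.8 21.9] y 162.7
```

View pics/e15.png

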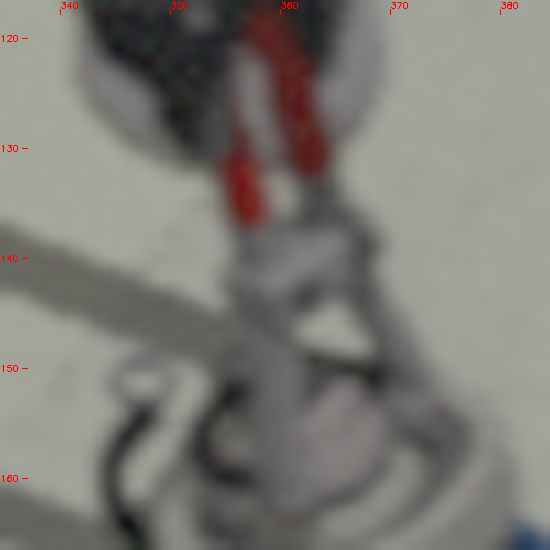

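The ring's back is now at its starting place (minx -29.7 against -29.3 at rest), lying flat about 2.7 mm above the journal. I'll descend gently with another 1 mm uphill.

Emit:
jog_arm(
  moves=[
    {"fingers": 35, "dx": -0.9, "dy": 0, "dz": -0.5, "turn": 0},
    {"fingers": 35, "dx": -0.5, "dy": 0, "dz": 0.9, "turn": 0},
    {"fingers": 35, "dx": -0.5, "dy": 0, "dz": 0.9, "turn": 0},
    {"fingers": 35, "dx": -0.5, "dy": 0, "dz": 0.9, "turn": 0},
    {"fingers": 35, "dx": -0.5, "dy": 0, "dz": 0.9, "turn": 0},
    {"fingers": 35, "dx": 0, "dy": 0, "dz": 0, "turn": 0},
    {"fingers": 35, "dx": 0, "dy": 0, "dz": 0, "turn": 0},
  ],
)

```text
time_s: 24.3
tcp_pos: [537.1, 191.4, 270.9]
tool_rot: [0.015, 1.0, 0.0, 0.001]
wrist_force: [-2.4, -0.8, 7.1]
gripper_width: 35.6
```

```bash
python3 -W ignore -c "
from ringh import *
goto([590.6,189.9,283],-1.7)
s,d=snap('scene',4); ringh(s,d); tips(s,d)
"
```

```text
t 24.30 tcp [537.1 191.4 270.9] yaw -1.72 tilt 0.09 F [-2.4 -0.8  7.1] w 35.6
turn -0.02 then dx -53.5 dy 0.1 dz -12.0
back +y 3 x -23.8 y 3.6 h [28.9 28.2 25.7] minx -25.7
back -y 9 x -22.1 y -8.3 h [28.4 28.1 27.4 27.3 27.3 26.6 26.4 24. ] minx -26.0
mid +y 1 x -10.4 y 22.7 h [22.9] minx -10.4
mid -y 5 x -12.7 y -23.5 h [26.5 26.2 25.  24.  19.5] minx -14.7
side +y 2 x -5.7 y 22.4 h [23.  21.2] minx -6.6
side -y 4 x -5.7 y -29.3 h [24.7 24.4 22.1 18.8] minx -8.6
leg 1 tilt 25.2 eye x (world) at z197 586.9 shaft x,z [24.8 21.3] y 208.7
leg -1 tilt 25.7 eye x (world) at z197 587.9 shaft x,z [25.7 20.8] y 163.2
```

```bash
python3 -W ignore -c "
from ringh import *
from scipy.optimize import least_squares
z=np.load('scene1.npz'); Q=cloud('scene',z['d'])[130:190,335:395].reshape(-1,3); q=sf(Q)
r=np.hypot(q[:,0],q[:,1])
k=(abs(q[:,2]+1.5)<3)&(r>40)&(r<56); s=q[k]
f=least_squares(lambda p:np.hypot(s[:,0]-p[0],s[:,1]-p[1])-47.8,[0,0],loss='soft_l1');print('rim scene',f.x,len(s),s[:,2].mean())
k=(q[:,2]>24)&(q[:,2]<30)&(r<20); s=q[k]; print('nose',len(s),s.mean(0),s.min(0),s.max(0))
for fn in('open3.npz','open4.npz'):
    zz=np.load(fn); Q=cloud('scene',zz['d'])[130:190,335:395].reshape(-1,3); g=zz['s'][130:190,335:395].mean(2).ravel(); q2=sf(Q); r2=np.hypot(q2[:,0]+4,q2[:,1])
    k=(q2[:,2]>19)&(q2[:,2]<26)&(r2>19)&(r2<40)&(q2[:,0]<22)
    w=q2[k]; gg=g[k]; o=np.argsort(np.arctan2(w[:,1],w[:,0])); print(fn); print(np.c_[w,gg,][o])
"
```

```text
rim scene [3.  0.2] 111 -2.7044917556289425
nose 41 [ 4.4  0.4 25.7] [-13.  -13.3  24.3] [19.5 16.  27.8]
open3.npz
[[-26.8  -0.5  19.3  34.6]
 [-29.3  -1.1  23.   15.7]
 [-32.2  -2.7  23.5  30.8]
 [-27.5  -3.6  21.2  26.8]
 [-28.4  -6.5  23.   22.9]
 [-30.   -9.   24.4  38.3]
 [-27.   -8.8  20.9  30.9]
 [-28.8 -11.2  22.2  20.4]
 [-30.1 -13.8  23.7  51.8]
 [-24.4 -11.9  19.7  47.3]
 [-22.8 -16.4  23.2  26.1]
 [-25.  -18.5  24.1  33.4]
 [-23.  -21.1  22.5  23.4]
 [-20.4 -19.2  21.8  28.2]
 [-18.6 -25.2  22.4  23.3]
 [-16.8 -22.9  21.3  30.7]
 [-14.3 -29.3  22.4  25.4]
 [-14.7 -30.4  19.1  32.3]
 [ -9.8 -28.6  23.   18.9]
 [ -8.1 -26.3  21.8  37.3]
 [ -6.2 -32.2  22.5  19.1]
 [ -1.7 -31.6  23.1  18.8]
 [ -1.2 -33.3  20.5  31.4]
 [  0.9 -29.8  22.5  24.8]
 [  2.5 -32.2  20.7  18.5]
 [  3.  -27.8  21.6  31.1]
 [  6.5 -31.3  21.   20.6]
 [  6.1 -26.2  21.3  39.4]
 [  8.1 -28.9  19.7  29.8]
 [ 17.8 -31.6  24.   45.4]
 [ 19.6 -30.7  19.9  53.1]
 [ 15.   -7.2  21.8  88.1]
 [ 18.8  -6.3  22.1  87.6]
 [ 17.9  -4.3  24.3  94. ]
 [ 18.8  -2.7  19.6  85.8]
 [ 15.7  -1.5  25.7  94.4]
 [ 18.1  -1.
[... 1702 characters left out ...]
 18.2  -2.3  19.2  86.6]
 [ 18.4  -1.2  22.3  89.5]
 [ 20.6   0.8  21.4  83.8]
 [ 18.4   3.7  22.8  82.8]
 [ 14.9   3.8  25.8  91.2]
 [ 15.5   7.   23.7  87.8]
 [ 13.8   9.5  25.5  80.2]
 [ 20.6  19.   20.6  50.6]
 [ 16.3  18.4  20.   34.9]
 [  9.8  13.5  25.7  55.2]
 [ 12.5  17.4  19.8  40.4]
 [ 13.4  21.7  21.   21.3]
 [  9.4  20.9  20.7  20.2]
 [  4.1  20.9  19.4  44.6]
 [  4.8  25.4  20.5  25.4]
 [  3.   23.   21.7  25.2]
 [ -0.1  21.5  22.   27.7]
 [ -2.   27.7  21.3  65.3]
 [ -5.7  26.7  21.2  62.3]
 [ -5.8  21.8  20.6  33.1]
 [ -9.9  25.9  20.8  54.7]
 [-12.3  24.   21.6  45.3]
 [-15.8  22.7  21.7  38.2]
 [-26.7   5.8  22.9  41.5]
 [-25.8   3.8  20.5  30.8]
 [-29.6   4.1  23.4  34.9]]
```

I now have a good explanation. The scene camera's local bias is (+3, 0, −2), and the spread ring spans y from −33.4 to +27.5. Its centre is therefore about 3 mm off towards −y, and its left arm caught on the journal. I'll back out, shift +y 2.8 mm and 1 mm uphill, and recheck.

Emit:
jog_arm(
  moves=[
    {"fingers": 35, "dx": 0.5, "dy": 0, "dz": -0.9, "turn": 0},
    {"fingers": 35, "dx": 0.5, "dy": 0, "dz": -0.9, "turn": 0},
    {"fingers": 35, "dx": 0.5, "dy": 0, "dz": -0.9, "turn": 0},
    {"fingers": 35, "dx": 0.5, "dy": 0, "dz": -0.9, "turn": 0},
    {"fingers": 35, "dx": 0, "dy": 1, "dz": 0, "turn": 0},
    {"fingers": 35, "dx": 0, "dy": 1, "dz": 0, "turn": 0},
    {"fingers": 35, "dx": -0.9, "dy": 0.8, "dz": -0.5, "turn": 0},
    {"fingers": 35, "dx": 0, "dy": 0, "dz": 0, "turn": 0},
    {"fingers": 35, "dx": 0, "dy": 0, "dz": 0, "turn": 0},
  ],
)

```text
time_s: 25.25
tcp_pos: [536.2, 194.3, 273.1]
tool_rot: [0.015, 1.0, -0.0, -0.0]
wrist_force: [0.5, 0.8, -2.2]
gripper_width: 35.4
```

```bash
cat >> ringh.py <<'E'
BIAS=np.array([3.,.2,-2.])
def ring2(s,d,lo=-12,hi=36):
    sl=(slice(130,190),slice(335,395)); q=sf(cloud('scene',d)[sl].reshape(-1,3))-BIAS; g=s[sl].mean(2).ravel()
    r=np.hypot(q[:,0]+4,q[:,1]); k=(g<48)&(r>18)&(r<40)&(q[:,2]>lo)&(q[:,2]<hi)&(q[:,0]<14)
    w=q[k]
    def z(a): return 'n%d h %.1f'%(len(a),np.percentile(a[:,2],70)) if len(a)>1 else '-'
    b=w[(w[:,0]<-19)&(abs(w[:,1])<14)]; L=w[(w[:,1]>16)&(w[:,0]>-12)]; R_=w[(w[:,1]<-16)&(w[:,0]>-12)]
    print('back',z(b),'x %.1f..%.1f'%(np.sort(b[:,0])[:2].mean(),np.sort(b[:,0])[-2:].mean()) if len(b)>2 else '')
    for n,a in(('L',L),('R',R_)):
        if len(a)>3: print(n,z(a),'|y| inner %.1f outer %.1f'%(np.sort(abs(a[:,1]))[:3].mean(),np.sort(abs(a[:,1]))[-3:].mean()),'mean x %.1f'%a[:,0].mean())
    if len(w)>8:
        # plane fit (robust)
        A=np.c_[w[:,0],w[:,1],np.ones(len(w))]; from scipy.optimize import least_squares
        f=least_squares(lambda p:A@p-w[:,2],[0,0,np.median(w[:,2])],loss='soft_l1'); print('plane slope x %.1f deg y %.1f deg, h0 %.1f'%(np.degrees(np.arctan(f.x[0])),np.degrees(np.arctan(f.x[1])),f.x[2]))
E
python3 -W ignore -c "
from ringh import *
goto([590.6,189.9,283],-1.7)
s,d=snap('scene',6); ring2(s,d,12); tips(s,d); np.savez('open5.npz',s=s,d=d)
z=np.load('open4.npz'); print('open4'); ring2(z['s'],z['d'],12)
o=zoom(s,335,117,50,50,11,1.5)
cv2.imwrite('pics/e16.png',o)
"
```

```text
t 25.25 tcp [536.2 194.3 273.1] yaw -1.72 tilt 0.02 F [ 0.5  0.8 -2.2] w 35.4
turn -0.02 then dx -54.5 dy -2.8 dz -9.9
back n13 h 25.0 x -31.3..-25.0
L n11 h 23.3 |y| inner 22.6 outer 27.5 mean x 0.0
R n15 h 23.9 |y| inner 23.0 outer 29.5 mean x -0.2
plane slope x -2.9 deg y -0.5 deg, h0 22.8
leg 1 tilt 29.3 eye x (world) at z197 589.2 shaft x,z [26.8 20.2] y 212.1
leg -1 tilt 26.2 eye x (world) at z197 588.2 shaft x,z [25.9 20.7] y 163.7
open4
back n11 h 24.9 x -32.6..-27.1
L n9 h 22.9 |y| inner 18.7 outer 23.2 mean x 3.4
R n13 h 23.6 |y| inner 27.8 outer 33.0 mean x 1.8
plane slope x -3.4 deg y -0.5 deg, h0 22.9
```

View pics/e16.png

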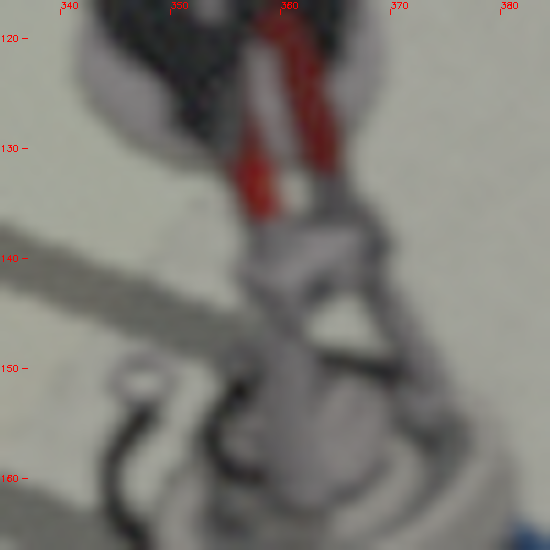

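The ring is now nearly centred: left arm 22.6–27.5, right arm 23–29.5, back outer edge −31.3, tilt 3°. I'll make a small trim and descend.

Emit:
jog_arm(
  moves=[
    {"fingers": 35, "dx": -0.9, "dy": 0.6, "dz": -0.5, "turn": 0},
    {"fingers": 35, "dx": -0.5, "dy": 0, "dz": 0.9, "turn": 0},
    {"fingers": 35, "dx": -0.5, "dy": 0, "dz": 0.9, "turn": 0},
    {"fingers": 35, "dx": -0.5, "dy": 0, "dz": 0.9, "turn": 0},
    {"fingers": 35, "dx": -0.5, "dy": 0, "dz": 0.9, "turn": 0},
    {"fingers": 35, "dx": -0.5, "dy": 0, "dz": 0.9, "turn": 0},
    {"fingers": 35, "dx": 0, "dy": 0, "dz": 0, "turn": 0},
    {"fingers": 35, "dx": 0, "dy": 0, "dz": 0, "turn": 0},
  ],
)

```text
time_s: 26.22
tcp_pos: [539.6, 194.7, 269.3]
tool_rot: [0.015, 1.0, 0.0, -0.0]
wrist_force: [0.3, 0.8, -1.4]
gripper_width: 35.8
```

```bash
python3 -W ignore -c "
from ringh import *
goto([590.6,189.9,283],-1.7)
s,d=snap('scene',6); ring2(s,d,8); tips(s,d)
"
```

```text
t 26.22 tcp [539.6 194.7 269.3] yaw -1.72 tilt 0.01 F [ 0.3  0.8 -1.4] w 35.8
turn -0.02 then dx -51.2 dy -3.3 dz -13.7
back n8 h 20.3 x -30.2..-22.4
L n12 h 17.8 |y| inner 21.3 outer 27.7 mean x 2.3
R n17 h 18.2 |y| inner 22.9 outer 29.3 mean x 4.0
plane slope x -4.9 deg y 0.2 deg, h0 17.8
leg 1 tilt 25.6 eye x (world) at z197 588.9 shaft x,z [26.6 20.3] y 211.1
leg -1 tilt 25.5 eye x (world) at z197 589.3 shaft x,z [26.9 20.1] y 166.3
```

No contact force, and the ring is going over the journal. Continuing.

Emit:
jog_arm(
  moves=[
    {"fingers": 35, "dx": -0.5, "dy": 0, "dz": 0.9, "turn": 0},
    {"fingers": 35, "dx": -0.5, "dy": 0, "dz": 0.9, "turn": 0},
    {"fingers": 35, "dx": -0.5, "dy": 0, "dz": 0.9, "turn": 0},
    {"fingers": 35, "dx": -0.5, "dy": 0, "dz": 0.9, "turn": 0},
    {"fingers": 35, "dx": -0.5, "dy": 0, "dz": 0.9, "turn": 0},
    {"fingers": 35, "dx": 0, "dy": 0, "dz": 0, "turn": 0},
  ],
)

```text
time_s: 27.02
tcp_pos: [542.1, 194.6, 264.6]
tool_rot: [0.015, 1.0, -0.0, -0.0]
wrist_force: [-0.3, -0.6, -1.2]
gripper_width: 35.8
```

```bash
python3 -W ignore -c "
from ringh import *
goto([590.6,189.9,283],-1.7)
s,d=snap('scene',4); ring2(s,d,4)
"
```

```text
t 27.02 tcp [542.1 194.6 264.6] yaw -1.73 tilt 0.02 F [-0.3 -0.6 -1.2] w 35.8
turn -0.03 then dx -48.6 dy -3.2 dz -18.4
back n6 h 14.3 x -31.9..-24.2
L n11 h 14.2 |y| inner 21.0 outer 28.4 mean x 3.1
R n16 h 13.6 |y| inner 22.2 outer 29.2 mean x 1.7
plane slope x -2.8 deg y 1.3 deg, h0 13.0
```

Emit:
jog_arm(
  moves=[
    {"fingers": 35, "dx": -0.5, "dy": 0, "dz": 0.9, "turn": 0},
    {"fingers": 35, "dx": -0.5, "dy": 0, "dz": 0.9, "turn": 0},
    {"fingers": 35, "dx": -0.5, "dy": 0, "dz": 0.9, "turn": 0},
    {"fingers": 35, "dx": -0.5, "dy": 0, "dz": 0.9, "turn": 0},
    {"fingers": 35, "dx": -0.5, "dy": 0, "dz": 0.9, "turn": 0},
    {"fingers": 35, "dx": -0.5, "dy": 0, "dz": 0.9, "turn": 0},
    {"fingers": 35, "dx": 0, "dy": 0, "dz": 0, "turn": 0},
  ],
)

```text
time_s: 27.8
tcp_pos: [545.1, 194.5, 259.2]
tool_rot: [0.015, 1.0, -0.0, -0.0]
wrist_force: [-0.1, 0.0, -2.3]
gripper_width: 35.6
```

```bash
python3 -W ignore -c "
from ringh import *
goto([590.6,189.9,283],-1.7)
s,d=snap('scene',4); ring2(s,d,0,20)
o=zoom(s,335,117,50,50,11,1.5)
cv2.imwrite('pics/e17.png',o)
"
```

```text
t 27.80 tcp [545.1 194.5 259.2] yaw -1.73 tilt 0.02 F [-0.1  0.  -2.3] w 35.6
turn -0.03 then dx -45.6 dy -3.3 dz -23.8
back n2 h 8.5 
L n8 h 6.2 |y| inner 20.3 outer 32.1 mean x 3.7
R n19 h 7.1 |y| inner 18.8 outer 28.6 mean x 0.5
plane slope x -6.3 deg y -0.0 deg, h0 6.1
```

View pics/e17.png

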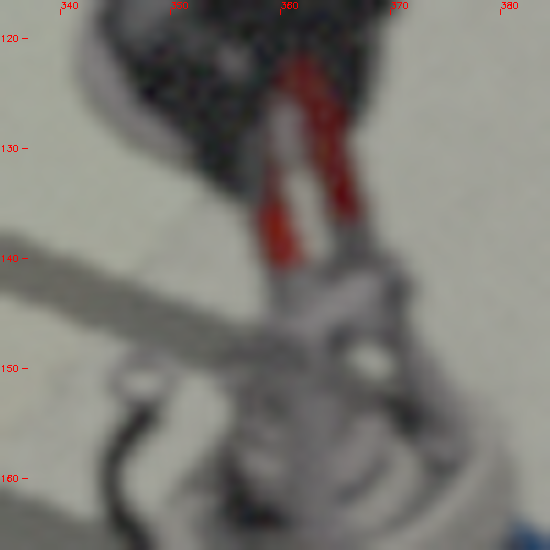

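Emit:
jog_arm(
  moves=[
    {"fingers": 35, "dx": -0.4, "dy": 0, "dz": 0.7, "turn": 0},
    {"fingers": 35, "dx": -0.4, "dy": 0, "dz": 0.7, "turn": 0},
    {"fingers": 35, "dx": 0, "dy": 0, "dz": 0, "turn": 0},
    {"fingers": 35, "dx": 0, "dy": 0, "dz": 0, "turn": 0},
  ],
)

```text
time_s: 28.33
tcp_pos: [545.8, 194.5, 258.6]
tool_rot: [0.015, 1.0, 0.0, 0.0]
wrist_force: [-1.5, 0.0, 0.4]
gripper_width: 35.2
```

```bash
python3 -W ignore -c "
from ringh import *
goto([590.6,189.9,283],-1.7)
s,d=snap('scene',6); ring2(s,d,0,20); np.savez('low.npz',s=s,d=d)
sl=(slice(130,190),slice(335,395)); q=sf(cloud('scene',d)[sl].reshape(-1,3))-BIAS; g=s[sl].mean(2).ravel()
k=(q[:,0]<-15)&(q[:,0]>-36)&(abs(q[:,1])<22)&(q[:,2]>-9)&(q[:,2]<22); w=np.c_[q,g][k]; print(w[np.argsort(w[:,1])])
"
```

```text
t 28.33 tcp [545.8 194.5 258.6] yaw -1.72 tilt 0.02 F [-1.5  0.   0.4] w 35.2
turn -0.02 then dx -44.9 dy -3.3 dz -24.4
back - 
L n8 h 7.2 |y| inner 17.6 outer 29.4 mean x 4.4
R n18 h 7.0 |y| inner 20.0 outer 29.5 mean x 1.8
plane slope x -5.7 deg y 0.6 deg, h0 6.4
[[-31.7 -21.8  -8.3  50.6]
 [-29.  -20.   -8.9  36.8]
 [-23.7 -19.8  -7.7  23.4]
 [-23.  -18.2   7.3  25.9]
 [-35.3 -18.2  -7.7  46.9]
 [-17.6 -18.1   8.6  21.9]
 [-32.6 -16.3  -8.3  26.7]
 [-21.9 -14.    8.6  40.3]
 [-16.7 -13.8   9.7  61.7]
 [-15.3 -12.   16.6  61. ]
 [-28.4  -8.5   7.2  48.9]
 [-30.3  -5.9   8.9  53.3]
 [-30.2  -1.    9.5  53.4]]
```

The front has reached the hub (light contact) with the ring open; its centre underside is about 1.7 mm up and its back about 3.5 mm. I'll relax partly so the front arcs enter the groove, then look.

Emit:
jog_arm(
  moves=[
    {"fingers": 38, "dx": 0, "dy": 0, "dz": 0.2, "turn": 0},
    {"fingers": 41, "dx": 0, "dy": 0, "dz": 0.4, "turn": 0},
    {"fingers": 44, "dx": 0, "dy": 0, "dz": 0.4, "turn": 0},
    {"fingers": 44, "dx": 0, "dy": 0, "dz": 0, "turn": 0},
    {"fingers": 44, "dx": 0, "dy": 0, "dz": 0, "turn": 0},
  ],
)

```text
time_s: 29.05
tcp_pos: [545.7, 193.7, 257.7]
tool_rot: [0.015, 1.0, -0.001, 0.0]
wrist_force: [-2.8, -2.3, 5.7]
gripper_width: 44.4
```

```bash
python3 -W ignore -c "
from ringh import *
goto([590.6,189.9,283],-1.7)
s,d=snap('scene',5); ring2(s,d,0,20); tips(s,d)
sl=(slice(130,190),slice(335,395)); q=sf(cloud('scene',d)[sl].reshape(-1,3))-BIAS; g=s[sl].mean(2).ravel()
k=(q[:,0]<-15)&(q[:,0]>-36)&(abs(q[:,1])<22)&(q[:,2]>-3)&(q[:,2]<22); w=np.c_[q,g][k]; print(w[np.argsort(w[:,1])])
o=zoom(s,335,122,50,50,11,1.5)
cv2.imwrite('pics/e18.png',o)
"
```

```text
t 29.05 tcp [545.7 193.7 257.7] yaw -1.74 tilt 0.09 F [-2.8 -2.3  5.7] w 44.4
turn -0.04 then dx -45.0 dy -2.5 dz -25.3
back - 
R n20 h 7.8 |y| inner 18.6 outer 28.4 mean x 1.7
plane slope x -7.9 deg y 0.3 deg, h0 7.1
leg 1 tilt 25.1 eye x (world) at z197 590.1 shaft x,z [27.6 19.7] y 204.7
leg -1 tilt 33.7 eye x (world) at z197 593.7 shaft x,z [30.7 17.9] y 171.4
[[-18.7 -20.9  10.2  25.9]
 [-16.  -19.1   9.6  21.9]
 [-17.8 -16.6  11.4  36.7]
 [-24.2 -16.1   9.5  30.5]
 [-16.2 -15.5   7.1  41.8]
 [-24.8 -14.3  12.1  35.5]
 [-22.6 -12.2  11.1  49.8]
 [-15.1 -12.1  16.8  57.9]
 [-26.7  -8.2  11.4  48.3]
 [-29.1  -1.8  10.3  46.5]]
```

View pics/e18.png

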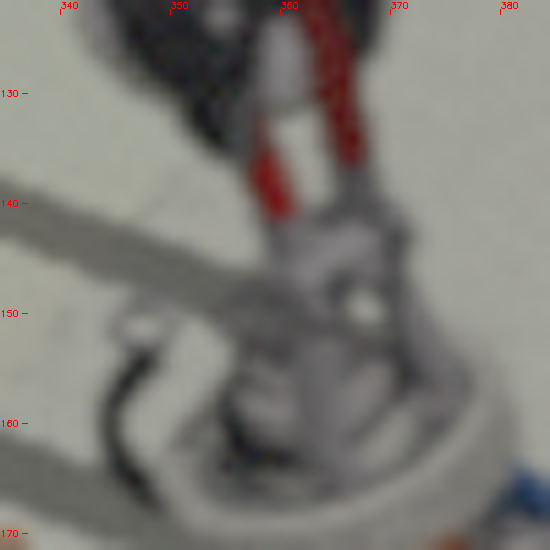

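The compensation was too much: about 7 N is pressing the eyes down and lifting the back. I'll raise the tips along the shaft while contracting a little more. The front arcs under the journal shoulder should then lever the back down.

Emit:
jog_arm(
  moves=[
    {"fingers": 44, "dx": 0.4, "dy": 0.4, "dz": -0.7, "turn": 0},
    {"fingers": 45, "dx": 0.4, "dy": 0.4, "dz": -0.7, "turn": 0},
    {"fingers": 46, "dx": 0.4, "dy": 0, "dz": -0.7, "turn": 0},
    {"fingers": 46, "dx": 0, "dy": 0, "dz": 0, "turn": 0},
    {"fingers": 46, "dx": 0, "dy": 0, "dz": 0, "turn": 0},
  ],
)

```text
time_s: 29.72
tcp_pos: [544.9, 195.2, 258.6]
tool_rot: [0.015, 1.0, -0.0, -0.0]
wrist_force: [0.5, -1.1, -2.2]
gripper_width: 46.1
```

```bash
python3 -W ignore -c "
from ringh import *
goto([590.6,189.9,283],-1.7)
s,d=snap('scene',5); ring2(s,d,0,20)
sl=(slice(130,190),slice(335,395)); q=sf(cloud('scene',d)[sl].reshape(-1,3))-BIAS; g=s[sl].mean(2).ravel()
k=(q[:,0]<-15)&(q[:,0]>-36)&(abs(q[:,1])<22)&(q[:,2]>-3)&(q[:,2]<22); w=np.c_[q,g][k]; print(w[np.argsort(w[:,1])])
"
```

```text
t 29.72 tcp [544.9 195.2 258.6] yaw -1.72 tilt 0.03 F [ 0.5 -1.1 -2.2] w 46.1
turn -0.02 then dx -45.8 dy -3.9 dz -24.4
back - 
L n5 h 6.1 |y| inner 20.1 outer 26.7 mean x 7.3
R n15 h 5.5 |y| inner 19.4 outer 26.6 mean x 1.6
plane slope x -0.2 deg y 0.9 deg, h0 5.5
[[-17.9 -19.3   5.4  23.7]
 [-22.7 -14.9   5.1  31.6]
 [-18.6 -14.    5.4  41.3]
 [-15.3 -12.   16.7  65.7]
 [-22.8  -9.9   5.5  64.5]]
```

The ring is now flat in the groove: slope −0.2°, top at 5.5 mm, so the underside is about 0.5 mm up. I'll let it contract fully, with the pins following uphill.

Emit:
jog_arm(
  moves=[
    {"fingers": 48, "dx": -0.5, "dy": 0, "dz": 0, "turn": 0},
    {"fingers": 51, "dx": -0.6, "dy": 0, "dz": 0, "turn": 0},
    {"fingers": 54, "dx": -0.6, "dy": 0, "dz": 0.1, "turn": 0},
    {"fingers": 57, "dx": -0.6, "dy": 0, "dz": 0.1, "turn": 0},
    {"fingers": 60, "dx": -0.6, "dy": 0, "dz": 0.1, "turn": 0},
    {"fingers": 60, "dx": 0, "dy": 0, "dz": 0, "turn": 0},
    {"fingers": 60, "dx": 0, "dy": 0, "dz": 0, "turn": 0},
  ],
)

```text
time_s: 30.55
tcp_pos: [547.6, 195.7, 259.0]
tool_rot: [0.015, 1.0, 0.001, -0.0]
wrist_force: [0.4, -0.3, -2.1]
gripper_width: 60.2
```

```bash
python3 -W ignore -c "
from ringh import *
goto([590.6,189.9,283],-1.7)
s,d=snap('scene',5); ring2(s,d,0,20)
sl=(slice(130,190),slice(335,395)); q=sf(cloud('scene',d)[sl].reshape(-1,3))-BIAS; g=s[sl].mean(2).ravel()
k=(q[:,0]<-12)&(q[:,0]>-36)&(abs(q[:,1])<22)&(q[:,2]>-3)&(q[:,2]<22); w=np.c_[q,g][k]; print(w[np.argsort(w[:,1])])
o=zoom(s,335,122,50,50,11,1.5)
cv2.imwrite('pics/e19.png',o)
Q=cloud('scene',d); k=(Q[:,:,0]>530)&(Q[:,:,0]<640)&(abs(Q[:,:,1]-191)<40)&(Q[:,:,2]>196)&(Q[:,:,2]<226);L=Q[k]
for z0 in range(196,226,5):
    for sg in(1,-1):
        b=L[(L[:,2]>=z0)&(L[:,2]<z0+5)&((L[:,1]-191)*sg>0)]; print(z0,sg,len(b),'x85 %.1f y %.1f..%.1f'%(np.percentile(b[:,0],85),b[:,1].min(),b[:,1].max()) if len(b) else '')
"
```

```text
t 30.55 tcp [547.6 195.7 259. ] yaw -1.72 tilt 0.06 F [ 0.4 -0.3 -2.1] w 60.2
turn -0.02 then dx -43.2 dy -4.5 dz -24.0
back - 
R n15 h 4.4 |y| inner 18.6 outer 25.9 mean x 0.1
plane slope x 0.2 deg y 3.9 deg, h0 5.3
[[-17.4 -16.1   3.3  22.4]
 [-20.1 -13.    4.4  43. ]
 [-17.2 -10.8  15.4  67.9]
 [-13.5  -9.6  15.4  62.7]
 [-24.   -9.1   4.7  68.7]]
196 1 8 x85 602.1 y 201.5..209.5
196 -1 7 x85 606.4 y 176.1..185.4
201 1 7 x85 599.1 y 202.3..210.3
201 -1 7 x85 600.5 y 175.3..183.9
206 1 6 x85 596.5 y 201.5..209.2
206 -1 4 x85 597.6 y 176.1..178.6
211 1 8 x85 594.7 y 200.8..210.8
211 -1 8 x85 594.4 y 176.2..183.6
216 1 8 x85 591.4 y 202.2..209.0
216 -1 5 x85 590.5 y 177.2..185.7
221 1 4 x85 588.6 y 202.9..211.9
221 -1 7 x85 587.1 y 179.0..183.5
```

View pics/e19.png

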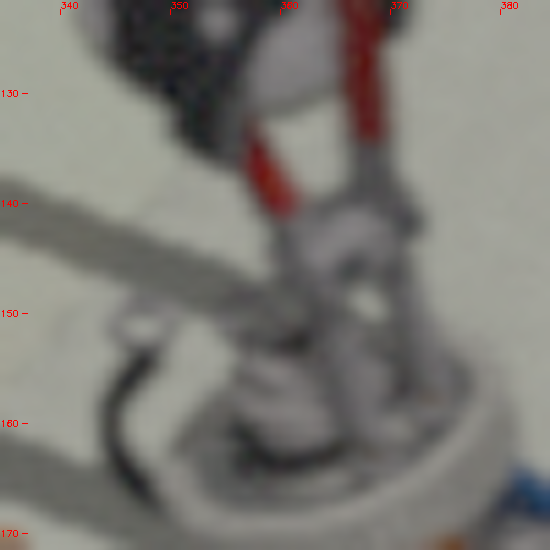

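The ring has closed in the groove (outer radius 25.9, level, top about 4.5–5). Next I'll centre the tips, lift slightly along the shaft, and swing the pliers back upright about the eyes.

Emit:
jog_arm(
  moves=[
    {"fingers": 60, "dx": 1, "dy": -0.9, "dz": -1.7, "turn": 0},
    {"fingers": 60, "dx": 1, "dy": -0.9, "dz": -1.7, "turn": 0},
    {"fingers": 60, "dx": -2.8, "dy": 0, "dz": -1.4, "turn": 0},
    {"fingers": 60, "dx": -2.8, "dy": 0, "dz": -1.4, "turn": 0},
    {"fingers": 60, "dx": -2.9, "dy": 0, "dz": -1.4, "turn": 0},
    {"fingers": 60, "dx": -2.9, "dy": 0, "dz": -1.1, "turn": 0},
    {"fingers": 60, "dx": -3, "dy": 0, "dz": -1.1, "turn": 0},
    {"fingers": 60, "dx": -3, "dy": 0, "dz": -1.1, "turn": 0},
    {"fingers": 60, "dx": -3, "dy": 0, "dz": -0.9, "turn": 0},
    {"fingers": 60, "dx": -3, "dy": 0, "dz": -0.9, "turn": 0},
    {"fingers": 60, "dx": -3.1, "dy": 0, "dz": -0.8, "turn": 0},
    {"fingers": 60, "dx": 0, "dy": 0, "dz": 0, "turn": 0},
  ],
)

```text
time_s: 31.8
tcp_pos: [572.7, 192.7, 272.4]
tool_rot: [0.015, 1.0, 0.0, 0.0]
wrist_force: [-0.2, 0.2, -0.9]
gripper_width: 60.0
```

```bash
cat >> ringh.py <<'E'
def leg2(s,d,z1=200,z2=228,cx=590):
    Q=cloud('scene',d); k=(abs(Q[:,:,0]-cx)<45)&(abs(Q[:,:,1]-191)<40)&(Q[:,:,2]>z1)&(Q[:,:,2]<z2);L=Q[k]
    for sg in(1,-1):
        xs=[];zs=[]
        for z0 in range(z1,z2,5):
            b=L[(L[:,2]>=z0)&(L[:,2]<z0+5)&((L[:,1]-191)*sg>0)]
            if len(b)>2: xs.append(np.percentile(b[:,0],85)); zs.append(np.median(b[:,2]))
        k=np.polyfit(zs,xs,1); print('leg',sg,'tilt %.1f'%np.degrees(np.arctan(-k[0])),'front x at z200 %.1f'%np.polyval(k,200))
E
python3 -W ignore -c "
from ringh import *
goto([602.9,189.9,275],-1.7)
s,d=snap('scene',4); ring2(s,d,0,20); leg2(s,d)
o=zoom(s,340,122,50,50,11,1.5)
cv2.imwrite('pics/e20.png',o)
"
```

```text
t 31.80 tcp [572.7 192.7 272.4] yaw -1.73 tilt 0.03 F [-0.2  0.2 -0.9] w 60.0
turn -0.03 then dx -30.3 dy -1.9 dz -2.5
back - 
R n16 h 4.6 |y| inner 19.2 outer 25.0 mean x -0.1
plane slope x -0.9 deg y 2.1 deg, h0 4.9
leg 1 tilt 15.4 front x at z200 607.8
leg -1 tilt 19.2 front x at z200 608.3
```

View pics/e20.png

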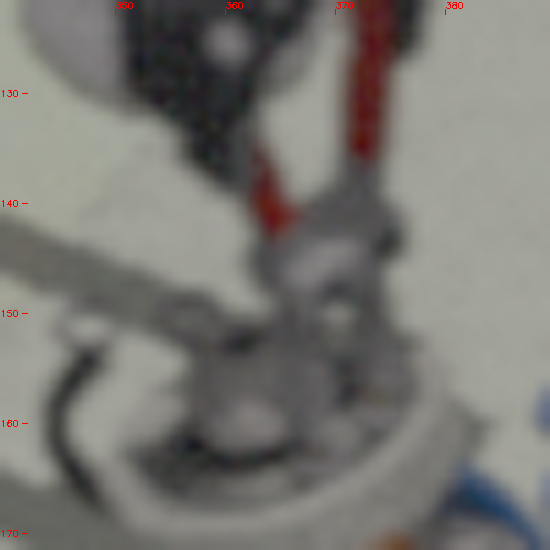

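Working: the tilt is down to 17° and the ring is unmoved. Continuing the swing.

Emit:
jog_arm(
  moves=[
    {"fingers": 60, "dx": -3.2, "dy": -0.3, "dz": -0.6, "turn": 0},
    {"fingers": 60, "dx": -3.2, "dy": -0.3, "dz": -0.6, "turn": 0},
    {"fingers": 60, "dx": -3.2, "dy": 0, "dz": -0.5, "turn": 0},
    {"fingers": 60, "dx": -3.2, "dy": 0, "dz": -0.4, "turn": 0},
    {"fingers": 60, "dx": -3.2, "dy": 0, "dz": -0.3, "turn": 0},
    {"fingers": 60, "dx": -3.2, "dy": 0, "dz": -0.3, "turn": 0},
    {"fingers": 60, "dx": -3.2, "dy": 0, "dz": -0.2, "turn": 0},
    {"fingers": 60, "dx": -3.2, "dy": 0, "dz": -0.1, "turn": 0},
    {"fingers": 60, "dx": -3.2, "dy": 0, "dz": 0, "turn": 0},
    {"fingers": 60, "dx": -3, "dy": 0, "dz": 0, "turn": 0},
    {"fingers": 60, "dx": 0, "dy": 0, "dz": 0, "turn": 0},
  ],
)

```text
time_s: 32.92
tcp_pos: [604.4, 191.1, 275.2]
tool_rot: [0.015, 1.0, 0.0, 0.0]
wrist_force: [-1.7, 0.2, -1.0]
gripper_width: 59.9
```

```bash
python3 -W ignore -c "
from ringh import *
goto([602.9,189.9,275],-1.7)
s,d=snap('scene',4); ring2(s,d,0,20); leg2(s,d,205,232,600)
o=zoom(s,345,122,50,50,11,1.5)
cv2.imwrite('pics/e21.png',o)
"
```

```text
t 32.92 tcp [604.4 191.1 275.2] yaw -1.73 tilt 0.01 F [-1.7  0.2 -1. ] w 59.9
turn -0.03 then dx 1.4 dy -1.2 dz 0.2
back - 
R n18 h 5.3 |y| inner 18.4 outer 24.4 mean x 2.4
plane slope x -0.8 deg y 16.1 deg, h0 10.3
leg 1 tilt -7.8 front x at z200 609.3
leg -1 tilt 2.6 front x at z200 610.4
```

View pics/e21.png

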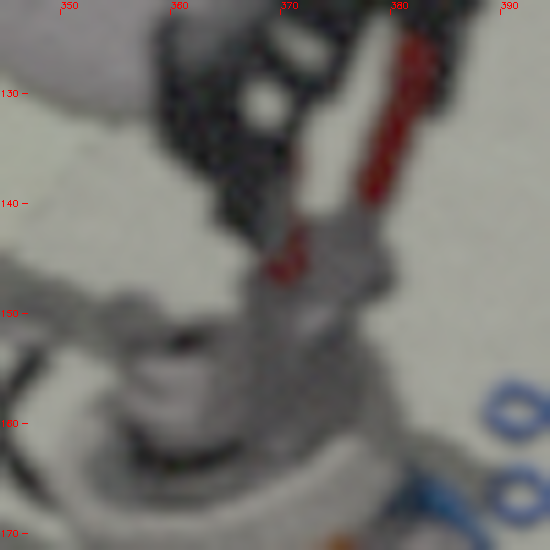

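The pliers are roughly upright and the ring is seated. I'll pull the pins straight up.

Emit:
jog_arm(
  moves=[
    {"fingers": 60, "dx": 0.5, "dy": 0, "dz": -3, "turn": 0},
    {"fingers": 60, "dx": 0, "dy": 0, "dz": -4, "turn": 0},
    {"fingers": 60, "dx": 0, "dy": 0, "dz": -6, "turn": 0},
    {"fingers": 60, "dx": 0, "dy": 0, "dz": -12, "turn": 0},
    {"fingers": 60, "dx": 0, "dy": 0, "dz": -20, "turn": 0},
    {"fingers": 60, "dx": 0, "dy": 0, "dz": -15, "turn": 0},
    {"fingers": 60, "dx": 0, "dy": 0, "dz": 0, "turn": 0},
    {"fingers": 60, "dx": 0, "dy": 0, "dz": 0, "turn": 0},
  ],
)

```text
time_s: 33.78
tcp_pos: [603.8, 191.3, 336.6]
tool_rot: [0.015, 1.0, 0.0, 0.001]
wrist_force: [-0.7, -0.0, -1.8]
gripper_width: 60.3
```

```bash
python3 -W ignore -c "
from ringh import *
goto([548,-203,330],1.8)
s,d=snap('scene',5); ring2(s,d,0,20); leg2(s,d,256,300,600)
Q=cloud('scene',d)
a=s[:,:,0]-np.maximum(s[:,:,1],s[:,:,2]); m=(a>25)&(abs(Q[:,:,0]-604)<60)&(abs(Q[:,:,1]-190)<50)&(Q[:,:,2]>300)
for sg in(1,-1):
    L=Q[m]; L=L[(L[:,1]-190)*sg>0]; v=np.linalg.svd(L-L.mean(0))[2][0]; v*=np.sign(v[2]); print(len(L),L.mean(0),v.round(2),'tilt %.1f'%np.degrees(np.arctan2(-v[0],v[2])))
o=zoom(s,345,100,50,75,8,1.5)
cv2.imwrite('pics/e22.png',o)
"
```

```text
t 33.78 tcp [603.8 191.3 336.6] yaw -1.72 tilt 0.18 F [-0.7 -0.  -1.8] w 60.3
turn -3.52 then dx 68.1 dy -392.3 dz 6.1
back - 
L n4 h 5.9 |y| inner 21.4 outer 23.9 mean x 6.3
R n20 h 4.8 |y| inner 17.4 outer 25.1 mean x 1.3
plane slope x 0.1 deg y 2.8 deg, h0 4.9
leg 1 tilt 5.9 front x at z200 622.6
leg -1 tilt 4.6 front x at z200 620.2
43 [609.9 212.6 367.3] [-0.   0.2  1. ] tilt 1.9
5 [612.3 169.8 346.6] [-0.  -0.2  1. ] tilt 0.4
```

View pics/e22.png

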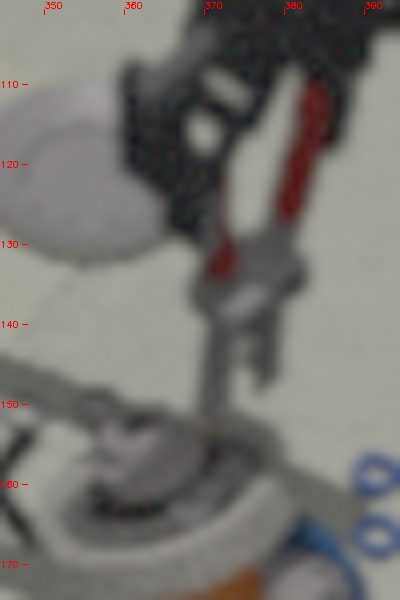

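The pliers are upright (handles within 2°), the ring is flat in the groove and the pins are out. Back to the rack: I'll go to the same pose as after the first lift so I can compare images for slip.

Emit:
jog_arm(
  moves=[
    {"fingers": 60, "dx": 0, "dy": 0, "dz": 0, "turn": -1.8},
    {"fingers": 60, "dx": 2, "dy": -12, "dz": 0, "turn": -1.7},
    {"fingers": 60, "dx": 4, "dy": -24, "dz": 0, "turn": 0},
    {"fingers": 60, "dx": 6, "dy": -34, "dz": 0, "turn": 0},
    {"fingers": 60, "dx": 6, "dy": -34, "dz": 0, "turn": 0},
    {"fingers": 60, "dx": 6, "dy": -34, "dz": 0, "turn": 0},
    {"fingers": 60, "dx": 6, "dy": -34, "dz": 0, "turn": 0},
    {"fingers": 60, "dx": 6, "dy": -34, "dz": 0, "turn": 0},
    {"fingers": 60, "dx": 6, "dy": -34, "dz": 0, "turn": 0},
    {"fingers": 60, "dx": 6, "dy": -34, "dz": 0, "turn": 0},
    {"fingers": 60, "dx": 6, "dy": -34, "dz": 0, "turn": 0},
    {"fingers": 60, "dx": 6, "dy": -34, "dz": 0, "turn": 0},
    {"fingers": 60, "dx": 5, "dy": -28, "dz": 0, "turn": 0},
    {"fingers": 60, "dx": 3, "dy": -16, "dz": 0, "turn": 0},
    {"fingers": 60, "dx": 0, "dy": -6, "dz": 0, "turn": 0},
    {"fingers": 60, "dx": 0, "dy": 0, "dz": 0, "turn": 0},
    {"fingers": 60, "dx": 0, "dy": 0, "dz": 0, "turn": 0},
  ],
)

```text
time_s: 35.45
tcp_pos: [547.2, -202.0, 334.9]
tool_rot: [-0.016, 1.0, 0.001, -0.0]
wrist_force: [0.3, 0.8, -1.4]
gripper_width: 60.1
```

```bash
python3 -W ignore -c "
from h import *
goto([548.5,-203.1,301.5],1.78)"
```

```text
t 35.45 tcp [ 547.2 -202.   334.9] yaw 1.78 tilt 0.08 F [ 0.3  0.8 -1.4] w 60.1
turn -0.00 then dx -1.3 dy -1.2 dz 33.4
```

Emit:
jog_arm(
  moves=[
    {"fingers": 59, "dx": -1.3, "dy": -1, "dz": 12, "turn": 0},
    {"fingers": 58.5, "dx": 0, "dy": 0, "dz": 14, "turn": 0},
    {"fingers": 58.5, "dx": 0, "dy": 0, "dz": 8, "turn": 0},
    {"fingers": 58.5, "dx": 0, "dy": 0, "dz": 0, "turn": 0},
    {"fingers": 58.5, "dx": 0, "dy": 0, "dz": 0, "turn": 0},
  ],
)

```text
time_s: 35.87
tcp_pos: [548.6, -202.6, 301.2]
tool_rot: [-0.016, 1.0, 0.0, -0.0]
wrist_force: [0.6, -0.4, 0.1]
gripper_width: 58.6
```

```bash
python3 -W ignore -c "
from ringh import *
goto([548.5,-203.1,301.5],1.78)
s,d=snap('scene',5); np.savez('ret.npz',s=s,d=d)
z=np.load('lift3.npz'); s0,d0=z['s'],z['d']
a=zoom(s0,240,190,40,45,9,1.4);b=zoom(s,240,190,40,45,9,1.4); cv2.imwrite('pics/ret.png',np.hstack([a,b]))
g0=s0[205:234,250:275].mean(2).astype(np.float32); 
best=cv2.matchTemplate(s[198:241,243:282].mean(2).astype(np.float32),g0,cv2.TM_CCOEFF_NORMED); _,v,_,l=cv2.minMaxLoc(best); print('shift',l[0]-7,l[1]-7,v)
for nm,dd,ss in(('old',d0,s0),('new',d,s)):
    Q=cloud('scene',dd)
    k=(abs(Q[:,:,0]-548)<24)&(abs(Q[:,:,1]+203)<40)&(Q[:,:,2]>205)&(Q[:,:,2]<262);L=Q[k]
    for lo,hi in((218,230),(230,245)):
        w=L[(L[:,2]>lo)&(L[:,2]<hi)]; print(nm,lo,'x85 %.1f'%np.percentile(w[:,0],85),'y %.1f %.1f'%(w[:,1].min(),w[:,1].max()),len(w))
    print('low z',np.sort(L[:,2])[:8])
    a=ss[:,:,0]-np.maximum(ss[:,:,1],ss[:,:,2]); m=(a>25)&(abs(Q[:,:,0]-548)<40)&(abs(Q[:,:,1]+203)<50)&(Q[:,:,2]>270)
    for sg in(1,-1):
        L=Q[m]; L=L[(L[:,1]+203)*sg>0]
        if len(L)>4: v=np.linalg.svd(L-L.mean(0))[2][0]; v*=np.sign(v[2]); print(nm,len(L),L.mean(0),v.round(2))
"
```

```text
t 35.87 tcp [ 548.6 -202.6  301.2] yaw 1.86 tilt 0.06 F [ 0.6 -0.4  0.1] w 58.6
turn 0.08 then dx 0.1 dy -0.5 dz -0.3
shift 1 0 0.9709955453872681
old 218 x85 558.5 y -222.6 -185.4 23
old 230 x85 557.7 y -222.3 -184.6 27
low z [210.6 211.9 218.3 219.3 219.9 220.7 221.1 221.9]
old 53 [ 554.3 -181.5  335.8] [-0.   0.2  1. ]
old 20 [ 559.  -223.9  332.4] [-0.  -0.1  1. ]
new 218 x85 564.8 y -222.7 -182.8 25
new 230 x85 562.8 y -221.8 -184.6 29
low z [211.7 220.  220.8 221.  221.3 222.3 223.2 223.4]
new 54 [ 554.5 -181.   336.6] [-0.1  0.2  1. ]
new 22 [ 559.4 -224.   330. ] [-0.1 -0.1  1. ]
```

View pics/ret.png

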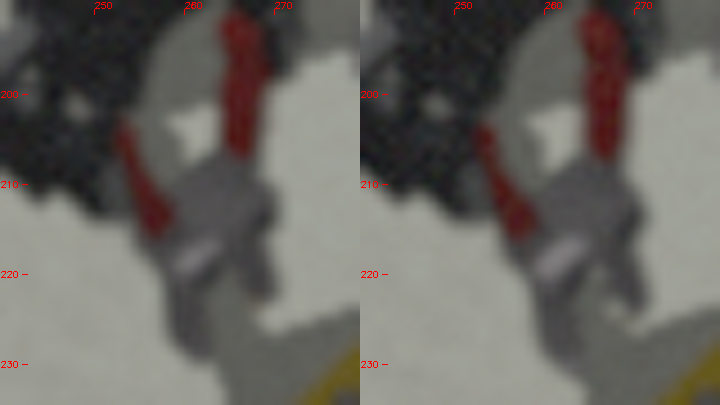

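The pliers tilt about 3°, so the tips are about 6 mm too far +x; there is otherwise no slip. I'll open to 61 so the legs are narrower, offset −6 mm in x for the pocket mouth, and straighten up on the way down.

Emit:
jog_arm(
  moves=[
    {"fingers": 59.5, "dx": 3, "dy": -0.4, "dz": 20, "turn": 0},
    {"fingers": 60.5, "dx": 3, "dy": 0, "dz": 25, "turn": 0},
    {"fingers": 61, "dx": 0, "dy": 0, "dz": 30, "turn": 0},
    {"fingers": 61, "dx": 0, "dy": 0, "dz": 30, "turn": 0},
    {"fingers": 61, "dx": 0, "dy": 0, "dz": 17, "turn": 0},
    {"fingers": 61, "dx": 0, "dy": 0, "dz": 6, "turn": 0},
    {"fingers": 61, "dx": 0, "dy": 0, "dz": 0, "turn": 0},
    {"fingers": 61, "dx": 0, "dy": 0, "dz": 0, "turn": 0},
  ],
)

```text
time_s: 36.78
tcp_pos: [543.3, -204.6, 174.5]
tool_rot: [-0.015, 1.0, -0.0, 0.001]
wrist_force: [-0.1, -0.6, 0.3]
gripper_width: 60.9
```

```bash
python3 -W ignore -c "
from ringh import *
goto([548.5,-203.1,102],1.78)
s,d=snap('scene',5)
c=np.array([548.,-203,75]); u=np.array([1,0,0])
o=zoom(s,240,215,55,55,11,1.5)
th=np.radians(1.8); X=np.array([np.cos(th),np.sin(th),0]);Y=np.array([-np.sin(th),np.cos(th),0])
for a,b in((8.5,20),(8.5,-20),(-8.5,-20),(-8.5,20)):
    q=proj('scene',c+a*X+b*Y)[0]; cv2.drawMarker(o,tuple(((q-[240,215]+.5)*11).astype(int)),(0,255,255),0,8,1)
cv2.imwrite('pics/p1.png',o)
Q=cloud('scene',d)
k=(abs(Q[:,:,0]-548)<28)&(abs(Q[:,:,1]+203)<40)&(Q[:,:,2]>79)&(Q[:,:,2]<115);L=Q[k]
for lo,hi in((79,88),(88,100)):
    w=L[(L[:,2]>lo)&(L[:,2]<hi)]; print(lo,'x85 %.1f'%np.percentile(w[:,0],85),'y %.1f %.1f'%(w[:,1].min(),w[:,1].max()),len(w))
z=np.load('scene1.npz'); Q=cloud('scene',z['d']); w=Q[(abs(Q[:,:,2]-74)<4)&(abs(Q[:,:,0]-548)<60)&(abs(Q[:,:,1]+203)<100)]
print('rack scene',cv2.minAreaRect(w[:,:2].astype(np.float32)),w[:,2].mean())
"
```

```text
t 36.78 tcp [ 543.3 -204.6  174.5] yaw 1.77 tilt 0.12 F [-0.1 -0.6  0.3] w 60.9
turn -0.01 then dx -5.1 dy 1.4 dz 72.6
79 x85 556.1 y -194.5 -193.9 2
88 x85 560.1 y -222.3 -190.3 13
rack scene ((554.1963500976562, -203.16067504882812), (61.30186462402344, 162.06153869628906), 1.5910905599594116) 73.35273645693356
```

View pics/p1.png

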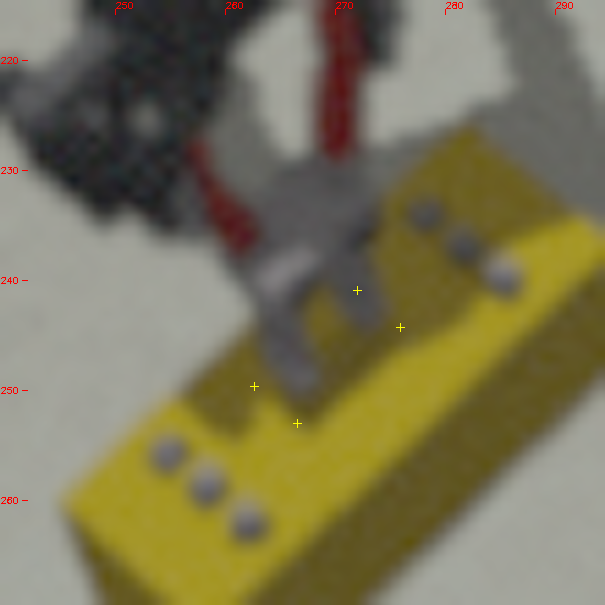

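Emit:
jog_arm(
  moves=[
    {"fingers": 61, "dx": 1, "dy": 1.3, "dz": 0, "turn": 0},
    {"fingers": 61, "dx": 0, "dy": 0, "dz": 4, "turn": 0},
    {"fingers": 61, "dx": 0, "dy": 0, "dz": 4, "turn": 0},
    {"fingers": 61, "dx": 0, "dy": 0, "dz": 4, "turn": 0},
    {"fingers": 61, "dx": 0, "dy": 0, "dz": 0, "turn": 0},
    {"fingers": 61, "dx": 0, "dy": 0, "dz": 0, "turn": 0},
  ],
)

```text
time_s: 37.53
tcp_pos: [541.1, -202.8, 160.8]
tool_rot: [-0.016, 1.0, 0.0, -0.001]
wrist_force: [0.7, 1.0, -1.2]
gripper_width: 60.6
```

Emit:
jog_arm(
  moves=[
    {"fingers": 61, "dx": 0, "dy": 0, "dz": 3, "turn": 0},
    {"fingers": 61, "dx": 0, "dy": 0, "dz": 3, "turn": 0},
    {"fingers": 61, "dx": 0, "dy": 0, "dz": 0, "turn": 0},
  ],
)

```text
time_s: 37.78
tcp_pos: [542.3, -203.2, 156.3]
tool_rot: [-0.015, 1.0, -0.0, 0.001]
wrist_force: [0.1, 0.6, 3.9]
gripper_width: 60.9
```

```bash
python3 -W ignore -c "
from ringh import *
goto([548.5,-203.1,102],1.78)
s,d=snap('scene',3)
cv2.imwrite('pics/p2.png',zoom(s,240,215,55,55,11,1.5))
"
```

```text
t 37.78 tcp [ 542.3 -203.2  156.3] yaw 1.77 tilt 0.15 F [0.1 0.6 3.9] w 60.9
turn -0.01 then dx -6.0 dy -0.1 dz 54.3
```

View pics/p2.png

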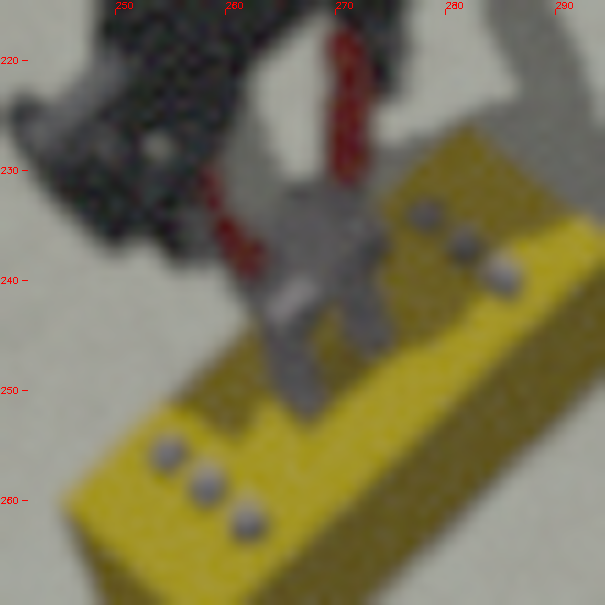

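```bash
python3 -W ignore -c "
from ringh import *
# rack top face outline in scene image (initial), subpixel centre
z=np.load('scene1.npz'); s=z['p']; 
hsv=cv2.cvtColor(np.clip(s,0,255).astype(np.uint8),cv2.COLOR_RGB2HSV)
print('pred centre px',proj('scene',[[548,-203,75],[553,-203,75],[553,-203,73]]))
top=(s[:,:,0]>105)&(s[:,:,0]-s[:,:,2]>70); top[:220]=0;top[285:]=0;top[:,:240]=0;top[:,310:]=0
cs=cv2.findContours(top.astype(np.uint8),cv2.RETR_EXTERNAL,cv2.CHAIN_APPROX_NONE)[0]; c=max(cs,key=cv2.contourArea); r=cv2.minAreaRect(c); print(r, cv2.contourArea(c))
print(onz('scene',cv2.boxPoints(r),75), onz('scene',[r[0]],75))
# studs in scene
for n in('scene','top'):
    print(n)
# block in initial
a=s[225:260,255:290]; cv2.imwrite('pics/blk.png',zoom(s,240,215,55,55,11,1.5))
d=snap('scene',3)[1]; Q=cloud('scene',d)
k=(abs(Q[:,:,0]-552)<26)&(abs(Q[:,:,1]+203)<40)&(Q[:,:,2]>76)&(Q[:,:,2]<110);L=Q[k]
for lo,hi in((76,84),(84,94),(94,106)):
    w=L[(L[:,2]>lo)&(L[:,2]<hi)]
    for sg in (1,-1):
        v=w[(w[:,1]+203)*sg>0]
        if len(v)>2: print(lo,sg,'x85 %.1f'%np.percentile(v[:,0],85),'y %.1f %.1f'%(v[:,1].min(),v[:,1].max()),len(v))
"
```

```text
pred centre px [[269.3 246.9]
 [270.4 247.9]
 [270.5 248.2]]
((269.90643310546875, 248.9001922607422), (17.326507568359375, 51.432373046875), 46.84760665893555) 506.0
[[ 528.4 -283.8   75. ]
 [ 522.1 -121.9   75. ]
 [ 580.8 -127.    75. ]
 [ 584.8 -286.1   75. ]] [[ 554.3 -206.2   75. ]]
scene
top
76 1 x85 561.6 y -194.5 -163.4 18
76 -1 x85 573.0 y -234.6 -211.4 9
84 1 x85 555.7 y -193.8 -185.1 9
84 -1 x85 556.5 y -220.8 -213.0 7
94 1 x85 555.1 y -193.5 -186.2 5
94 -1 x85 556.0 y -220.5 -211.1 10
```

View pics/blk.png

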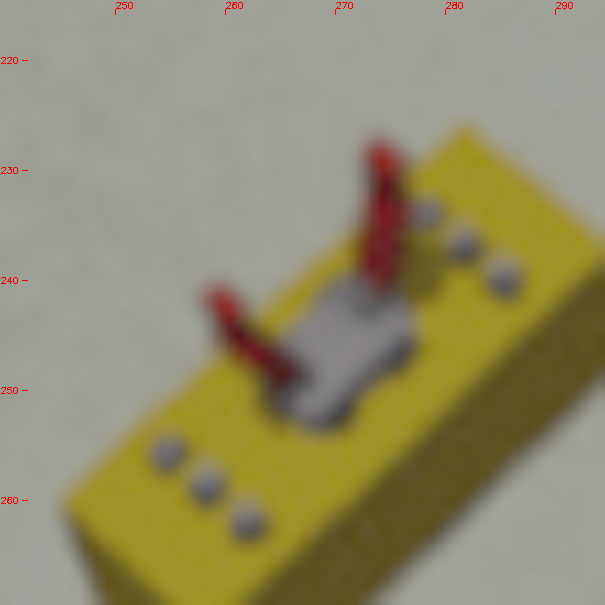

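The leg fronts are at x≈556, against 558.5 when they left the pocket, so they are about 2.5 mm too far −x and resting on the rim. I'll lift a little, shift, and retry.

Emit:
jog_arm(
  moves=[
    {"fingers": 61, "dx": 0, "dy": 0, "dz": -2, "turn": 0},
    {"fingers": 61, "dx": -1.3, "dy": 0, "dz": 0, "turn": 0},
    {"fingers": 61, "dx": -1.2, "dy": 0, "dz": 0, "turn": 0},
    {"fingers": 61, "dx": 0, "dy": 0, "dz": 2, "turn": 0},
    {"fingers": 61, "dx": 0, "dy": 0, "dz": 3, "turn": 0},
    {"fingers": 61, "dx": 0, "dy": 0, "dz": 0, "turn": 0},
    {"fingers": 61, "dx": 0, "dy": 0, "dz": 0, "turn": 0},
  ],
)

```text
time_s: 38.67
tcp_pos: [543.4, -202.7, 151.6]
tool_rot: [-0.016, 1.0, 0.0, -0.001]
wrist_force: [-0.2, -0.2, -1.3]
gripper_width: 60.6
```

Emit:
jog_arm(
  moves=[
    {"fingers": 61, "dx": 0, "dy": 0, "dz": 2, "turn": 0},
    {"fingers": 61, "dx": 0, "dy": 0, "dz": 2, "turn": 0},
    {"fingers": 61, "dx": 0, "dy": 0, "dz": 0, "turn": 0},
  ],
)

```text
time_s: 38.92
tcp_pos: [543.4, -202.7, 147.5]
tool_rot: [-0.016, 1.0, 0.0, -0.001]
wrist_force: [-0.2, 0.0, -0.8]
gripper_width: 60.9
```

The legs are in the pocket with no force. Lowering further while straightening.

Emit:
jog_arm(
  moves=[
    {"fingers": 61, "dx": -0.7, "dy": 0, "dz": 5, "turn": 0},
    {"fingers": 61, "dx": -0.7, "dy": 0, "dz": 5, "turn": 0},
    {"fingers": 61, "dx": -0.7, "dy": 0, "dz": 5, "turn": 0},
    {"fingers": 61, "dx": -0.7, "dy": 0, "dz": 5, "turn": 0},
    {"fingers": 61, "dx": 0, "dy": 0, "dz": 0, "turn": 0},
  ],
)

```text
time_s: 39.33
tcp_pos: [546.0, -202.4, 126.8]
tool_rot: [-0.016, 1.0, 0.001, -0.001]
wrist_force: [0.0, -0.1, -0.2]
gripper_width: 61.2
```

Emit:
jog_arm(
  moves=[
    {"fingers": 61, "dx": -0.7, "dy": 0, "dz": 5, "turn": 0},
    {"fingers": 61, "dx": -0.7, "dy": 0, "dz": 5, "turn": 0},
    {"fingers": 61, "dx": -0.7, "dy": 0, "dz": 5, "turn": 0},
    {"fingers": 61, "dx": 0, "dy": 0, "dz": 0, "turn": 0},
    {"fingers": 61, "dx": 0, "dy": 0, "dz": 0, "turn": 0},
  ],
)

```text
time_s: 39.75
tcp_pos: [548.6, -202.6, 112.9]
tool_rot: [-0.016, 1.0, 0.0, -0.0]
wrist_force: [0.7, 0.2, -0.9]
gripper_width: 60.7
```

Emit:
jog_arm(
  moves=[
    {"fingers": 61, "dx": 0, "dy": 0, "dz": 3, "turn": 0},
    {"fingers": 61, "dx": 0, "dy": 0, "dz": 3, "turn": 0},
    {"fingers": 61, "dx": 0, "dy": 0, "dz": 0, "turn": 0},
    {"fingers": 61, "dx": 0, "dy": 0, "dz": 0, "turn": 0},
  ],
)

```text
time_s: 40.08
tcp_pos: [548.7, -202.6, 107.2]
tool_rot: [-0.016, 1.0, 0.0, -0.0]
wrist_force: [0.3, -0.7, -1.0]
gripper_width: 60.8
```

```bash
python3 -W ignore -c "
from ringh import *
goto([548.5,-203.1,102],1.78)
s,d=snap('scene',3)
cv2.imwrite('pics/p3.png',zoom(s,240,205,55,55,11,1.5))
"
```

```text
t 40.08 tcp [ 548.7 -202.6  107.2] yaw 1.78 tilt 0.03 F [ 0.3 -0.7 -1. ] w 60.8
turn -0.00 then dx 0.2 dy -0.4 dz 5.2
```

View pics/p3.png

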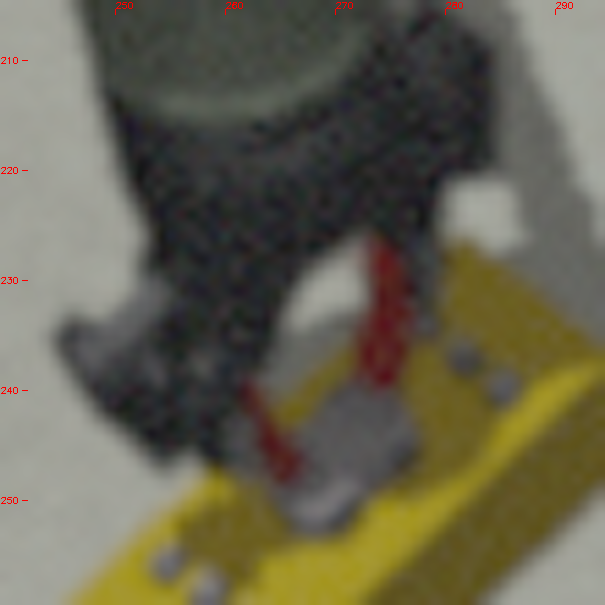

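The block is almost on the rim, with its lower corner at (268,252.5) as at the start. I'll go down until it touches, open, and rise.

Emit:
jog_arm(
  moves=[
    {"fingers": 61, "dx": 0, "dy": 0, "dz": 1.5, "turn": 0},
    {"fingers": 61, "dx": 0, "dy": 0, "dz": 1, "turn": 0},
    {"fingers": 61, "dx": 0, "dy": 0, "dz": 0, "turn": 0},
    {"fingers": 61, "dx": 0, "dy": 0, "dz": 0, "turn": 0},
  ],
)

```text
time_s: 40.57
tcp_pos: [549.5, -202.9, 105.7]
tool_rot: [-0.015, 1.0, -0.0, 0.001]
wrist_force: [0.0, 0.6, 4.6]
gripper_width: 60.9
```

Emit:
jog_arm(
  moves=[
    {"fingers": 65, "dx": 0, "dy": 0, "dz": 0, "turn": 0},
    {"fingers": 75, "dx": 0, "dy": 0, "dz": 0, "turn": 0},
    {"fingers": 85, "dx": 0, "dy": 0, "dz": 0, "turn": 0},
    {"fingers": 85, "dx": 0, "dy": 0, "dz": 0, "turn": 0},
    {"fingers": 85, "dx": 0, "dy": 0, "dz": 0, "turn": 0},
    {"fingers": 85, "dx": 0, "dy": 0, "dz": 0, "turn": 0},
  ],
)

```text
time_s: 41.07
tcp_pos: [548.8, -202.7, 104.8]
tool_rot: [-0.016, 1.0, 0.0, -0.0]
wrist_force: [0.5, -0.4, 0.1]
gripper_width: 84.9
```

```bash
python3 -W ignore -c "
from ringh import *
goto([548.5,-203.1,102],1.78)
s,d=snap('scene',3)
cv2.imwrite('pics/p4.png',zoom(s,240,205,55,55,11,1.5))
"
```

```text
t 41.07 tcp [ 548.8 -202.7  104.8] yaw 1.78 tilt 0.01 F [ 0.5 -0.4  0.1] w 84.9
turn -0.00 then dx 0.3 dy -0.4 dz 2.8
```

View pics/p4.png

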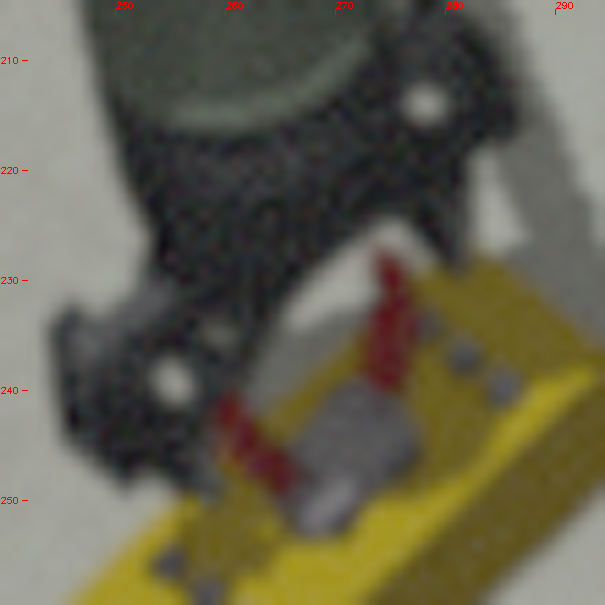

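The 4.6 N reading shows the pliers touched the rim, and they are now released. I'll rise straight up and then move clear so the top camera can see.

Emit:
jog_arm(
  moves=[
    {"fingers": 85, "dx": 0, "dy": 0, "dz": -8, "turn": 0},
    {"fingers": 85, "dx": 0, "dy": 0, "dz": -15, "turn": 0},
    {"fingers": 85, "dx": 0, "dy": 0, "dz": -25, "turn": 0},
    {"fingers": 85, "dx": 0, "dy": 0, "dz": -30, "turn": 0},
    {"fingers": 85, "dx": 0, "dy": 0, "dz": -30, "turn": 0},
    {"fingers": 85, "dx": 0, "dy": 0, "dz": -15, "turn": 0},
    {"fingers": 85, "dx": 25, "dy": 0, "dz": 0, "turn": 0},
    {"fingers": 85, "dx": 35, "dy": 0, "dz": 0, "turn": 0},
    {"fingers": 85, "dx": 35, "dy": 0, "dz": 0, "turn": 0},
    {"fingers": 85, "dx": 35, "dy": 0, "dz": 0, "turn": 0},
    {"fingers": 85, "dx": 25, "dy": 0, "dz": 0, "turn": 0},
    {"fingers": 85, "dx": 10, "dy": 0, "dz": 0, "turn": 0},
    {"fingers": 85, "dx": 0, "dy": 0, "dz": 0, "turn": 0},
    {"fingers": 85, "dx": 0, "dy": 0, "dz": 0, "turn": 0},
  ],
)

```text
time_s: 42.38
tcp_pos: [384.8, -208.2, 228.7]
tool_rot: [-0.015, 1.0, -0.0, 0.001]
wrist_force: [0.4, 0.3, -1.2]
gripper_width: 85.2
```

```bash
python3 -W ignore -c "
from ringh import *
goto([0,0,0],0)
t,dt=snap('top',4); s,d=snap('scene',4); np.savez('fin.npz',t=t,dt=dt,s=s,d=d)
a=zoom(t,225,160,66,60,6);b=zoom(t,380,190,66,60,6)
cv2.imwrite('pics/f1.png',np.hstack([a,b]))
T=cloud('top',dt); q=sf(T[160:222,225:292].reshape(-1,3)); g=t[160:222,225:292].mean(2).ravel()
r=np.hypot(q[:,0],q[:,1])
k=(g<45)&(r>17)&(r<34)&(q[:,2]>-3)&(q[:,2]<25); w=q[k]
A=np.c_[w[:,:2],np.ones(len(w))]
from scipy.optimize import least_squares
f=least_squares(lambda p:A@p-w[:,2],[0,0,5],loss='soft_l1');print('ring top plane deg',np.degrees(np.arctan(f.x[:2])),'h0',f.x[2],len(w),'x',w[:,0].min(),'y',w[:,1].min(),w[:,1].max())
f=least_squares(lambda p:np.hypot(w[:,0]-p[0],w[:,1]-p[1])-23.7,[0,0],loss='soft_l1');print('ring centre',f.x)
k=(q[:,2]>1)&(q[:,2]<9)&(q[:,0]>20)&(q[:,0]<42)&(abs(q[:,1])<30); e=q[k]
for sg in(1,-1): v=e[e[:,1]*sg>2]; print('eye',sg,len(v),(v[:,:2].max(0)+v[:,:2].min(0))/2,'h',v[:,2].mean())
p=T[195:245,370:460].reshape(-1,3)
for sg in(1,-1): h=p[(p[:,2]>145)&((p[:,1]+203)*sg>0)]; print('handle top',h.mean(0),h[:,2].max())
b=p[(p[:,2]>88)&(p[:,2]<97)&(abs(p[:,1]+203)<14)]; print('block',b.mean(0),len(b))
"
```

```text
t 42.38 tcp [ 384.8 -208.2  228.7] yaw 1.74 tilt 0.15 F [ 0.4  0.3 -1.2] w 85.2
turn 1.74 then dx 385.3 dy 208.4 dz 227.6
ring top plane deg [ 0.4 -0.4] h0 4.4376296376556015 48 x -22.63938146766507 y -25.86415231239957 24.42180984928503
ring centre [ 0.4 -0.9]
eye 1 30 [30.6 15.6] h 4.101017216652001
eye -1 37 [ 30.3 -15.9] h 4.0227212595521
handle top [ 436.4 -172.7  561.8] 610.3301949109101
handle top [ 539.8 -230.8  176.2] 290.4024349530778
block [ 548.7 -203.7   91.9] 104
```

View pics/f1.png

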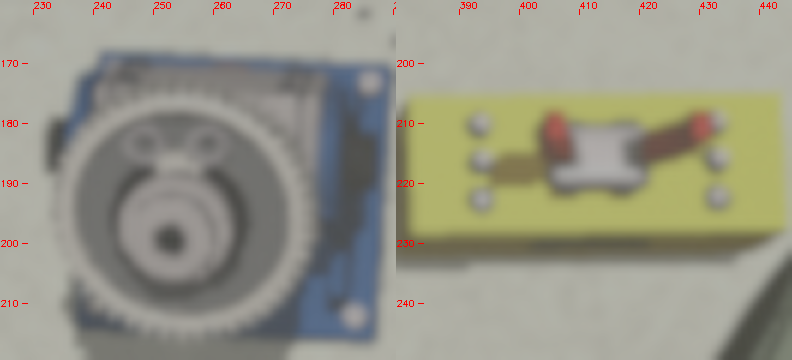

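```bash
python3 -c "
from h import *
print(finish_job()); print(get_obs()['time_s'])"
```

```text
the job is handed in; nothing more can be done
None
the job is handed in; nothing more can be done
```

The ring is in the groove, the pliers are back in their pocket, and I handed the job in at about 42.8 s of the 51 s allowed. `finish_job()` gave no verdict.

**How it went:**
- **First spreads failed:** the jog cannot tilt the tool, and with the pliers upright, squeezing cocked the ring. I then swivelled the pliers about 30° in a light grip by moving round the eyes. The ring also caught the top of the journal twice because it was off-centre. Each time I backed out and corrected it.
- **Seating:** once centred, the ring went down over the journal without resistance and reached the hub with its back still about 2 mm high. Raising the tips slightly as it contracted brought it level.
- **Return:** I swung the pliers upright while the pins were still in the eyes and pulled the pins out. On the way into the rack the legs first rested on the pocket rim (about 5 N), so I shifted 2.5 mm, then set the pliers down and let go.

**Final checks (top camera):**

| Item | Measured | Needed |
|---|---|---|
| Ring tilt | about 0.5° | under 4° |
| Ring centre, shaft x / y | 0.4 / −0.9 mm | within 3 mm |
| Ring underside, from its top at 4.4 mm | about −0.6 mm | −2 to 3 mm |
| Pliers block | (548.7, −203.7, 91.9) mm | (547.4, −202.9, 91.8) mm at the start |

- **Ring closed:** the eyes are about 10.5 px apart in the picture, as at the start, so the ring looks relaxed. The depth points put them wider (about 31 mm instead of 25), but I think they include the lugs' outer edges, so I trusted the picture.
- **Cameras disagree:** the two cameras differ by 3–5 mm locally. I corrected for that near the shaft and the rack.
- **Not measured:** I did not check the bystanders again at the end. The arm stayed well above the bench, and the wrist force stayed low, at most about 14 N.

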